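# Knock the drop balls out of their seats and tip them into their tin

## Robot

A 7-joint arm with a two-finger parallel gripper is mounted at the origin on the work surface. World frame = base frame: x ahead of the robot, y to its left, z up, the work surface at z = 0. Lengths are in m, angles in degrees, forces in N, time in s.
With the tool pointing down it reaches from about 0.4 to 0.85 m from the base axis. Payload 4.5 kg.
Tool frame: the origin (TCP) lies midway between the tips of the shut fingers; the grasp point (between the pads) lies 19 mm behind it (robot.pinch_z is the distance from the TCP to the grasp point, in m); z points along the fingers, x is the direction in which the jaws open and shut, and the axes are right-handed (so a half turn about z gives the same grasp; the last joint's range is limited). The gripper opens to 88 mm and grips with 3 to 60 N. Pads are 18 mm wide; open, the fingers measure 123 mm over their backs; the gripper's body (75 mm by 187 mm) begins 45 mm behind the grasp point.
Start: joints at [78.885, 39.483, -11.15, 89.685, 9.013, 51.709, -12.324], TCP at [0.141, -0.609, 0.239] pointing down, gripper open.
Joint ranges: [-172.22, 172.22], [-26.19, 119.32], [-84.43, 86.54], [7.71, 146.69], [-57.33, 237.33], [2.42, 119.75], [-152.13, 152.13]. Speed limits (degrees/s): [147.25, 147.25, 180, 180, 180, 180, 180].

## Interface

Orientations are given as a 3x3 rotation matrix whose columns are the frame's x, y, z axes.
In Python, from plant import robot gives the robot as it stands.
- The arm moves only by the shell command python3 -m pendant 'ROWS' [FORCE]. ROWS is JSON, a list of rows, each an object with "slide": the shift along the tool's x, y, z in m, a list of three; "yaw": the turn about the tool's z in degrees; "gripper": the closure, from 0 (fully open) to 1 (shut). In form: [{"slide": [dx, dy, dz], "yaw": yaw, "gripper": gripper}, ...]. A call has 1 to 20 rows; each row shifts and turns the commanded pose from where the row before left it, along the tool's axes as they then stand; what a row does not reach is not made up. A row lasts 1/8 s, in which the tool goes at most 62.5 mm and 10.7 degrees, less where a joint would pass 70% of its speed; a pose out of reach is approached as far as the arm can. A call is refused whole if a number of a shift passes 0.0625 or a number of a turn 10.7, either way. A call with a gripper value outside its range is refused whole. The fingers move at their own pace and stop on an object; FORCE is the grip in N (left out, the last holds). Time passes only in rows, so rows that do not move let the fingers close. It gives the time, the measured TCP pose, the force and the opening at its end, in the units of the state.
- robot.state(): the state, without advancing time (a new reading comes with each control period).
- robot.grab_frame(name): name is "side" or "top" or "wrist"; returns the picture (420x560x3 uint8, red, green, blue); there is no depth.
- robot.camera_model(name): a dict with "fov_y" (degrees; the focal length in pixels is half the picture's height over the tangent of half this angle, whatever the lens; pixels are square), "cx", "cy" (the principal point, pixels), "xyz" and "orientation" of the camera in the world. Camera axes: x right, y up, looking along -z (the intrinsics and any distortion apply to the point x, -y, -z); pixel columns grow to the right and rows downward; lengths in m; the calibration is good to about 2 mm. A picture is of the moment at which its call begins: read the wrist's pose just before it. camera_model takes no time and is no camera call; for the wrist camera it gives the pose at the moment of the call.
- robot.finish_job(): hands the job in, once; it reports no verdict.
The state is a dict: "clock": time; "joint_positions": joint angles; "qd": joint speeds; "effort": joint torques, N m; "position": TCP position; "tool_rot": TCP orientation; "force": force on the tool from outside, world axes, zero at the start; "moment": the same for the moment, N m; "finger_gap": finger opening in m.
Only numpy, scipy, OpenCV 4.12 (cv2) and the standard library are available. Lean on these libraries where they do the work, as an engineer would, in place of code of your own. Each camera call takes 0.05 s, during which the arm holds its last target.

## Task

Some seats of the knock-out stand still hold an orange drop ball: take the mallet and drive each ball through its seat by striking the drift pin above it, so that all the balls run down the tray into the cup. Touch the pins with nothing but the mallet, not with the gripper. Then take the lid off the blue tin, pour the balls from the cup into it and leave things tidy: the lid back on the tin, the empty cup upright on its yellow mark, the mallet standing on its face on the rubber mat as it was, the tin upright, and the gauges and other parts lying about undisturbed.

Things in the scene. Friction and masses are not known exactly. Their poses are not given: they have to be found in the camera images.
- stand: fixed knock-out stand: base 110 x 200, two columns, steel seat bar (z 140 to 152, 49 x 206) with four brass-rimmed collet seats at y = -63, -21, 21, 63 mm, over it a grey guide bar (z 186 to 204, 46 x 206) with a sprung drift pin over each seat. Origin on the shelf under the middle of the row; front (lip, cup) at -x, y along the row, z up
- cup_mark (a point): centre of the flat yellow mark (72 diameter) on the shelf for the cup, 92 mm in front of the row of seats; same axes as the stand. The tip of the tray's run-out lip (33 wide) is 36 mm behind it and 70 above the shelf, so the cup's rim stands 5 mm in front of the lip and 6 mm lower; lift the cup straight up
- pin1 (a joint): how far drift pin 1 (at y = -63 mm of the stand) is pressed down, m: 0 up, 0.021 at its stop. Its spring pushes it back up with 2.4 N at 0, rising 0.12 N per mm; the tip meets a seated ball after 4 mm and the ball snaps through its collet at about 13 mm, with 8 to 11 N in all; drive it 16 to 19 mm down
- pin2 (a joint): how far drift pin 2 (at y = -21 mm of the stand) is pressed down, m: 0 up, 0.021 at its stop. Its spring pushes it back up with 2.4 N at 0, rising 0.12 N per mm; the tip meets a seated ball after 4 mm and the ball snaps through its collet at about 13 mm, with 8 to 11 N in all; drive it 16 to 19 mm down
- pin3 (a joint): how far drift pin 3 (at y = 21 mm of the stand) is pressed down, m: 0 up, 0.021 at its stop. Its spring pushes it back up with 2.4 N at 0, rising 0.12 N per mm; the tip meets a seated ball after 4 mm and the ball snaps through its collet at about 13 mm, with 8 to 11 N in all; drive it 16 to 19 mm down
- pin4 (a joint): how far drift pin 4 (at y = 63 mm of the stand) is pressed down, m: 0 up, 0.021 at its stop. Its spring pushes it back up with 2.4 N at 0, rising 0.12 N per mm; the tip meets a seated ball after 4 mm and the ball snaps through its collet at about 13 mm, with 8 to 11 N in all; drive it 16 to 19 mm down
- pin1_top (a point): middle of the flat top of drift pin 1's round steel head (22 diameter, 10 thick), 240 above the shelf when the pin is up; it moves down with the pin; same axes as the stand
- pin2_top (a point): middle of the flat top of drift pin 2's round steel head (22 diameter, 10 thick), 240 above the shelf when the pin is up; it moves down with the pin; same axes as the stand
- pin3_top (a point): middle of the flat top of drift pin 3's round steel head (22 diameter, 10 thick), 240 above the shelf when the pin is up; it moves down with the pin; same axes as the stand
- pin4_top (a point): middle of the flat top of drift pin 4's round steel head (22 diameter, 10 thick), 240 above the shelf when the pin is up; it moves down with the pin; same axes as the stand
- ball1_center (a point): centre of the orange ball (22 diameter, about 20 g) that starts in seat 1 under pin 1, 155 above the shelf while seated, lying on two sprung collet jaws; None from the start if seat 1 is empty (two to four of the seats are loaded)
- ball2_center (a point): centre of the orange ball (22 diameter, about 20 g) that starts in seat 2 under pin 2, 155 above the shelf while seated, lying on two sprung collet jaws; None from the start if seat 2 is empty (two to four of the seats are loaded)
- ball3_center (a point): centre of the orange ball (22 diameter, about 20 g) that starts in seat 3 under pin 3, 155 above the shelf while seated, lying on two sprung collet jaws; None from the start if seat 3 is empty (two to four of the seats are loaded)
- ball4_center (a point): centre of the orange ball (22 diameter, about 20 g) that starts in seat 4 under pin 4, 155 above the shelf while seated, lying on two sprung collet jaws; None from the start if seat 4 is empty (two to four of the seats are loaded)
- cup: loose aluminium cup, 64 high, 61 outside diameter at the rim, 55 at the foot (58 at 35 mm height), walls 3, floor 4, 160 g; starts upright on the yellow mark. Origin at the centre of its underside, z up through the mouth
- lid: the tin's loose blue lid, on the tin at the start: disc 116 diameter, 4 thick, a boss under it (94 diameter, 6 deep) that drops 5 mm clear into the tin, a black round knob on top (18 diameter, 30 tall), 140 g. Origin under the boss's centre, z up: the knob's top is at 40; origin 60 above the tin's when on it
- tin: loose round blue tin, 110 outside diameter, 66 high, walls 3, floor 4, 450 g, empty at the start, its lid on. Origin at the centre of its underside, z up
- mat: thin black rubber mat (200 x 160 x 1) fixed on the shelf, the mallet's place. Origin at its centre on the shelf; x along its 200 mm side
- mallet: loose mallet, about 450 g: round head 50 diameter, 56 long, aluminium with white nylon faces, standing on one face (axis upright; it balances by itself); wooden handle level to its -x, axis 28 above the face, reaching 190 mm from the head's axis, 18 wide, 22 tall. Origin at the centre of the lower face, z up, x from handle to head; grip across y 55 mm behind the head's axis
- lift_sub: bystander: green painted lift sub stub, 80 diameter, 98 high, upright. Origin under its centre
- gauge_block: bystander: white ceramic gauge block 30 x 50 x 14, lying flat. Origin under its centre
- torch: bystander: red steel torch lying on its side, 185 long, head 40 diameter towards its x. Origin under its middle
- spare_seat: bystander: brass ring, 38 outside diameter, 25 bore, 16 high. Origin under its centre
- cap: bystander: yellow thread protector cap, 60 diameter, 28 high. Origin under its centre
Not all that is in view belongs to the job. Several things look just like the mallet: the one meant starts farthest from the robot's base. Several things look just like the cup: the one meant starts farthest to the robot's right.

How it is judged (in metres and radians):
On the way, in this order (a step that is already met when the one before it is completed fails the run):
1. a drift pin is struck down with the mallet (((contact force between mallet and pin1 above 1 N and value of joint pin1 above 0.006 m and velocity of joint pin1 above 0.05 m/s) or (contact force between mallet and pin2 above 1 N and value of joint pin2 above 0.006 m and velocity of joint pin2 above 0.05 m/s) or (contact force between mallet and pin3 above 1 N and value of joint pin3 above 0.006 m and velocity of joint pin3 above 0.05 m/s) or (contact force between mallet and pin4 above 1 N and value of joint pin4 above 0.006 m and velocity of joint pin4 above 0.05 m/s))).
2. every ball lies in the cup (horizontal distance between each of ball1_center, ball2_center, ball3_center, ball4_center and cup below 0.032 m and z of ball1_center in the frame of cup between 0 and 0.066 m and z of ball2_center in the frame of cup between 0 and 0.066 m and z of ball3_center in the frame of cup between 0 and 0.066 m and z of ball4_center in the frame of cup between 0 and 0.066 m), for 0.2 s.
3. the cup is tipped over the tin (angle between cup's own z axis and vertical above 1 rad and horizontal distance between cup and tin below 0.12 m and height (world z) of cup above 0.06 m), for 0.1 s.
At the end, for the whole second after the job is handed in: All balls inside the upright tin, lid flat on it; cup upright on the shelf, its centre within 20 mm of the yellow mark's; mallet standing on its face, upright within 0.1 rad, the middle of its head on the mat; nothing held (horizontal distance between each of ball1_center, ball2_center, ball3_center, ball4_center and tin below 0.052 m and z of ball1_center in the frame of tin between 0 and 0.05 m and z of ball2_center in the frame of tin between 0 and 0.05 m and z of ball3_center in the frame of tin between 0 and 0.05 m and z of ball4_center in the frame of tin between 0 and 0.05 m and angle between each of tin, cup, mallet's own z axis and vertical below 0.1 rad and horizontal distance between lid and tin below 0.01 m and z of lid in the frame of tin between 0.055 and 0.064 m and angle between the z axis of lid and the z axis of tin, either way round below 0.06 rad and horizontal distance between cup and cup_mark below 0.02 m and height (world z) of each of cup, mallet below 0.008 m and x of mallet in the frame of mat between -0.1 and 0.1 m and y of mallet in the frame of mat between -0.08 and 0.08 m and linear speed of each of cup, mallet below 0.03 m/s); the robot touches nothing.
It fails at once if the gripper or arm touches a drift pin (contact force between any of the arm, the fingers and pin1 above 1 N or contact force between any of the arm, the fingers and pin2 above 1 N or contact force between any of the arm, the fingers and pin3 above 1 N or contact force between any of the arm, the fingers and pin4 above 1 N).
It fails at once if a bystander is shoved (over 30 mm) or tipped (distance of any of lift_sub, gauge_block, torch, spare_seat, cap from where it was at the start of the episode above 0.03 m or angle between lift_sub's own z axis and vertical above 0.5 rad).
Of ball1, ball2, ball3, ball4 only 2 to 4 are there at a start; the rules pass over those that are not, and their reading is None.
At some moment in a run one of tin, mallet may be knocked a few centimetres aside while the robot is not near it.
It also fails if it takes over 210 s, if anything falls off the work surface, if the arm or the gripper's body presses on something with over 40 N, if the wrist force passes 120 N, or if a joint passes its speed limit or range.

## Working session

There is one attempt and no reset: what is moved stays moved. The work goes in short steps, Python scripts to look and compute and a shell command to move; the robot and the scene stay as the last step left them, time stands still between calls to the robot, and variables do not carry over. Pictures are saved under pics/ and viewed, and the job is handed in when it is done.

```bash
ls; mkdir -p pics
python3 - <<'E'
from plant import robot
import cv2
s=robot.state()
print(s)
for n in("side","top","wrist"):
    print(n,robot.camera_model(n))
    cv2.imwrite(f"pics/{n}0.png",robot.grab_frame(n)[:,:,::-1])
E
```

```text
pics
{'clock': 0.0, 'joint_positions': array([ 78.88610909,  39.5323068 , -11.14371849,  89.7456478 ,
         9.01141064,  51.70909654, -12.32467172]), 'qd': array([ 0.0261395 , -0.00656285, -0.05545575, -0.07571823,  0.0237932 ,
        0.04115987, -0.00048605]), 'effort': array([ 3.75603095e-04, -5.27566946e+01, -1.26753263e+00, -1.53427291e+01,
       -5.28158667e-02,  6.41698076e-03,  1.86257716e-04]), 'position': array([ 0.14093249, -0.60824675,  0.23791547]), 'tool_rot': array([[ 2.25859498e-01, -9.74159737e-01, -5.41962772e-04],
       [-9.74158160e-01, -2.25860111e-01,  1.75757208e-03],
       [-1.83456373e-03,  1.30993109e-04, -9.99998309e-01]]), 'force': array([-0.41210063, -0.0165893 ,  0.56209687]), 'moment': array([ 0.00265061, -0.0381298 ,  0.04397008]), 'finger_gap': 0.08812250690520938}
side {'fov_y': 50.17071449230102, 'cx': 290.37397073327065, 'cy': 208.70462510318782, 'xyz': array([0.22555632, 0.92402481, 1.05451765]), 'orientation': array([[-0.9591879 ,  0.19637981, -0.20345402],
       [-0.28264544, -0.64454379,  0.71040472],
       [ 0.00837412,  0.73891696,  0.67374446]])}
top {'fov_y': 42.384026954356884, 'cx': 268.67559769010364, 'cy': 204.18028248958043, 'xyz': array([ 0.32855759, -0.02096989,  1.51192514]), 'orientation': array([[-0.02572509,  0.99228381, -0.12128917],
       [-0.99966823, -0.02537875,  0.00439973],
       [ 0.00128761,  0.12136211,  0.99260747]])}
wrist {'fov_y': 62.53834934571365, 'cx': 275.7298668022367, 'cy': 209.24231386118902, 'xyz': array([ 0.20670279, -0.59599285,  0.3834187 ]), 'orientation': array([[ 2.25365799e-01,  9.41640380e-01,  2.50047299e-01],
       [-9.74273893e-01,  2.18027539e-01,  5.70471245e-02],
       [-7.99321287e-04, -2.56471026e-01,  9.66551589e-01]])}
```

View pics/side0.png

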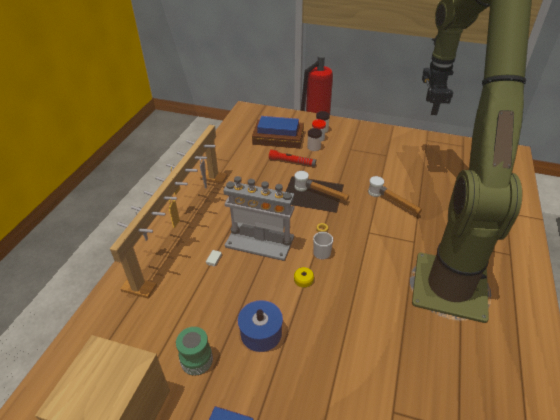

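View pics/top0.png

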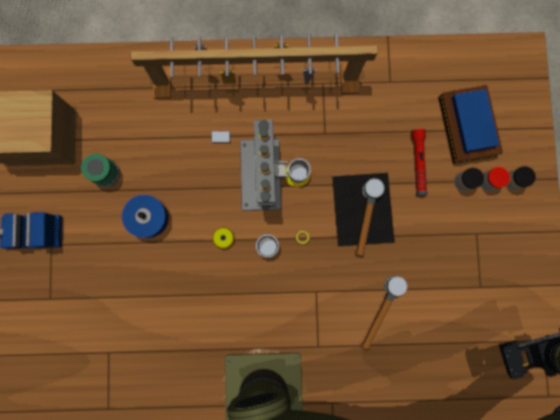

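View pics/wrist0.png

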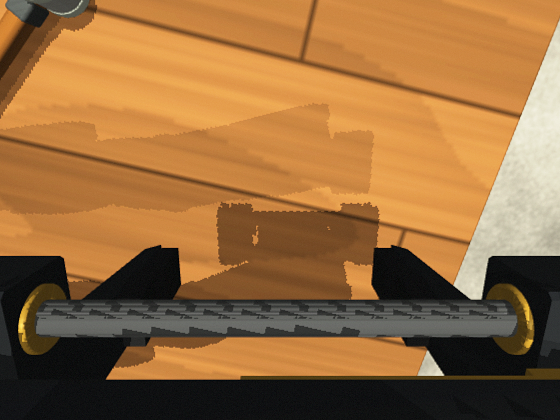

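```bash
cat > h.py <<'E'
import numpy as np, cv2, json
from plant import robot
def f_of(c): return 210/np.tan(np.radians(c["fov_y"])/2)
def ray(c,u,v):
    f=f_of(c); d=np.array([(u-c["cx"])/f,-(v-c["cy"])/f,-1.]); d=np.array(c["orientation"])@d
    return np.array(c["xyz"]),d/np.linalg.norm(d)
def onz(c,u,v,z):
    o,d=ray(c,u,v); return o+d*(z-o[2])/d[2]
def proj(c,P):
    q=np.array(c["orientation"]).T@(np.asarray(P,float)-np.array(c["xyz"])); f=f_of(c)
    return np.array([c["cx"]+f*q[0]/-q[2], c["cy"]-f*q[1]/-q[2]])
def tri(obs):
    A=np.zeros((3,3));b=np.zeros(3);R=[]
    for c,u,v in obs:
        o,d=ray(c,u,v);M=np.eye(3)-np.outer(d,d);A+=M;b+=M@o;R.append((o,M))
    p=np.linalg.solve(A,b); return p,[float(np.linalg.norm(M@(p-o))) for o,M in R]
def shot(name,fn=None):
    s=robot.state(); c=robot.camera_model(name); im=robot.grab_frame(name)
    if fn:
        cv2.imwrite(f"pics/{fn}.png",im[:,:,::-1])
        json.dump({k:(v.tolist() if hasattr(v,'tolist') else v) for k,v in c.items()},open(f"pics/{fn}.json","w"))
    return im,c
def cam(fn): return json.load(open(f"pics/{fn}.json"))
def crop(fn,u0,v0,u1,v1,k,out):
    im=cv2.imread(f"pics/{fn}.png")[v0:v1,u0:u1]
    cv2.imwrite(f"pics/{out}.png",cv2.resize(im,None,fx=k,fy=k,interpolation=cv2.INTER_CUBIC))
def totool(vec,R=None):
    R=robot.state()["tool_rot"] if R is None else R
    return np.array(R).T@np.asarray(vec)
E
python3 - <<'E'
from h import *
for n in("side","top"): 
    shot(n,n+"1")
crop("side1",200,160,440,300,3.3,"sc1")
crop("top1",210,110,430,270,3.6,"tc1")
crop("top1",70,120,290,270,3.6,"tc2")
E
```

```text
(no output)
```

View pics/sc1.png

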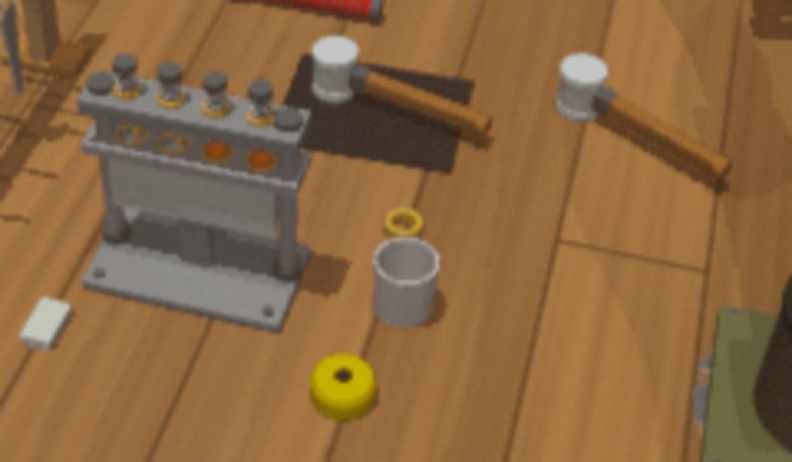

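View pics/tc1.png

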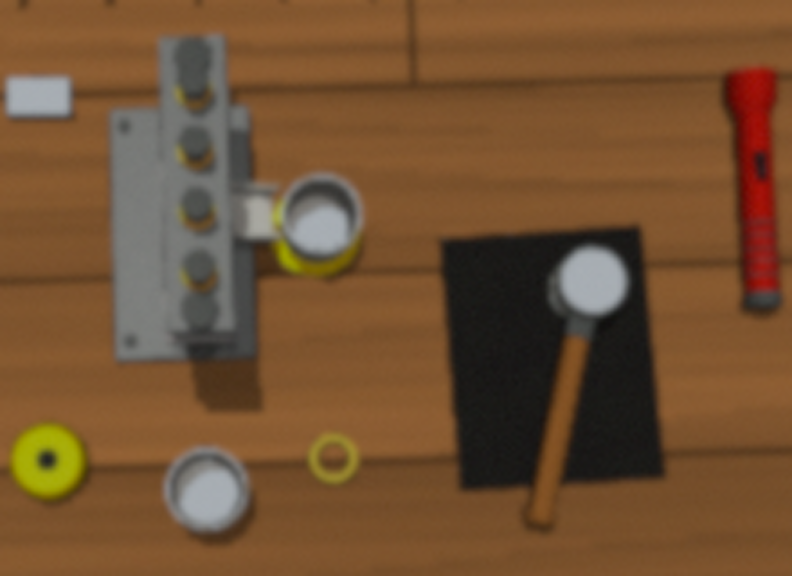

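View pics/tc2.png

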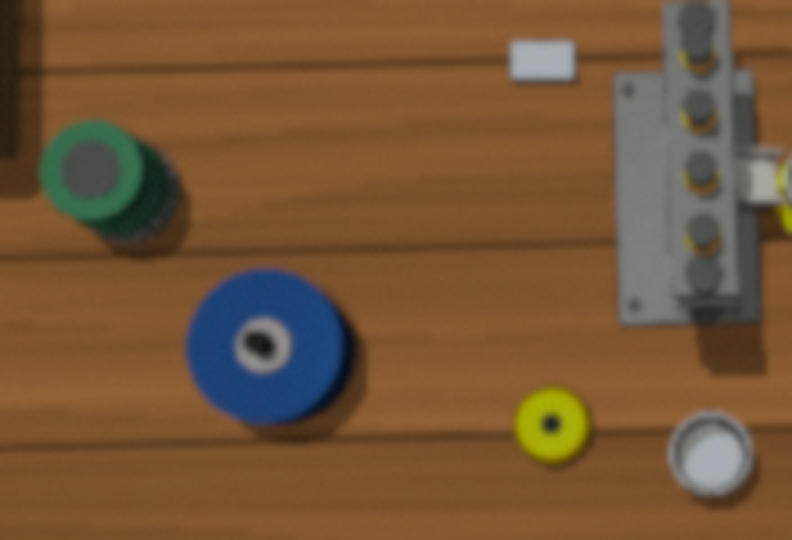

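Run:
```python
from h import *
T=cam("top1");S=cam("side1")
t=lambda x,y:(T,210+x/3.6,110+y/3.6)
s=lambda x,y:(S,200+x/3.3,160+y/3.3)
np.set_printoptions(precision=4,suppress=True)
for n,a,b in [("pin_far(1)",t(196,76),s(125,62)),("pin2",t(196,137),s(169,71)),("pin3",t(197,200),s(214,80)),("pin4",t(200,262),s(260,88)),
 ("malA top",t(594,280),s(336,50)),("ref",t(208,490),s(406,262)),("cap",t(47,460),s(344,376)),("malA tail",t(540,508),s(487,118))]:
    print(n,*tri([a,b]))
print("lid knob",tri([(T,143.5,214.5),(S,259,314)]))
# plane points
for n,x,y in [("mat a",444,242),("b",640,228),("c",663,474),("d",461,489)]: print(n,onz(*t(x,y),0))
print("cup rim top (z64)",onz(*t(320,214),.064)," decoy",onz(*t(207,489),.064))
print("lid rim top", onz(T,145,216.5,.07))
```

```text
pin_far(1) [ 0.6601 -0.0216  0.2336] [0.0027922548494556236, 0.002792254849455352]
pin2 [ 0.6182 -0.0205  0.234 ] [0.0027962454260964317, 0.0027962454260964742]
pin3 [ 0.5758 -0.02    0.2342] [0.002383197759956667, 0.0023831977599567747]
pin4 [ 0.5339 -0.0209  0.2345] [0.002385177595724772, 0.0023851775957246177]
malA top [ 0.5423 -0.3189  0.0511] [0.00239344107936905, 0.0023934410793692864]
ref [ 0.3922 -0.0222  0.0575] [0.0010146977872195013, 0.001014697787219637]
cap [0.4188 0.0997 0.0251] [0.001785480990874878, 0.001785480990874864]
malA tail [ 0.3678 -0.2731  0.0348] [0.006383784113392013, 0.006383784113391935]
lid knob (array([0.4836, 0.3053, 0.0818]), [0.0005764907604124707, 0.0005764907604123411])
mat a [ 0.5855 -0.2126  0.    ]
b [ 0.5927 -0.3672  0.    ]
c [ 0.399  -0.3749  0.    ]
d [ 0.3915 -0.2179  0.    ]
cup rim top (z64) [ 0.5984 -0.1118  0.064 ]  decoy [ 0.3936 -0.0214  0.064 ]
lid rim top [0.48   0.3041 0.07  ]
```

Pixels (top camera). Mallets: A at (374,188) on the black mat and B at (397,286). A is farther from the base (0.63 m against about 0.5 m), so A is meant. Cups: (298,172) on the yellow mark and (268,246). The first is farther right (y -0.112 against -0.022), so it is meant. The side view shows balls in the two seats nearest the robot, seats 3 and 4; seats 1 and 2 are empty rings.

```bash
python3 -m pendant '[{"slide":[-0.0218,-0.0408,0],"yaw":0,"gripper":0},{"slide":[-0.0218,-0.0408,0],"yaw":0,"gripper":0},{"slide":[-0.0218,-0.0408,0],"yaw":0,"gripper":0},{"slide":[-0.0218,-0.0408,0],"yaw":0,"gripper":0},{"slide":[-0.0218,-0.0408,0],"yaw":0,"gripper":0},{"slide":[-0.0218,-0.0408,0],"yaw":0,"gripper":0},{"slide":[-0.0218,-0.0408,0],"yaw":0,"gripper":0},{"slide":[-0.0218,-0.0408,0],"yaw":0,"gripper":0},{"slide":[-0.0218,-0.0408,0],"yaw":0,"gripper":0},{"slide":[-0.0218,-0.0408,0],"yaw":0,"gripper":0},{"slide":[0,0,0],"yaw":9,"gripper":0},{"slide":[0,0,0],"yaw":9,"gripper":0},{"slide":[0,0,0],"yaw":9.7,"gripper":0},{"slide":[0,0,0],"yaw":0,"gripper":0},{"slide":[0,0,0],"yaw":0,"gripper":0}]' 40
python3 - <<'E'
from h import *
shot("wrist","w2"); s=robot.state(); print(s["joint_positions"],s["position"],s["tool_rot"][:,0],s["force"])
E
```

```text
clock: 2.12
position: [0.4894, -0.3043, 0.2387]
tool_rot: [[-0.25, -0.968, -0.0], [-0.968, 0.25, 0.0], [0.0, 0.0, -1.0]]
force: [0.2, 0.8, -0.0]
finger_gap: 0.0883
[ 27.45672177  35.5328578   -0.26955809  98.70697015   0.20936015
  45.76682506 -77.42746819] [ 0.48933485 -0.30430781  0.23870186] [-2.50697081e-01 -9.68065574e-01 -1.36907804e-04] [-0.04155955 -0.18591803  0.05423609]
```

View pics/w2.png

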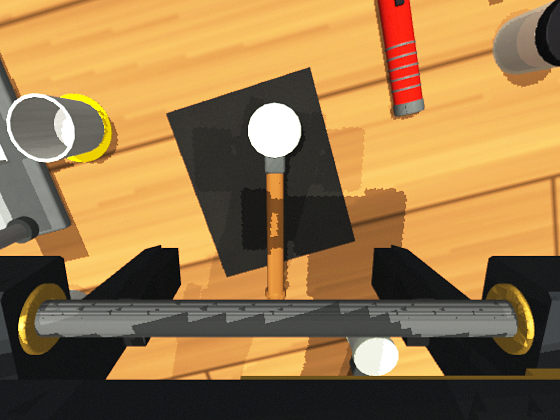

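Run:
```python
from h import *
np.set_printoptions(precision=4,suppress=True)
c=cam("w2")
print(c["xyz"])
print("head",onz(c,274,131,.056))
print("handle",onz(c,275,190,.039),onz(c,275,270,.039))
print("cup mark pts",onz(c,103,128,0))
print("cup rim",onz(c,41,128,.064))
for P in [(0.4893,-0.3043,0.2387),(0.4893,-0.3043,0.039),(0.4893,-0.3043,0.0),(0.542,-0.319,.056)]: print(proj(c,P))
print("mat corners",[onz(c,*p,0)[:2] for p in [(166,114),(310,68),(355,240),(228,277)]])
```

```text
[0.5546672827960949, -0.3229587439711964, 0.3841049473613928]
head [ 0.5434 -0.3186  0.056 ]
handle [ 0.4859 -0.3046  0.039 ] [ 0.4004 -0.2824  0.039 ]
cup mark pts [ 0.5909 -0.1396  0.    ]
cup rim [ 0.5989 -0.1161  0.064 ]
[271.8622 271.5332]
[273.8782 186.8883]
[274.0382 180.1707]
[274.8197 132.4187]
mat corners [array([ 0.5877, -0.2104]), array([ 0.5939, -0.37  ]), array([ 0.3965, -0.3786]), array([ 0.3884, -0.2204])]
```

```bash
python3 - <<'E'
from h import *
print(tri([(cam("top1"),374.8,187.8),(cam("w2"),274,131)]))
E
python3 -m pendant '[{"slide":[0,0,0.05],"yaw":0,"gripper":0},{"slide":[0,0,0.05],"yaw":0,"gripper":0},{"slide":[0,0,0.05],"yaw":0,"gripper":0},{"slide":[0,0,0.045],"yaw":0,"gripper":0},{"slide":[0,0,0.034],"yaw":0,"gripper":0},{"slide":[0,0,0],"yaw":0,"gripper":0},{"slide":[0,0,0],"yaw":0,"gripper":0},{"slide":[0,0,0],"yaw":0,"gripper":1},{"slide":[0,0,0],"yaw":0,"gripper":1},{"slide":[0,0,0],"yaw":0,"gripper":1},{"slide":[0,0,0],"yaw":0,"gripper":1},{"slide":[0,0,0],"yaw":0,"gripper":1},{"slide":[0,0,0],"yaw":0,"gripper":1},{"slide":[0,0,0],"yaw":0,"gripper":1}]' 58
```

```text
(array([ 0.54386156, -0.3180965 ,  0.05289047]), [0.0006991388153717202, 0.0006991388153717951])
clock: 3.92
position: [0.4893, -0.3043, 0.0097]
tool_rot: [[-0.253, -0.968, -0.0], [-0.968, 0.253, 0.0], [0.0, 0.0, -1.0]]
force: [-0.7, 2.1, -0.0]
finger_gap: 0.0204
```

```bash
python3 -m pendant '[{"slide":[0,0,0],"yaw":0,"gripper":1},{"slide":[0,0,0],"yaw":0,"gripper":1},{"slide":[0,0,-0.02],"yaw":0,"gripper":1},{"slide":[0,0,-0.03],"yaw":0,"gripper":1},{"slide":[0,0,-0.05],"yaw":0,"gripper":1},{"slide":[0,0,-0.05],"yaw":0,"gripper":1},{"slide":[0,0,-0.05],"yaw":0,"gripper":1},{"slide":[0,0,-0.05],"yaw":0,"gripper":1},{"slide":[0,0,-0.05],"yaw":0,"gripper":1},{"slide":[0,0,-0.02],"yaw":0,"gripper":1},{"slide":[0,0,0],"yaw":0,"gripper":1},{"slide":[0,0,0],"yaw":0,"gripper":1}]' 58
python3 - <<'E'
from h import *
shot("wrist","w3");shot("side","s3")
crop("s3",240,60,440,220,4,"s3c")
s=robot.state(); print(s["force"],s["moment"],s["position"])
E
```

```text
clock: 5.42
position: [0.4879, -0.3037, 0.3285]
tool_rot: [[-0.253, -0.967, -0.003], [-0.967, 0.253, 0.002], [-0.001, 0.003, -1.0]]
force: [-0.0, -0.4, -5.4]
finger_gap: 0.0172
[-0.15103228 -0.03426848 -5.25151279] [0.14462942 0.22743427 0.02478413] [ 0.48821554 -0.30376263  0.32808904]
```

View pics/w3.png

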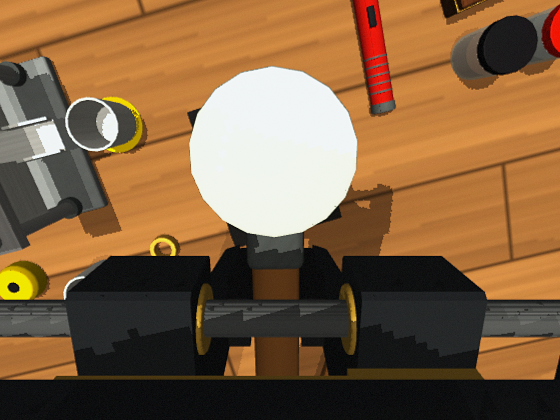

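View pics/s3c.png

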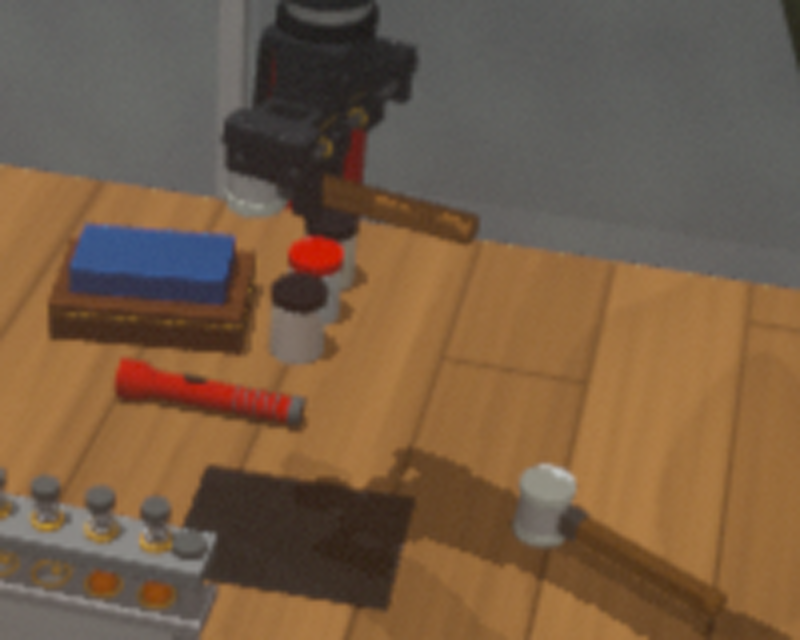

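```bash
python3 -m pendant '[{"slide":[0,0,0],"yaw":-10.4,"gripper":1},{"slide":[0,0,0],"yaw":-10.4,"gripper":1},{"slide":[0,0,0],"yaw":-10.4,"gripper":1},{"slide":[0,0,0],"yaw":-10.4,"gripper":1},{"slide":[0,0,0],"yaw":-10.4,"gripper":1},{"slide":[0,0,0],"yaw":-10.4,"gripper":1},{"slide":[0,0,0],"yaw":-10.4,"gripper":1},{"slide":[0,0,0],"yaw":-10.4,"gripper":1},{"slide":[0,0,0],"yaw":-10.4,"gripper":1},{"slide":[0,0,0],"yaw":-10.4,"gripper":1},{"slide":[0,0,0],"yaw":-0.6,"gripper":1},{"slide":[0,0,0],"yaw":0,"gripper":1},{"slide":[0,0,0],"yaw":0,"gripper":1}]' 58
python3 - <<'E'
from h import *
shot("wrist","w4")
s=robot.state(); print(s["force"],s["moment"],s["position"],s["tool_rot"],s["joint_positions"])
E
```

```text
clock: 7.15
position: [0.4894, -0.3043, 0.3296]
tool_rot: [[1.0, -0.002, -0.0], [-0.002, -1.0, -0.0], [-0.0, 0.0, -1.0]]
force: [0.3, -0.4, -6.1]
finger_gap: 0.0172
[ 0.22821587 -0.009417   -4.37228649] [-0.28571993 -0.04321496 -0.00902186] [ 0.48941022 -0.30432015  0.32966947] [[ 9.99997940e-01 -2.02736584e-03 -9.52716968e-05]
 [-2.02738842e-03 -9.99997917e-01 -2.37559354e-04]
 [-9.47898785e-05  2.37752018e-04 -9.99999967e-01]] [ 44.31568998  31.86634683 -28.94772946  90.68597017  16.86634952
  61.83112978  10.89238367]
```

View pics/w4.png

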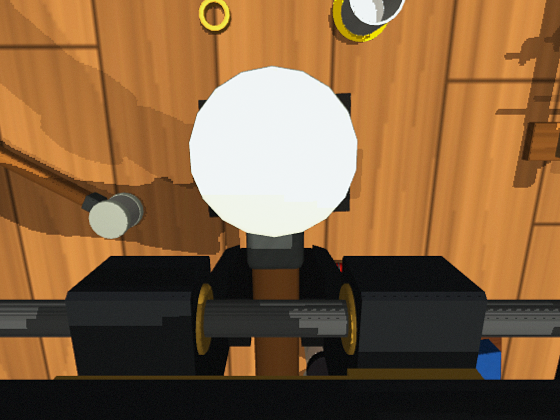

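```bash
python3 -m pendant '[{"slide":[0.011,-0.028,0],"yaw":0,"gripper":1},{"slide":[0.011,-0.028,0],"yaw":0,"gripper":1},{"slide":[0.011,-0.028,0],"yaw":0,"gripper":1},{"slide":[0.0116,-0.028,0],"yaw":0,"gripper":1},{"slide":[0,0,0],"yaw":0,"gripper":1},{"slide":[0,0,0],"yaw":0,"gripper":1}]' 58
python3 - <<'E'
from h import *
shot("wrist","w5"); 
s=robot.state(); print(s["position"],s["force"])
c=cam("w5")
for x in (.534,.576,.618,.66): print(proj(c,(x,-.0208,.24)))
E
```

```text
clock: 7.95
position: [0.5338, -0.1932, 0.3297]
tool_rot: [[1.0, -0.002, -0.001], [-0.002, -1.0, -0.001], [-0.001, 0.001, -1.0]]
force: [-0.2, -0.0, -5.7]
finger_gap: 0.0173
[ 0.53356502 -0.19378521  0.32960596] [ 0.43875963 -0.15333154 -5.15506321]
[272.46635509 -79.31765218]
[345.51401437 -79.521476  ]
[418.58273147 -79.72535857]
[491.67251548 -79.92929993]
```

View pics/w5.png

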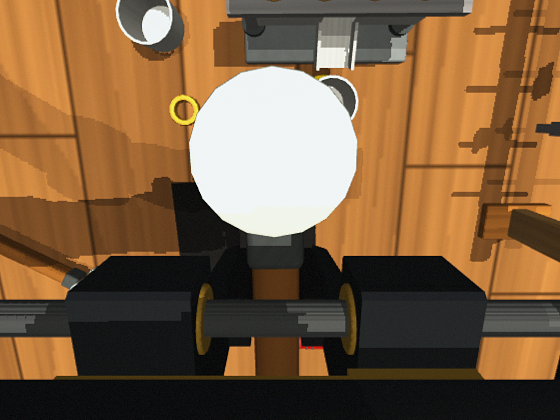

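```bash
python3 -m pendant '[{"slide":[0,-0.035,0],"yaw":0,"gripper":1},{"slide":[0,-0.035,0],"yaw":0,"gripper":1},{"slide":[0,0,0],"yaw":0,"gripper":1},{"slide":[0,0,0],"yaw":0,"gripper":1}]' 58
python3 - <<'E'
from h import *
shot("wrist","w6"); 
s=robot.state(); print(s["position"],s["force"])
c=cam("w6")
for x in (.534,.576,.618,.66): print(proj(c,(x,-.0208,.24)))
E
```

```text
clock: 8.5
position: [0.5338, -0.1242, 0.3296]
tool_rot: [[1.0, -0.003, -0.0], [-0.003, -1.0, -0.002], [-0.0, 0.002, -1.0]]
force: [-0.4, -0.5, -5.4]
finger_gap: 0.017
[ 0.53385993 -0.12451348  0.32956462] [ 0.56324899  0.12380893 -4.71239082]
[272.57626169  50.81765183]
[339.62097137  50.55947668]
[406.68606343  50.30122304]
[473.77154718  50.04289087]
```

View pics/w6.png

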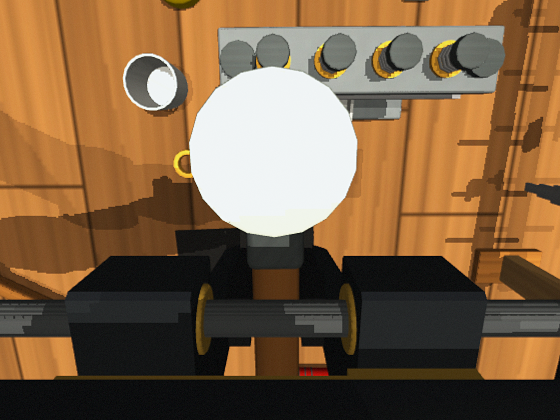

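Run:
```python
from h import *
c=cam("w6")
T=cam("top1");S=cam("side1")
print(tri([(T,210+200/3.6,110+308/3.6),(S,200+289/3.3,160+117/3.3)]),tri([(T,210+200/3.6,110+308/3.6),(S,200+289/3.3,160+117/3.3),(c,237,57)]))
print(tri([(T,210+193/3.6,110+50/3.6),(S,200+99/3.3,160+80/3.3),(c,480,55)]))
```

```text
(array([ 0.50698777, -0.02007031,  0.20861482]), [0.0021257304470305794, 0.0021257304470307147]) (array([ 0.50744934, -0.01986393,  0.20851832]), [0.0016585228328298794, 0.0026059918712629158, 0.0009929701654569291])
(array([ 0.68460016, -0.01925124,  0.2077531 ]), [0.0032897616525011386, 0.0012803241255375858, 0.002441740356815976])
```

```bash
python3 -m pendant '[{"slide":[0,-0.024,0],"yaw":0,"gripper":1},{"slide":[0,-0.0245,0],"yaw":0,"gripper":1},{"slide":[0,0,0.025],"yaw":0,"gripper":1},{"slide":[0,0,0.025],"yaw":0,"gripper":1},{"slide":[0,0,0],"yaw":0,"gripper":1},{"slide":[0,0,0],"yaw":0,"gripper":1}]' 60
python3 - <<'E'
from h import *
shot("side","s7"); shot("wrist","w7"); crop("s7",200,140,360,260,5,"s7c")
E
```

```text
clock: 9.3
position: [0.5349, -0.0747, 0.2805]
tool_rot: [[1.0, -0.003, 0.002], [-0.003, -1.0, -0.0], [0.002, 0.0, -1.0]]
force: [0.3, 0.4, -4.2]
finger_gap: 0.0174
```

View pics/s7c.png

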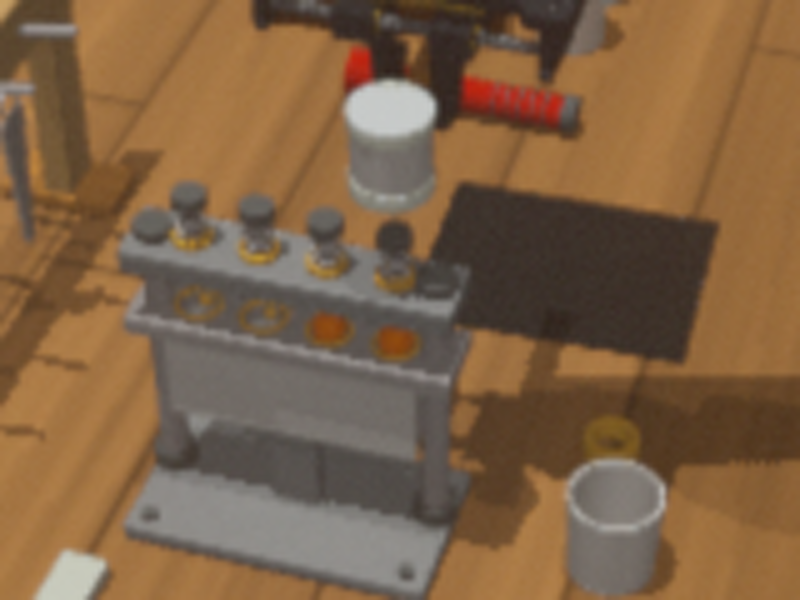

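View pics/w7.png

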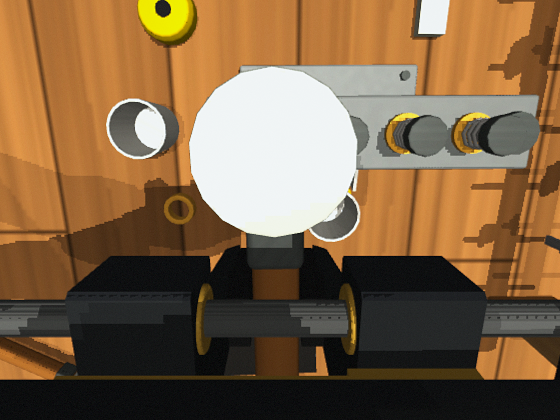

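```bash
python3 -m pendant '[{"slide":[0,0,0.022],"yaw":0,"gripper":1},{"slide":[0,0,0.028],"yaw":0,"gripper":1},{"slide":[0,0,0],"yaw":0,"gripper":1}]' 60; python3 -m pendant '[{"slide":[0,0,-0.02],"yaw":0,"gripper":1},{"slide":[0,0,-0.03],"yaw":0,"gripper":1},{"slide":[0,0,0],"yaw":0,"gripper":1},{"slide":[0,0,0],"yaw":0,"gripper":1}]'
python3 - <<'E'
from h import *
shot("side","s8"); shot("wrist","w8"); crop("s8",200,140,360,260,5,"s8c")
E
```

```text
clock: 9.78
position: [0.5351, -0.0741, 0.2301]
tool_rot: [[1.0, -0.001, 0.001], [-0.001, -1.0, 0.0], [0.001, -0.0, -1.0]]
force: [0.8, -0.6, -0.3]
finger_gap: 0.0174
clock: 10.28
position: [0.5336, -0.0741, 0.2794]
tool_rot: [[1.0, -0.001, -0.001], [-0.001, -1.0, -0.001], [-0.001, 0.001, -1.0]]
force: [-0.2, -1.2, -5.8]
finger_gap: 0.0175
```

View pics/s8c.png

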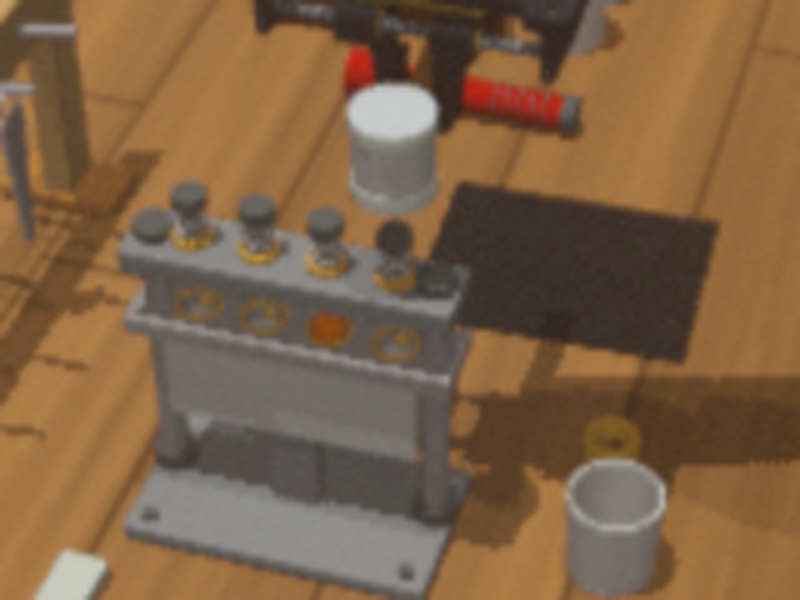

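View pics/w8.png

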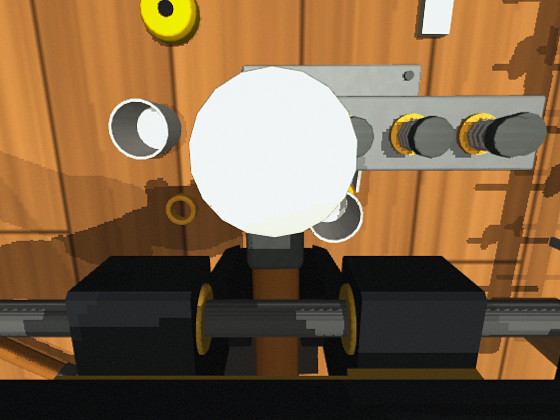

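Ball 4 is through: seat 4 at crop pixel (395,343) is now an empty ring. Next is pin 3, 42 mm further in x.

```bash
python3 -m pendant '[{"slide":[0.021,0.001,0],"yaw":0,"gripper":1},{"slide":[0.021,0.001,0],"yaw":0,"gripper":1},{"slide":[0,0,0],"yaw":0,"gripper":1},{"slide":[0,0,0],"yaw":0,"gripper":1},{"slide":[0,0,0.022],"yaw":0,"gripper":1},{"slide":[0,0,0.0275],"yaw":0,"gripper":1},{"slide":[0,0,0],"yaw":0,"gripper":1}]' 60; python3 -m pendant '[{"slide":[0,0,-0.03],"yaw":0,"gripper":1},{"slide":[0,0,-0.03],"yaw":0,"gripper":1},{"slide":[0,0.04,0],"yaw":0,"gripper":1},{"slide":[0,0.06,0],"yaw":0,"gripper":1},{"slide":[0,0.06,0],"yaw":0,"gripper":1},{"slide":[0,0,0],"yaw":0,"gripper":1},{"slide":[0,0,0],"yaw":0,"gripper":1}]'
python3 - <<'E'
from h import *
shot("side","s9"); shot("wrist","w9");shot("top","t9"); crop("s9",200,140,360,260,5,"s9c");crop("t9",220,110,420,260,4,"t9c")
E
```

```text
clock: 11.25
position: [0.5755, -0.0758, 0.2298]
tool_rot: [[1.0, -0.001, -0.001], [-0.001, -1.0, 0.0], [-0.001, -0.0, -1.0]]
force: [-0.8, -1.0, -0.4]
finger_gap: 0.0172
clock: 12.12
position: [0.5755, -0.2352, 0.2905]
tool_rot: [[1.0, -0.001, -0.001], [-0.001, -1.0, 0.001], [-0.001, -0.001, -1.0]]
force: [0.5, -0.3, -5.5]
finger_gap: 0.0168
```

View pics/s9c.png

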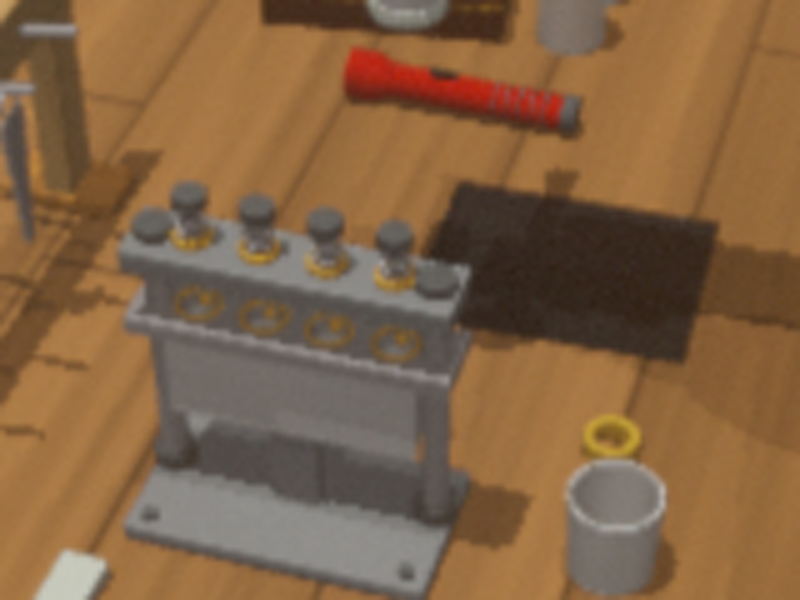

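View pics/w9.png

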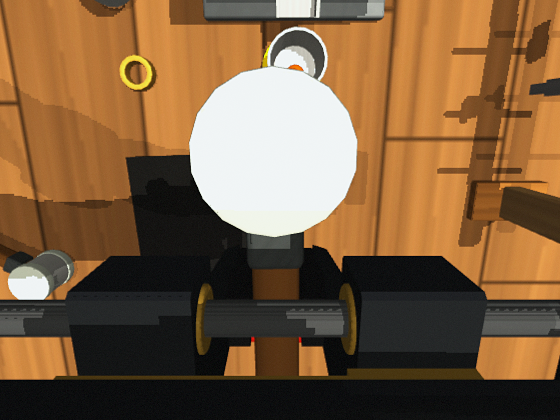

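View pics/t9c.png

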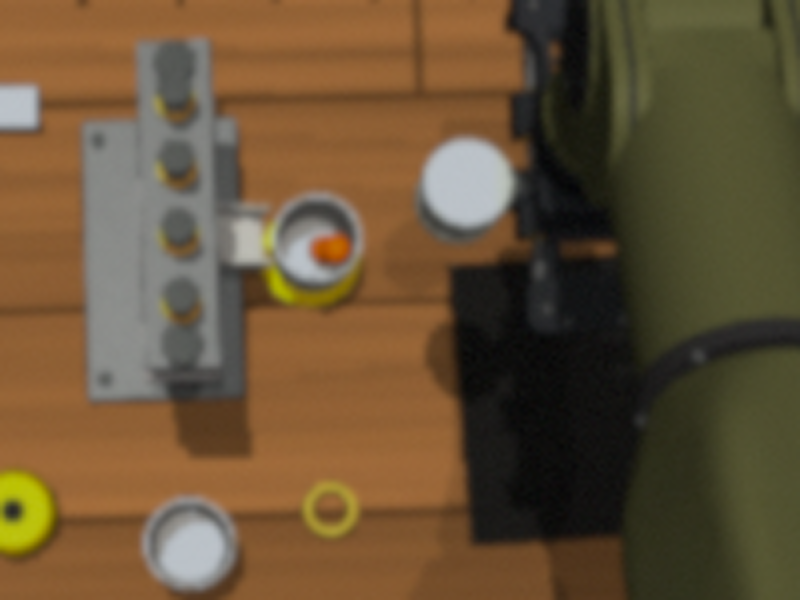

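```bash
python3 -m pendant '[{"slide":[-0.0288,0.023,0],"yaw":10.4,"gripper":1},{"slide":[0,0,0],"yaw":0,"gripper":1}]'>/dev/null
python3 - <<'E'
from h import *
s=robot.state();print(totool(np.array([.489,-.304,.05])-s["position"]),s["position"])
E
```

```text
[-0.04615715  0.05185162  0.24059478] [ 0.54471789 -0.2608487   0.29028817]
```

```bash
python3 -m pendant '[{"slide":[-0.0231,0.0259,0],"yaw":0,"gripper":1},{"slide":[-0.0231,0.0259,0],"yaw":0,"gripper":1},{"slide":[0,0,0],"yaw":10.4,"gripper":1},{"slide":[0,0,0],"yaw":10.4,"gripper":1},{"slide":[0,0,0],"yaw":10.4,"gripper":1},{"slide":[0,0,0],"yaw":10.4,"gripper":1},{"slide":[0,0,0],"yaw":10.4,"gripper":1},{"slide":[0,0,0],"yaw":10.4,"gripper":1},{"slide":[0,0,0],"yaw":10.4,"gripper":1},{"slide":[0,0,0],"yaw":10.4,"gripper":1},{"slide":[0,0,0],"yaw":10.4,"gripper":1},{"slide":[0,0,0.05],"yaw":0.6,"gripper":1},{"slide":[0,0,0.05],"yaw":0,"gripper":1},{"slide":[0,0,0.05],"yaw":0,"gripper":1},{"slide":[0,0,0.05],"yaw":0,"gripper":1},{"slide":[0,0,0.05],"yaw":0,"gripper":1},{"slide":[0,0,0.02],"yaw":0,"gripper":1},{"slide":[0,0,0],"yaw":0,"gripper":1},{"slide":[0,0,0],"yaw":0,"gripper":1}]'
python3 - <<'E'
from h import *
shot("wrist","w10"); s=robot.state();print(s["position"],s["force"],s["moment"])
E
```

```text
clock: 14.9
position: [0.4941, -0.302, 0.022]
tool_rot: [[-0.252, -0.968, 0.003], [-0.968, 0.252, -0.002], [0.001, -0.004, -1.0]]
force: [-0.2, 0.0, -4.2]
finger_gap: 0.0174
[ 0.49406665 -0.30213797  0.02224316] [-0.40074578 -0.5011053  -4.77047334] [0.10680723 0.20991069 0.06059263]
```

View pics/w10.png

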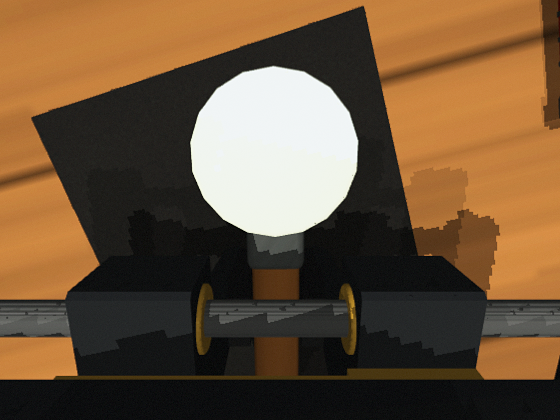

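```bash
python3 -m pendant '[{"slide":[0,0,0.006],"yaw":0,"gripper":1},{"slide":[0,0,0.005],"yaw":0,"gripper":1},{"slide":[0,0,0.0015],"yaw":0,"gripper":1},{"slide":[0,0,0],"yaw":0,"gripper":1},{"slide":[0,0,0],"yaw":0,"gripper":1}]' 
python3 -m pendant '[{"slide":[0,0,0],"yaw":0,"gripper":1},{"slide":[0,0,0],"yaw":0,"gripper":1},{"slide":[0,0,0],"yaw":0,"gripper":0.6},{"slide":[0,0,0],"yaw":0,"gripper":0.3},{"slide":[0,0,0],"yaw":0,"gripper":0},{"slide":[0,0,0],"yaw":0,"gripper":0},{"slide":[0,0,-0.02],"yaw":0,"gripper":0},{"slide":[0,0,-0.05],"yaw":0,"gripper":0},{"slide":[0,0,-0.06],"yaw":0,"gripper":0},{"slide":[0,0,-0.06],"yaw":0,"gripper":0},{"slide":[0,0,-0.06],"yaw":0,"gripper":0},{"slide":[0,0,0],"yaw":0,"gripper":0},{"slide":[0,0,0],"yaw":0,"gripper":0}]' 5
python3 - <<'E'
from h import *
shot("wrist","w11"); shot("top","t11")
E
```

```text
clock: 15.58
position: [0.4924, -0.3017, 0.0093]
tool_rot: [[-0.253, -0.967, 0.001], [-0.967, 0.253, -0.001], [0.0, -0.001, -1.0]]
force: [-3.3, 1.7, 9.6]
finger_gap: 0.0171
clock: 17.2
position: [0.4919, -0.3012, 0.2582]
tool_rot: [[-0.253, -0.968, 0.0], [-0.968, 0.253, -0.0], [0.0, -0.0, -1.0]]
force: [0.7, 0.9, -0.3]
finger_gap: 0.0879
```

View pics/w11.png

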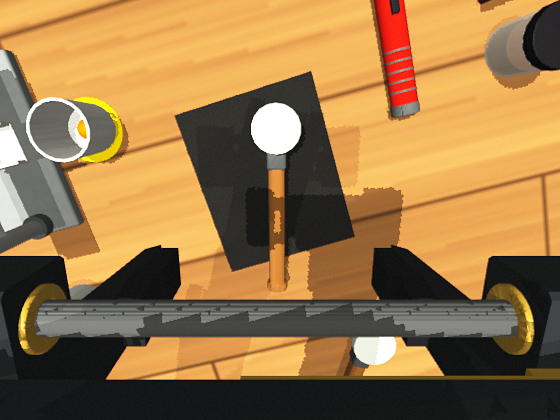

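View pics/t11.png

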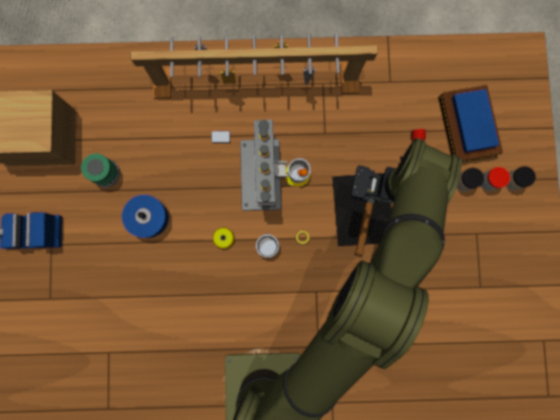

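```bash
python3 -m pendant '[{"slide":[0,0,-0.036],"yaw":-10.7,"gripper":0},{"slide":[0,0,-0.036],"yaw":-10.7,"gripper":0},{"slide":[0,0,0],"yaw":-10.7,"gripper":0},{"slide":[0,0,0],"yaw":-10.7,"gripper":0},{"slide":[0,0,0],"yaw":-10.7,"gripper":0},{"slide":[0,0,0],"yaw":-10.7,"gripper":0},{"slide":[0,0,0],"yaw":-10.7,"gripper":0},{"slide":[0,0,0],"yaw":0,"gripper":0}]'
python3 -m pendant '[{"slide":[-0.0256,-0.0434,0],"yaw":0,"gripper":0},{"slide":[-0.0256,-0.0434,0],"yaw":0,"gripper":0},{"slide":[-0.0256,-0.0434,0],"yaw":0,"gripper":0},{"slide":[-0.0256,-0.0434,0],"yaw":0,"gripper":0},{"slide":[-0.0256,-0.0434,0],"yaw":0,"gripper":0},{"slide":[-0.0256,-0.0434,0],"yaw":0,"gripper":0},{"slide":[-0.0256,-0.0434,0],"yaw":0,"gripper":0},{"slide":[-0.0256,-0.0434,0],"yaw":0,"gripper":0},{"slide":[-0.0256,-0.0434,0],"yaw":0,"gripper":0},{"slide":[-0.0256,-0.0434,0],"yaw":0,"gripper":0},{"slide":[-0.0256,-0.0434,0],"yaw":0,"gripper":0},{"slide":[0,0,0],"yaw":0,"gripper":0},{"slide":[0,0,0],"yaw":0,"gripper":0}]'
python3 - <<'E'
from h import *
shot("wrist","w12"); s=robot.state();print(s["position"],s["joint_positions"])
c=cam("w12");print(proj(c,(.482,.304,.1)))
E
```

```text
clock: 18.3
position: [0.4917, -0.3013, 0.3282]
tool_rot: [[0.867, -0.498, -0.003], [-0.498, -0.867, 0.002], [-0.003, -0.0, -1.0]]
force: [-0.0, 1.1, 0.1]
finger_gap: 0.0881
clock: 19.92
position: [0.4846, 0.2518, 0.3289]
tool_rot: [[0.867, -0.498, -0.001], [-0.498, -0.867, -0.002], [-0.0, 0.002, -1.0]]
force: [0.4, -0.6, -0.2]
finger_gap: 0.0882
[0.48490067 0.25108991 0.32904182] [-17.574778    28.60781996 -23.58802049  95.83029603  13.06741621
  58.40657132 -75.44541148]
[246.42998559 136.86433037]
```

View pics/w12.png

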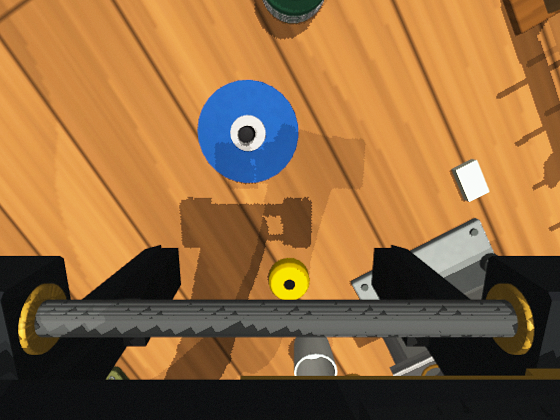

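Run:
```python
from h import *
np.set_printoptions(precision=4,suppress=True)
c=cam("w12");T=cam("top1")
print(onz(c,247,134,.1),onz(c,248,131.5,.07))
t=lambda x,y:(T,70+x/3.6,120+y/3.6)
print(tri([t(267,346),(c,248,131.5)]), tri([t(255,342),(c,247,135)]))
s=robot.state()
print(totool(onz(c,247.3,134,.1)-s["position"]))
```

```text
[0.4841 0.3062 0.1   ] [0.4837 0.308  0.07  ]
(array([0.4825, 0.3083, 0.0599]), [0.00039681610901972454, 0.0003968161090196515]) (array([0.4823, 0.3066, 0.1018]), [0.0018444768975466512, 0.0018444768975467234])
[-0.028  -0.0479  0.2289]
```

```bash
python3 -m pendant '[{"slide":[-0.028,-0.048,0],"yaw":0,"gripper":0.3},{"slide":[0,0,0.05],"yaw":0,"gripper":0.3},{"slide":[0,0,0.05],"yaw":0,"gripper":0.3},{"slide":[0,0,0.05],"yaw":0,"gripper":0.3},{"slide":[0,0,0],"yaw":0,"gripper":0.3},{"slide":[0,0,0],"yaw":0,"gripper":0.3}]' 25
python3 - <<'E'
from h import *
shot("wrist","w13"); s=robot.state();print(s["position"],s["finger_gap"])
E
```

```text
clock: 20.72
position: [0.4855, 0.3082, 0.1813]
tool_rot: [[0.867, -0.498, 0.002], [-0.498, -0.867, 0.001], [0.001, -0.002, -1.0]]
force: [0.8, -0.8, -0.0]
finger_gap: 0.0617
[0.48579727 0.3087043  0.18188965] 0.06141468170370211
```

View pics/w13.png

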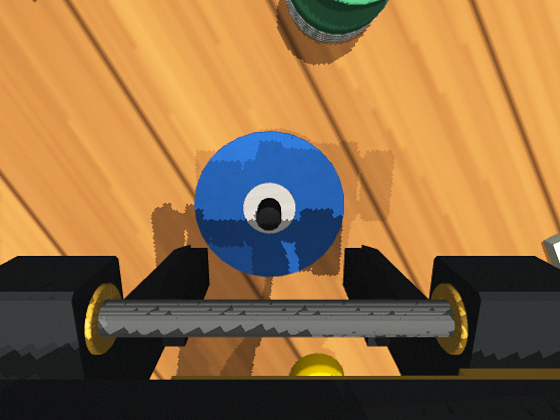

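Run:
```python
from h import *
np.set_printoptions(precision=4,suppress=True)
c=cam("w13");s=robot.state()
k=onz(c,269.5,216,.1); print(k,onz(c,270,204,.07),s["position"])
print(tri([(cam("w12"),247.2,134),(c,269.5,216)]),tri([(cam("w12"),248,131.5),(c,270,204)]))
print(totool([.4838,.307,.074]-s["position"]))
```

```text
[0.4841 0.3085 0.1   ] [0.4846 0.3095 0.07  ] [0.4858 0.3087 0.1819]
(array([0.483 , 0.3062, 0.0906]), [0.0003604909466861056, 0.00036049094668616906]) (array([0.4833, 0.308 , 0.0626]), [0.00027260493951276264, 0.000272604939512698])
[-0.0011  0.0028  0.1079]
```

```bash
python3 -m pendant '[{"slide":[-0.0015,0.001,0.05],"yaw":0,"gripper":0.3},{"slide":[0,0,0.04],"yaw":0,"gripper":0.3},{"slide":[0,0,0.017],"yaw":0,"gripper":0.3},{"slide":[0,0,0],"yaw":0,"gripper":0.3},{"slide":[0,0,0],"yaw":0,"gripper":0.3},{"slide":[0,0,0],"yaw":0,"gripper":1},{"slide":[0,0,0],"yaw":0,"gripper":1},{"slide":[0,0,0],"yaw":0,"gripper":1},{"slide":[0,0,0],"yaw":0,"gripper":1},{"slide":[0,0,0],"yaw":0,"gripper":1},{"slide":[0,0,0],"yaw":0,"gripper":1}]' 25
python3 - <<'E'
from h import *
shot("wrist","w14"); s=robot.state();print(s["position"],s["finger_gap"],s["force"])
E
```

```text
clock: 22.15
position: [0.4823, 0.3083, 0.0727]
tool_rot: [[0.868, -0.496, -0.0], [-0.496, -0.868, 0.0], [-0.0, 0.0, -1.0]]
force: [-1.2, -0.7, 0.6]
finger_gap: 0.0171
[0.48226597 0.30833127 0.07269943] 0.017039738353925596 [-1.02416941  0.40187811  1.12328329]
```

View pics/w14.png

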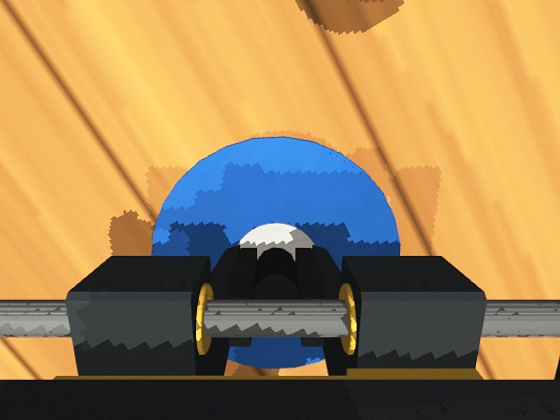

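Run:
```python
from h import *
T=cam("t11")
for n,u,v,z in [("gb",221,137,.014),("liftsub",96,167,.098),("cap",223,238,.028),("base corner",241,210,.01),("base corner far",245,140,.01),("boxR",60,162,.1)]: print(n,onz(T,u,v,z))
s=robot.state();print(totool(np.array([.60,.215,.0127])-s["position"]))
```

```text
gb [0.70642731 0.10228276 0.014     ]
liftsub [0.61230137 0.42783339 0.098     ]
cap [0.4197928 0.0999135 0.028    ]
base corner [0.49770457 0.04997622 0.01      ]
base corner far [0.69701022 0.03474463 0.01      ]
boxR [0.6278006  0.52270568 0.1       ]
[0.14853997 0.02263544 0.05996228]
```

```bash
python3 -m pendant '[{"slide":[0,0,-0.01],"yaw":0,"gripper":1},{"slide":[0,0,-0.03],"yaw":0,"gripper":1},{"slide":[0,0,-0.04],"yaw":0,"gripper":1},{"slide":[0,0,0],"yaw":0,"gripper":1},{"slide":[0.037,0.0057,0],"yaw":0,"gripper":1},{"slide":[0.037,0.0057,0],"yaw":0,"gripper":1},{"slide":[0.037,0.0057,0],"yaw":0,"gripper":1},{"slide":[0.037,0.0057,0],"yaw":0,"gripper":1},{"slide":[0,0,0],"yaw":0,"gripper":1},{"slide":[0,0,0.05],"yaw":0,"gripper":1},{"slide":[0,0,0.05],"yaw":0,"gripper":1},{"slide":[0,0,0.028],"yaw":0,"gripper":1},{"slide":[0,0,0],"yaw":0,"gripper":1},{"slide":[0,0,0],"yaw":0,"gripper":1}]' 25
python3 - <<'E'
from h import *
shot("wrist","w15"); s=robot.state();print(s["position"],s["finger_gap"],s["force"],s["moment"])
E
```

```text
clock: 23.95
position: [0.5999, 0.2159, 0.0256]
tool_rot: [[0.869, -0.496, 0.001], [-0.496, -0.869, 0.001], [0.0, -0.001, -1.0]]
force: [-0.9, 0.1, -2.0]
finger_gap: 0.0169
[0.60036565 0.21587273 0.02614825] 0.01724399054745145 [ 0.89785263 -0.7722582  -1.26431795] [ 0.01191869 -0.03337494  0.00554644]
```

View pics/w15.png

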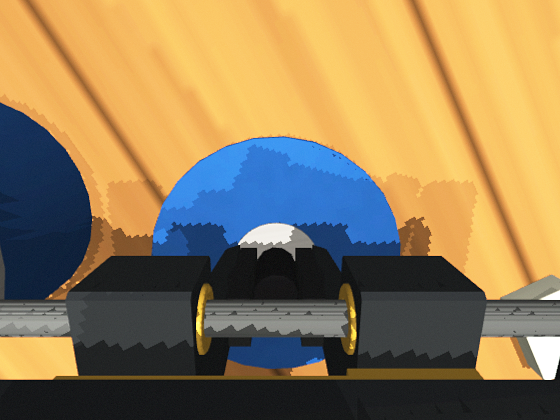

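```bash
python3 -m pendant '[{"slide":[0,0,0.007],"yaw":0,"gripper":1},{"slide":[0,0,0.0055],"yaw":0,"gripper":1},{"slide":[0,0,0],"yaw":0,"gripper":1},{"slide":[0,0,0],"yaw":0,"gripper":0.6},{"slide":[0,0,0],"yaw":0,"gripper":0.5},{"slide":[0,0,0],"yaw":0,"gripper":0.5},{"slide":[0,0,-0.01],"yaw":0,"gripper":0.3},{"slide":[0,0,-0.04],"yaw":0,"gripper":0},{"slide":[0,0,-0.06],"yaw":0,"gripper":0},{"slide":[0,0,-0.06],"yaw":0,"gripper":0},{"slide":[0,0,-0.06],"yaw":0,"gripper":0},{"slide":[0,0,-0.06],"yaw":0,"gripper":0},{"slide":[0,0,0],"yaw":0,"gripper":0},{"slide":[0,0,0],"yaw":0,"gripper":0}]' 15
python3 - <<'E'
from h import *
shot("wrist","w16"); s=robot.state();print(s["position"],s["joint_positions"])
shot("side","s16")
E
```

```text
clock: 25.75
position: [0.5991, 0.2145, 0.3021]
tool_rot: [[0.868, -0.496, -0.0], [-0.496, -0.868, -0.001], [0.0, 0.001, -1.0]]
force: [-0.5, -0.2, 0.1]
finger_gap: 0.0881
[0.59877595 0.21425702 0.30100849] [-10.7959736   38.10852958 -24.5932731   82.46303224  16.73500128
  63.21824963 -68.10146128]
```

View pics/w16.png

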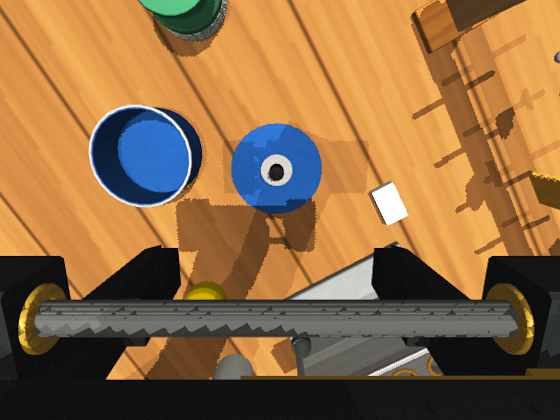

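View pics/s16.png

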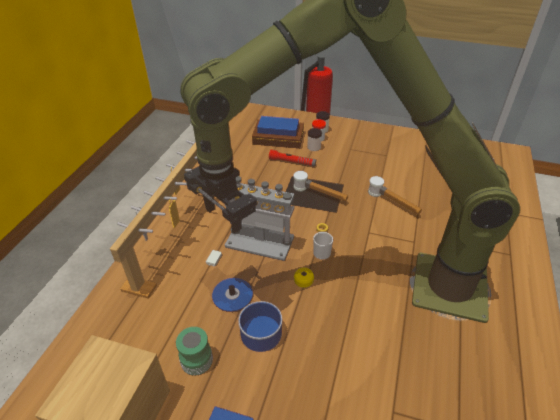

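```bash
python3 -m pendant '[{"slide":[0,0,-0.04],"yaw":0,"gripper":0},{"slide":[0.0232,0.0406,-0.01],"yaw":0,"gripper":0},{"slide":[0.0232,0.0406,0],"yaw":0,"gripper":0},{"slide":[0.0232,0.0406,0],"yaw":0,"gripper":0},{"slide":[0.0232,0.0406,0],"yaw":0,"gripper":0},{"slide":[0.0232,0.0406,0],"yaw":0,"gripper":0},{"slide":[0.0232,0.0406,0],"yaw":0,"gripper":0},{"slide":[0.0232,0.0406,0],"yaw":0,"gripper":0},{"slide":[0,0,0],"yaw":10.6,"gripper":0},{"slide":[0,0,0],"yaw":10.6,"gripper":0},{"slide":[0,0,0],"yaw":10.6,"gripper":0},{"slide":[0,0,0],"yaw":10.6,"gripper":0},{"slide":[0,0,0],"yaw":10.6,"gripper":0},{"slide":[0,0,0],"yaw":10.6,"gripper":0},{"slide":[0,0,0],"yaw":10.6,"gripper":0},{"slide":[0,0,0],"yaw":0,"gripper":0}]'
python3 - <<'E'
from h import *
s=robot.state();print(s["position"],s["joint_positions"])
E
python3 -m pendant '[{"slide":[0,0,0],"yaw":10.6,"gripper":0},{"slide":[0,0,0],"yaw":10.6,"gripper":0},{"slide":[0,0,0],"yaw":10.6,"gripper":0},{"slide":[0,0,0],"yaw":10.6,"gripper":0},{"slide":[0,0,0],"yaw":10.6,"gripper":0},{"slide":[0,0,0],"yaw":10.6,"gripper":0},{"slide":[0,0,0],"yaw":0,"gripper":0},{"slide":[0,0,0],"yaw":0,"gripper":0}]'
python3 - <<'E'
from h import *
shot("wrist","w17"); s=robot.state();print(s["position"],s["joint_positions"])
E
```

```text
clock: 27.85
position: [0.599, -0.1122, 0.3506]
tool_rot: [[-0.239, -0.971, -0.003], [-0.971, 0.239, -0.0], [0.001, 0.003, -1.0]]
force: [-0.2, 1.0, -0.7]
finger_gap: 0.0881
[ 0.59898565 -0.11222046  0.35064133] [   9.29515646   31.92055047   -5.39059822   83.47486025    3.17619333
   64.93605718 -100.46989795]
clock: 28.85
position: [0.5995, -0.1121, 0.3517]
tool_rot: [[-0.976, -0.219, -0.001], [-0.219, 0.976, 0.0], [0.001, 0.0, -1.0]]
force: [-0.2, -0.1, -0.3]
finger_gap: 0.0882
[ 0.5995426  -0.11217783  0.35181977] [  -2.94721064   32.6531968    16.61418853   84.10800902   -9.83552285
   64.71322117 -152.00354261]
```

View pics/w17.png

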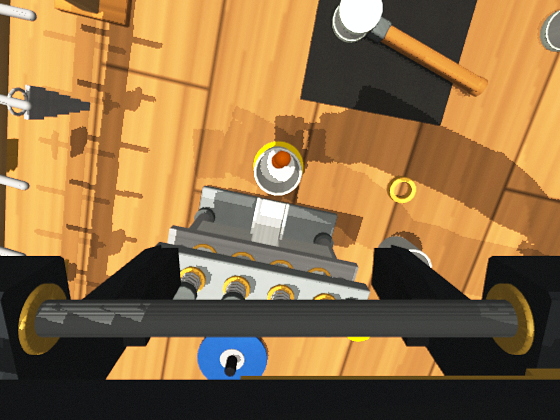

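```bash
python3 -m pendant '[{"slide":[0,0,0],"yaw":-4,"gripper":0},{"slide":[0,0,0.05],"yaw":0,"gripper":0},{"slide":[0,0,0],"yaw":0,"gripper":0},{"slide":[0,0,0],"yaw":0,"gripper":0}]'
python3 - <<'E'
from h import *
shot("wrist","w18"); s=robot.state();print(s["position"],s["joint_positions"])
crop("w18",180,100,400,260,3.6,"w18c")
E
```

```text
clock: 29.4
position: [0.6003, -0.1127, 0.3034]
tool_rot: [[-0.959, -0.284, 0.002], [-0.284, 0.959, -0.0], [-0.001, -0.001, -1.0]]
force: [0.2, -0.1, 0.2]
finger_gap: 0.0882
[ 0.60066526 -0.11282984  0.3039391 ] [  -1.99837322   34.92183442   14.85511667   88.39701209   -9.9841476
   57.81767653 -147.93269311]
```

View pics/w18c.png

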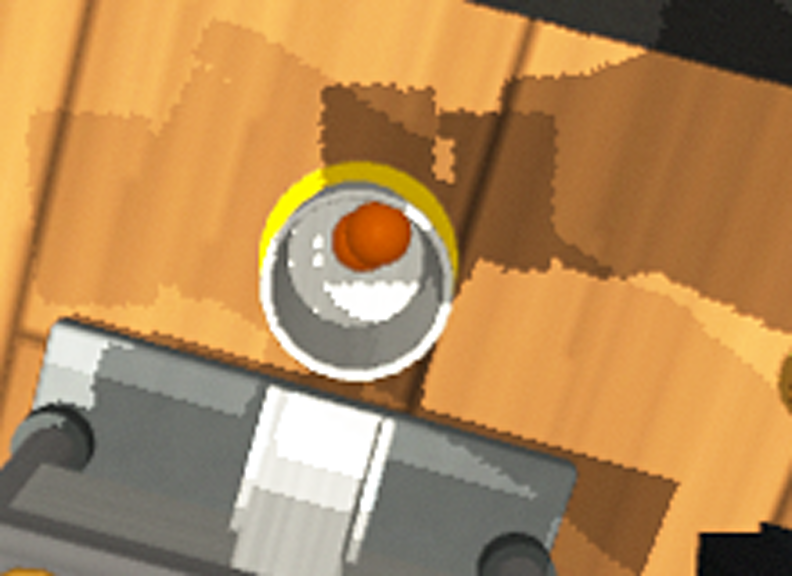

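Run:
```python
from h import *
np.set_printoptions(precision=4,suppress=True)
c=cam("w18");s=robot.state()
rim=onz(c,279.2,178.3,.064);print(rim,"mark",onz(c,279.7,172.5,0))
print(tri([(cam("top1"),210+320/3.6,110+214/3.6),(c,279.2,178.3)]))
print(tri([(cam("w17"),278,168.5),(c,279.2,178.3)]))
tg=np.array([.5985,-.1135,.023]) 
d=totool(tg-s["position"]);print(d, s["position"])
```

```text
[ 0.5987 -0.1159  0.064 ] mark [ 0.5967 -0.1132  0.    ]
(array([ 0.5991, -0.1134,  0.0547]), [0.0013872196148039101, 0.0013872196148039038])
(array([ 0.6029, -0.1301,  0.1489]), [0.0007165007728376955, 0.0007165007728374582])
[0.003  0.0003 0.2809] [ 0.6007 -0.1128  0.3039]
```

```bash
python3 -m pendant '[{"slide":[0.003,-0.004,0.05],"yaw":0,"gripper":0},{"slide":[0,0,0.05],"yaw":0,"gripper":0},{"slide":[0,0,0.05],"yaw":0,"gripper":0},{"slide":[0,0,0.03],"yaw":0,"gripper":0},{"slide":[0,0,0.0],"yaw":0,"gripper":0},{"slide":[0,0,0],"yaw":0,"gripper":0}]' 12
python3 - <<'E'
from h import *
s=robot.state();print(s["position"],s["joint_positions"],s["force"]); shot("wrist","w19"); shot("side","s19"); crop("s19",180,60,420,260,3.3,"s19c")
E
```

```text
clock: 30.2
position: [0.5997, -0.1176, 0.1244]
tool_rot: [[-0.959, -0.283, 0.004], [-0.283, 0.959, -0.001], [-0.004, -0.002, -1.0]]
force: [0.1, -0.3, 0.0]
finger_gap: 0.0882
[ 0.59974091 -0.11758332  0.12435627] [   0.87801374   47.38979909   10.57026989   98.59564621  -13.57379322
   35.02749809 -144.31516726] [ 0.10598116 -0.26790136  0.04312792]
```

View pics/w19.png

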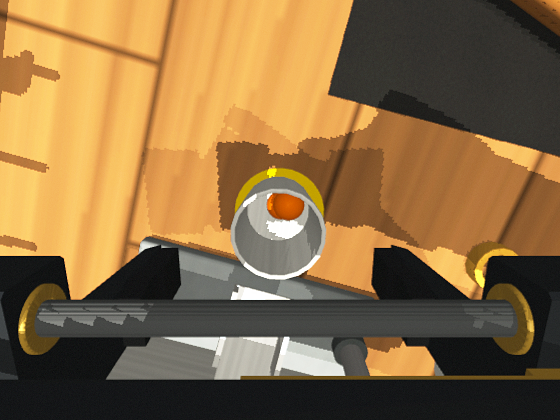

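View pics/s19c.png

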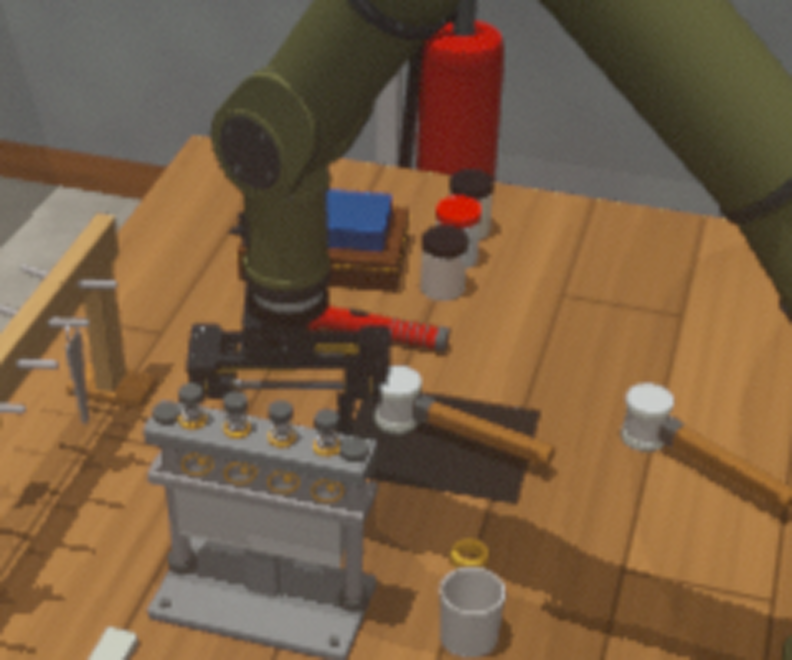

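```bash
python3 -m pendant '[{"slide":[0,0,0.02],"yaw":0,"gripper":0},{"slide":[0,0,0.02],"yaw":0,"gripper":0},{"slide":[0,0,0],"yaw":0,"gripper":0},{"slide":[0,0,0],"yaw":0,"gripper":0}]'
python3 -m pendant '[{"slide":[0,0,0.02],"yaw":0,"gripper":0},{"slide":[0,0,0.02],"yaw":0,"gripper":0},{"slide":[0,0,0.01],"yaw":0,"gripper":0},{"slide":[0,0,0.01],"yaw":0,"gripper":0},{"slide":[0,0,0],"yaw":0,"gripper":0},{"slide":[0,0,0],"yaw":0,"gripper":0}]'
python3 - <<'E'
from h import *
s=robot.state();print(s["position"],s["joint_positions"],s["force"]); shot("wrist","w20")
E
```

```text
clock: 30.8
position: [0.5989, -0.1174, 0.0836]
tool_rot: [[-0.959, -0.283, 0.002], [-0.283, 0.959, -0.001], [-0.002, -0.001, -1.0]]
force: [-0.2, 0.5, 0.8]
finger_gap: 0.0883
clock: 31.55
position: [0.5982, -0.1172, 0.0225]
tool_rot: [[-0.959, -0.283, 0.001], [-0.283, 0.959, -0.0], [-0.001, -0.0, -1.0]]
force: [-0.6, -0.0, 0.5]
finger_gap: 0.088
[ 0.59822784 -0.11719948  0.02248916] [   2.57812246   56.31354185    7.4993215   100.17587885  -15.18031453
   24.4581093  -142.92664106] [-0.56444971 -0.02293137  0.54256716]
```

View pics/w20.png

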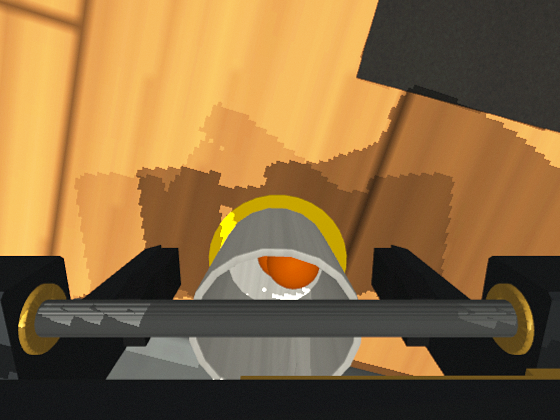

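```bash
python3 -m pendant '[{"slide":[0,0,0],"yaw":0,"gripper":1},{"slide":[0,0,0],"yaw":0,"gripper":1},{"slide":[0,0,0],"yaw":0,"gripper":1},{"slide":[0,0,0],"yaw":0,"gripper":1},{"slide":[0,0,0],"yaw":0,"gripper":1},{"slide":[0,0,0],"yaw":0,"gripper":1}]' 15
python3 -m pendant '[{"slide":[0,0,-0.01],"yaw":0,"gripper":1},{"slide":[0,0,-0.02],"yaw":0,"gripper":1},{"slide":[0,0,-0.03],"yaw":0,"gripper":1},{"slide":[0,0,-0.04],"yaw":0,"gripper":1},{"slide":[0,0,-0.04],"yaw":0,"gripper":1},{"slide":[0,0,-0.04],"yaw":0,"gripper":1},{"slide":[0,0,-0.04],"yaw":0,"gripper":1},{"slide":[0,0,-0.04],"yaw":0,"gripper":1},{"slide":[0,0,-0.04],"yaw":0,"gripper":1},{"slide":[0,0,0],"yaw":0,"gripper":1},{"slide":[0,0,0],"yaw":0,"gripper":1}]'
python3 - <<'E'
from h import *
s=robot.state();print(s["position"],s["joint_positions"],s["force"],s["finger_gap"]); shot("wrist","w21"); shot("side","s21"); crop("s21",180,60,420,260,3.3,"s21c")
E
```

```text
clock: 32.35
position: [0.5985, -0.117, 0.0225]
tool_rot: [[-0.959, -0.283, 0.001], [-0.283, 0.959, -0.0], [-0.001, -0.0, -1.0]]
force: [1.1, 1.6, 3.1]
finger_gap: 0.0587
clock: 33.72
position: [0.5967, -0.1168, 0.3215]
tool_rot: [[-0.959, -0.283, -0.002], [-0.283, 0.959, 0.001], [0.002, 0.001, -1.0]]
force: [-0.2, -0.9, -3.1]
finger_gap: 0.0587
[ 0.59670463 -0.11675097  0.32152909] [  -2.32774189   33.96649972   16.20992049   87.19604612  -10.34000792
   60.43338671 -147.16420986] [-0.18970737 -0.94720512 -3.07725423] 0.058744264678560795
```

View pics/w21.png

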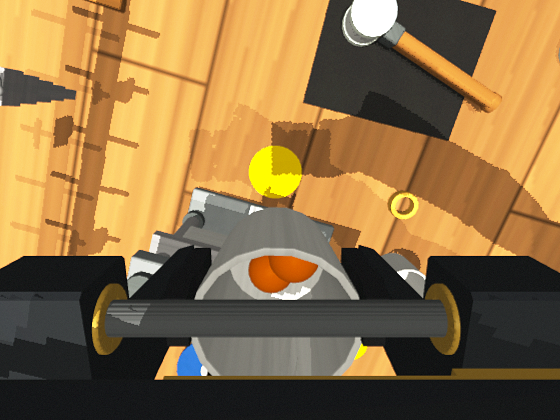

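View pics/s21.png

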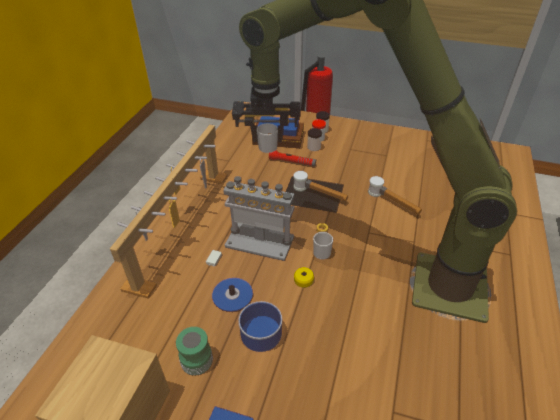

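```bash
python3 -m pendant '[{"slide":[0,0,-0.02],"yaw":-5,"gripper":1},{"slide":[0,0,-0.02],"yaw":-10,"gripper":1},{"slide":[0,0,0],"yaw":-10,"gripper":1},{"slide":[0,0,0],"yaw":-10,"gripper":1},{"slide":[0,0,0],"yaw":-10,"gripper":1},{"slide":[0,0,0],"yaw":-10,"gripper":1},{"slide":[0,0,0],"yaw":-10,"gripper":1},{"slide":[0,0,0],"yaw":-10,"gripper":1},{"slide":[0,0,0],"yaw":-10,"gripper":1},{"slide":[0,0,0],"yaw":-10,"gripper":1},{"slide":[0,0,0],"yaw":-5,"gripper":1},{"slide":[0,0,0],"yaw":0,"gripper":1}]'
python3 -m pendant '[{"slide":[-0.018,0,0],"yaw":0,"gripper":1},{"slide":[-0.034,0,0],"yaw":0,"gripper":1},{"slide":[-0.036,0,0],"yaw":0,"gripper":1},{"slide":[-0.036,0,0],"yaw":0,"gripper":1},{"slide":[-0.036,0,0],"yaw":0,"gripper":1},{"slide":[-0.036,0,0],"yaw":0,"gripper":1},{"slide":[-0.036,0,0],"yaw":0,"gripper":1},{"slide":[-0.036,0,0],"yaw":0,"gripper":1},{"slide":[-0.036,0,0],"yaw":0,"gripper":1},{"slide":[-0.036,0,0],"yaw":0,"gripper":1},{"slide":[-0.036,0,0],"yaw":0,"gripper":1},{"slide":[-0.034,0,0],"yaw":0,"gripper":1},{"slide":[-0.018,0.005,0],"yaw":0,"gripper":1},{"slide":[0,0,0],"yaw":0,"gripper":1},{"slide":[0,0,0],"yaw":0,"gripper":1}]'
python3 - <<'E'
from h import *
print(onz(cam("w21"),275,172,0))
s=robot.state();print(s["position"],s["joint_positions"],s["force"],s["finger_gap"]); shot("wrist","w22"); shot("top","t22")
E
```

```text
clock: 35.33
position: [0.5972, -0.1172, 0.3607]
tool_rot: [[0.444, -0.896, -0.003], [-0.896, -0.444, 0.001], [-0.002, 0.002, -1.0]]
force: [-0.0, -0.8, -2.4]
finger_gap: 0.0588
clock: 37.2
position: [0.4028, 0.2631, 0.3622]
tool_rot: [[0.444, -0.896, 0.0], [-0.896, -0.444, -0.001], [0.001, 0.0, -1.0]]
force: [0.8, -0.3, -0.5]
finger_gap: 0.0589
[ 0.59724322 -0.11316002  0.        ]
[0.40284543 0.26313746 0.36215633] [ -27.47377749   20.32175574  -16.04695295  102.91509173    6.58048589
   57.68852354 -109.70903517] [ 0.76249023 -0.27232977 -0.53850256] 0.0589128161726542
```

View pics/w22.png

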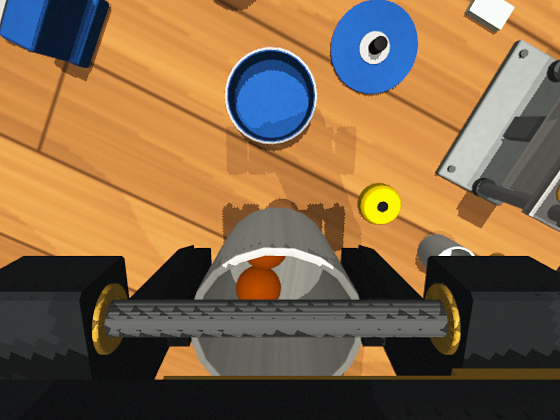

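View pics/t22.png

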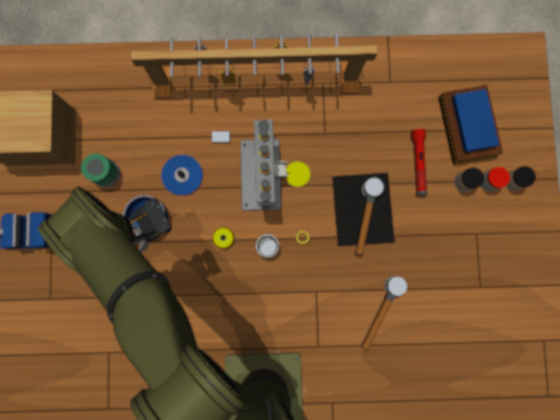

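Run:
```python
from h import *
np.set_printoptions(precision=4,suppress=True)
c=cam("w22");s=robot.state()
C=onz(c,271,95.5,.066);print("tin",C, "from w16",onz(cam("w16"),140.5,155.5,.066),"lid",onz(c,374,46,.01))
print("mark top",onz(cam("t22"),298,174,0))
# corners of cup rim in w22: near edge etc
R=s["tool_rot"]; d=-R[:,1]
print("d",d,"tin rel P in (x,d):",(C-s["position"])@R[:,0],(C-s["position"])@d)
p=s["position"]
print(proj(c,p+d*.026+np.array([0,0,.04])), proj(c,p-d*.034+np.array([0,0,.04])))
```

```text
tin [0.4842 0.306  0.066 ] from w16 [0.4848 0.3074 0.066 ] lid [0.6033 0.2134 0.01  ]
mark top [ 0.5972 -0.1129  0.    ]
d [ 0.8963  0.4434 -0.0001] tin rel P in (x,d): -0.003047421259113571 0.09164874881770144
[268.4646 244.7292] [269.2435 397.6815]
```

```bash
python3 -m pendant '[{"slide":[-0.003,-0.02,0.01],"yaw":0,"gripper":1},{"slide":[0,-0.026,0.03],"yaw":0,"gripper":1},{"slide":[0,-0.02,0.04],"yaw":0,"gripper":1},{"slide":[0,0,0.04],"yaw":0,"gripper":1},{"slide":[0,0,0.04],"yaw":0,"gripper":1},{"slide":[0,0,0.04],"yaw":0,"gripper":1},{"slide":[0,0,0.04],"yaw":0,"gripper":1},{"slide":[0,0,0.02],"yaw":0,"gripper":1},{"slide":[0,0,0],"yaw":0,"gripper":1},{"slide":[0,0,0],"yaw":0,"gripper":1}]' 8
python3 - <<'E'
from h import *
s=robot.state();print(s["position"],s["force"],s["finger_gap"]); shot("wrist","w23"); shot("side","s23");crop("s23",160,200,340,380,3.3,"s23c")
E
```

```text
clock: 38.55
position: [0.4615, 0.296, 0.103]
tool_rot: [[0.444, -0.896, 0.001], [-0.896, -0.444, 0.001], [-0.0, -0.002, -1.0]]
force: [-0.4, 0.1, -2.6]
finger_gap: 0.0591
[0.46153638 0.29603869 0.10296996] [-0.42830675  0.12556247 -2.64250176] 0.05914413155901834
```

View pics/w23.png

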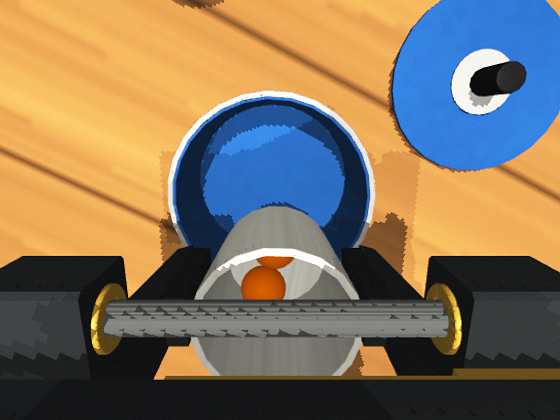

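View pics/s23c.png

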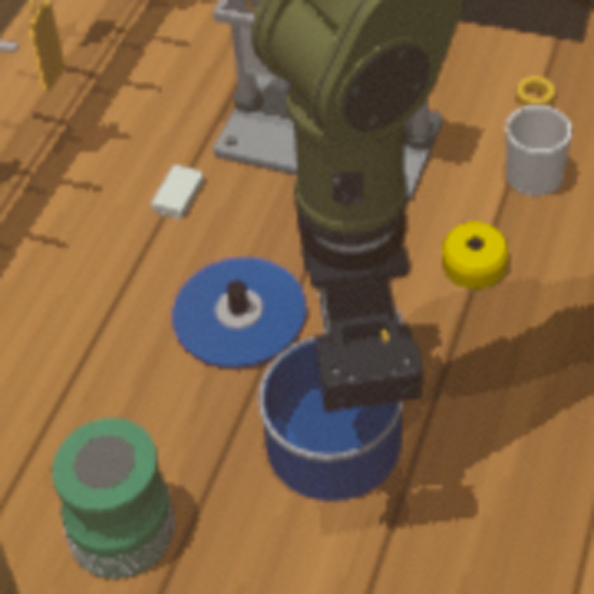

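```bash
python3 -m pendant '[{"slide":[0,0,0.008],"yaw":0,"gripper":1},{"slide":[0,0,0.006],"yaw":0,"gripper":1},{"slide":[0,0,0.004],"yaw":0,"gripper":1},{"slide":[0,0,0.004],"yaw":0,"gripper":1},{"slide":[0,0,0.002],"yaw":0,"gripper":1},{"slide":[0,0,0],"yaw":0,"gripper":1},{"slide":[0,0,0],"yaw":0,"gripper":1}]' 6
python3 - <<'E'
from h import *
s=robot.state();print(s["position"],s["force"],s["finger_gap"]); shot("wrist","w24")
E
```

```text
clock: 39.52
position: [0.4609, 0.2961, 0.0784]
tool_rot: [[0.445, -0.895, 0.001], [-0.895, -0.445, 0.0], [0.0, -0.001, -1.0]]
force: [3.4, 0.8, 4.1]
finger_gap: 0.0598
[0.46086124 0.29607304 0.07836175] [3.35824131 0.79123582 4.08256319] 0.05981392868084052
```

View pics/w24.png

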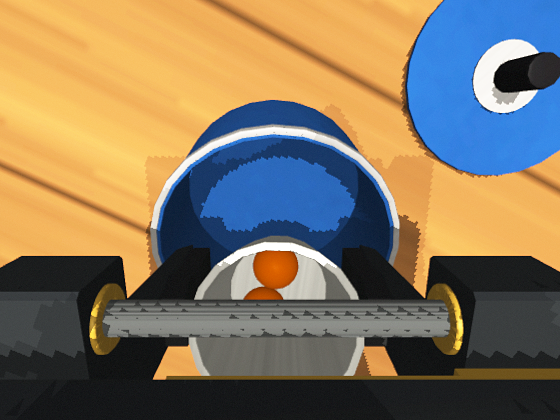

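```bash
python3 -m pendant '[{"slide":[0,0,-0.005],"yaw":0,"gripper":1},{"slide":[0,0,-0.01],"yaw":0,"gripper":1},{"slide":[0,0,-0.02],"yaw":0,"gripper":1},{"slide":[0,0,-0.04],"yaw":0,"gripper":1},{"slide":[0,0.02,-0.05],"yaw":0,"gripper":1},{"slide":[0,0.03,-0.05],"yaw":0,"gripper":1},{"slide":[0,0.03,-0.03],"yaw":0,"gripper":1},{"slide":[0,0,0],"yaw":0,"gripper":1},{"slide":[0,0,0],"yaw":0,"gripper":1}]' 10
python3 - <<'E'
from h import *
s=robot.state();print(s["position"],s["force"],s["finger_gap"]); shot("wrist","w25")
E
```

```text
clock: 40.7
position: [0.3885, 0.2598, 0.2827]
tool_rot: [[0.445, -0.895, -0.001], [-0.895, -0.445, -0.001], [0.001, 0.002, -1.0]]
force: [0.3, -0.1, -2.5]
finger_gap: 0.0592
[0.3885492  0.25980737 0.28265674] [ 0.25199574 -0.11148262 -2.49628613] 0.05917195551155421
```

View pics/w25.png

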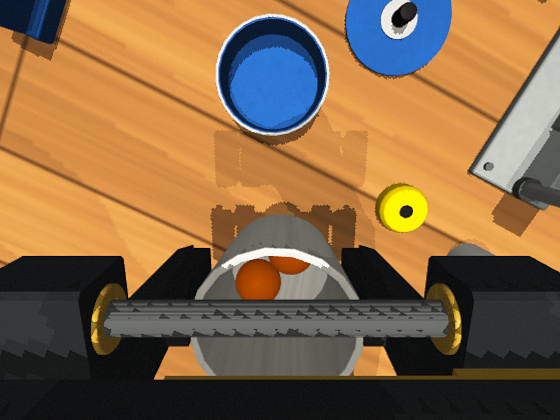

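```bash
python3 - <<'E'
from h import *
np.set_printoptions(precision=4,suppress=True)
for z in (0.,.01): print(z,onz(cam("w22"),520,40,z),onz(cam("w22"),438,175,z),onz(cam("w25"),470,173,z), onz(cam("w16"),284,300,z),onz(cam("w16"),398,246,z),onz(cam("top1"),210+112/3.6,110+112/3.6,z),onz(cam("top1"),210+117/3.6,110+360/3.6,z))
print(tri([(cam("w22"),438,175),(cam("w25"),470,173),(cam("top1"),210+117/3.6,110+360/3.6)]))
E
python3 - <<'E'
import sys; sys.path.insert(0,'.')
from h import *
crop("w22",400,0,560,260,2.3,"w22c")
E
```

```text
0.0 [0.6998 0.0395 0.    ] [0.4966 0.0374 0.    ] [0.4967 0.0393 0.    ] [0.5176 0.0422 0.    ] [0.6947 0.0362 0.    ] [0.6965 0.0463 0.    ] [0.4987 0.0462 0.    ]
0.01 [0.6952 0.0445 0.01  ] [0.4959 0.0424 0.01  ] [0.4956 0.0451 0.01  ] [0.5202 0.0473 0.01  ] [0.6933 0.0415 0.01  ] [0.6941 0.0458 0.01  ] [0.4976 0.0458 0.01  ]
(array([0.4961, 0.0455, 0.0133]), [0.0014095177193909404, 0.001490713556928014, 0.0011601638648733596])
```

View pics/w22c.png

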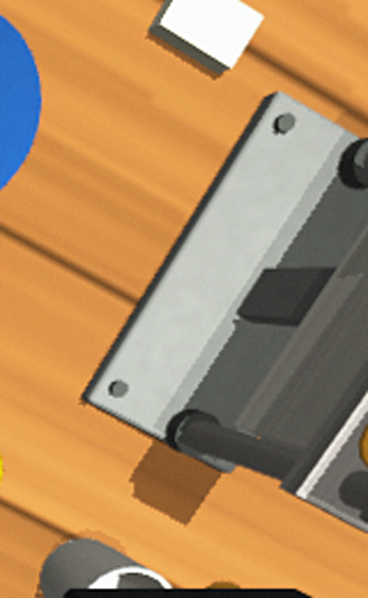

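```bash
python3 -m pendant '[{"slide":[0,0,0],"yaw":-5,"gripper":1},{"slide":[0,0,0],"yaw":-10,"gripper":1},{"slide":[0,0,0],"yaw":-10,"gripper":1},{"slide":[0,0,0],"yaw":-10,"gripper":1},{"slide":[0,0,0],"yaw":-10,"gripper":1},{"slide":[0,0,0],"yaw":-10,"gripper":1},{"slide":[0,0,0],"yaw":-8.5,"gripper":1},{"slide":[0,0,0],"yaw":0,"gripper":1},{"slide":[0.0151,0.0133,0],"yaw":0,"gripper":1},{"slide":[0.0302,0.0266,0],"yaw":0,"gripper":1},{"slide":[0.0302,0.0266,0],"yaw":0,"gripper":1},{"slide":[0.0302,0.0266,0],"yaw":0,"gripper":1},{"slide":[0.0302,0.0266,0],"yaw":0,"gripper":1},{"slide":[0.0302,0.0266,0],"yaw":0,"gripper":1},{"slide":[0.0302,0.0266,0],"yaw":0,"gripper":1},{"slide":[0.0151,0.0133,0],"yaw":0,"gripper":1},{"slide":[0,0,0],"yaw":0,"gripper":1},{"slide":[0,0,0],"yaw":0,"gripper":1}]' 12
python3 -m pendant '[{"slide":[0,0,0.02],"yaw":0,"gripper":1},{"slide":[0,0,0.04],"yaw":0,"gripper":1},{"slide":[0,0,0.04],"yaw":0,"gripper":1},{"slide":[0,0,0.04],"yaw":0,"gripper":1},{"slide":[0,0,0.04],"yaw":0,"gripper":1},{"slide":[0,0,0.03],"yaw":0,"gripper":1},{"slide":[0,0,0.02],"yaw":0,"gripper":1},{"slide":[0,0,0],"yaw":0,"gripper":1},{"slide":[0,0,0],"yaw":0,"gripper":1}]' 12
python3 - <<'E'
from h import *
s=robot.state();print(s["position"],s["force"],s["finger_gap"],s["joint_positions"]); shot("wrist","w26");shot("side","s26");crop("s26",160,130,360,300,3.5,"s26c")
E
```

```text
clock: 43.0
position: [0.5991, 0.0753, 0.2826]
tool_rot: [[1.0, -0.0, -0.002], [-0.0, -1.0, 0.001], [-0.002, -0.001, -1.0]]
force: [0.1, 0.1, -2.7]
finger_gap: 0.059
clock: 44.12
position: [0.601, 0.0747, 0.0544]
tool_rot: [[1.0, -0.001, 0.002], [-0.001, -1.0, 0.001], [0.002, -0.001, -1.0]]
force: [0.3, 0.8, -2.1]
finger_gap: 0.059
[0.60095274 0.07467915 0.05440389] [ 0.34843799  0.79066794 -2.06435206] 0.05895214599415062 [  1.1347987   54.06362448 -22.54035904  99.87830097  34.68826639
  33.01853249 -42.6803033 ]
```

View pics/w26.png

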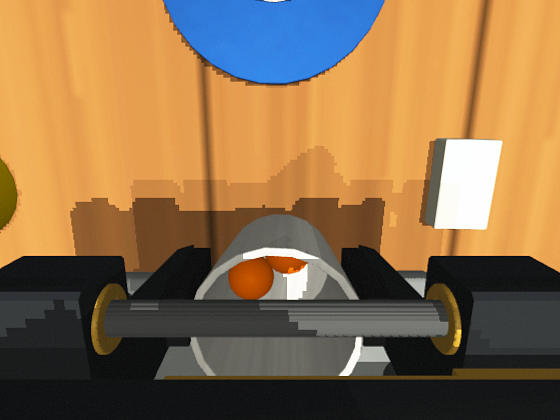

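View pics/s26c.png

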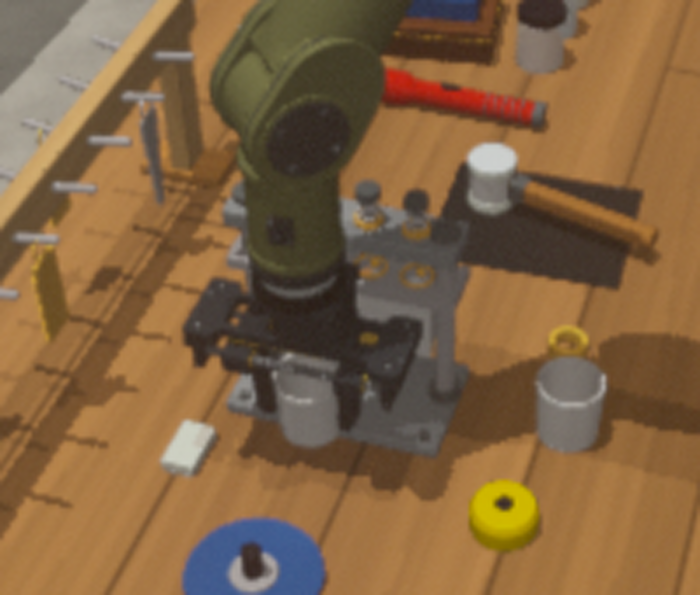

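```bash
python3 -m pendant '[{"slide":[0,0,0.01],"yaw":0,"gripper":1},{"slide":[0,0,0.008],"yaw":0,"gripper":1},{"slide":[0,0,0.004],"yaw":0,"gripper":1},{"slide":[0,0,0.004],"yaw":0,"gripper":1},{"slide":[0,0,0.004],"yaw":0,"gripper":1},{"slide":[0,0,0],"yaw":0,"gripper":1}]' 5
python3 - <<'E'
from h import *
s=robot.state();print(s["position"],s["force"],s["finger_gap"]); shot("wrist","w27");shot("side","s27");crop("s27",200,190,320,300,5,"s27c")
E
```

```text
clock: 44.98
position: [0.6022, 0.0763, 0.0242]
tool_rot: [[1.0, 0.001, 0.004], [0.001, -1.0, 0.003], [0.004, -0.003, -1.0]]
force: [2.9, 3.9, 5.6]
finger_gap: 0.0591
[0.60217467 0.07631062 0.02417131] [2.88490592 3.86159264 5.62799109] 0.05909515234204807
```

View pics/w27.png

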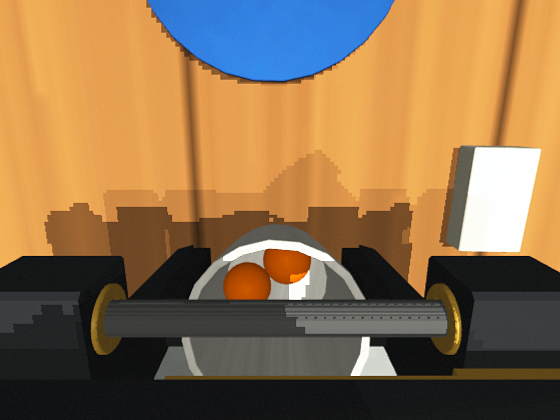

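View pics/s27c.png

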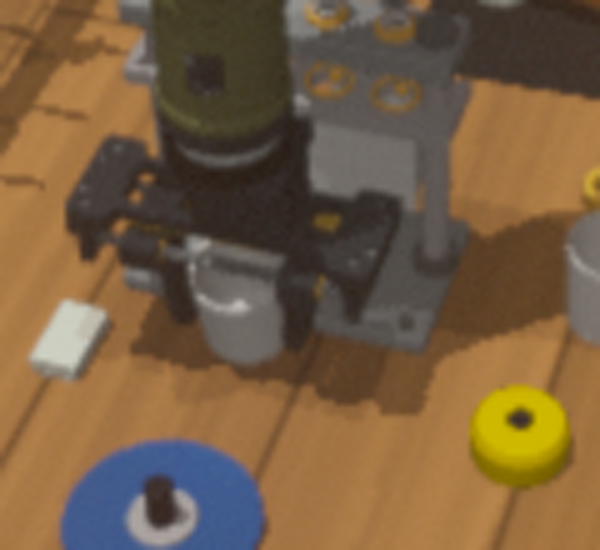

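```bash
python3 -m pendant '[{"slide":[0,0,-0.01],"yaw":0,"gripper":1},{"slide":[0,0,-0.02],"yaw":0,"gripper":1},{"slide":[0,0,-0.04],"yaw":0,"gripper":1},{"slide":[0,0,-0.04],"yaw":0,"gripper":1},{"slide":[0,0,-0.04],"yaw":0,"gripper":1},{"slide":[0,0,-0.04],"yaw":0,"gripper":1},{"slide":[0,0,-0.04],"yaw":0,"gripper":1},{"slide":[0,0,-0.02],"yaw":0,"gripper":1},{"slide":[0,0,0],"yaw":0,"gripper":1},{"slide":[0,0,0],"yaw":0,"gripper":1}]' 8
python3 - <<'E'
from h import *
s=robot.state();print(s["position"],s["force"],s["finger_gap"]); shot("wrist","w28")
E
```

```text
clock: 46.32
position: [0.599, 0.0732, 0.2723]
tool_rot: [[1.0, -0.001, -0.002], [-0.001, -1.0, -0.001], [-0.002, 0.001, -1.0]]
force: [0.4, -0.2, -2.6]
finger_gap: 0.0591
[0.59904054 0.07315439 0.2723349 ] [ 0.36564601 -0.19606237 -2.58578428] 0.05906168978632639
```

View pics/w28.png

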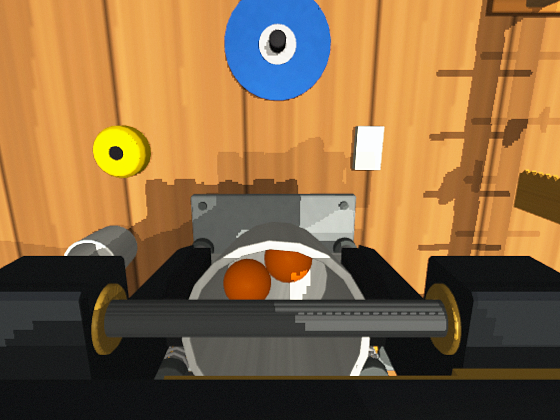

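```bash
cat >> h.py <<'E'
def cuptilt_table(fn,pos,R,h=.0415,off=.004,ths=range(-10,120,10)):
    c=cam(fn);d=-np.array(R)[:,1];P=np.array(pos)+np.array([0,0,.019]);z=np.array([0,0,1.])
    for t in ths:
        a=np.radians(t);u=np.cos(a)*d-np.sin(a)*z;w=np.sin(a)*d+np.cos(a)*z
        q=lambda uu,ww:proj(c,P+u*(uu-off)+w*(ww-h))[1].round(0)
        print(t,"rimfar",q(.0305,.064),"rimnear",q(-.0305,.064),"footfar",q(.0275,0),"footnear",q(-.0275,0))
E
python3 - <<'E'
from h import *
s=robot.state()
cuptilt_table("w28",s["position"],s["tool_rot"],ths=range(-10,40,5))
E
```

```text
-10 rimfar 255.0 rimnear 390.0 footfar 188.0 footnear 281.0
-5 rimfar 245.0 rimnear 393.0 footfar 194.0 footnear 290.0
0 rimfar 237.0 rimnear 395.0 footfar 200.0 footnear 299.0
5 rimfar 229.0 rimnear 397.0 footfar 206.0 footnear 307.0
10 rimfar 222.0 rimnear 397.0 footfar 212.0 footnear 316.0
15 rimfar 215.0 rimnear 397.0 footfar 219.0 footnear 325.0
20 rimfar 210.0 rimnear 395.0 footfar 226.0 footnear 333.0
25 rimfar 205.0 rimnear 393.0 footfar 233.0 footnear 342.0
30 rimfar 201.0 rimnear 389.0 footfar 240.0 footnear 351.0
35 rimfar 198.0 rimnear 383.0 footfar 248.0 footnear 359.0
```

```bash
python3 -m pendant '[{"slide":[-0.015,-0.013,0],"yaw":0,"gripper":1},{"slide":[-0.030,-0.0265,0],"yaw":0,"gripper":1},{"slide":[-0.030,-0.0265,0],"yaw":0,"gripper":1},{"slide":[-0.030,-0.0265,0],"yaw":0,"gripper":1},{"slide":[-0.030,-0.0265,0],"yaw":0,"gripper":1},{"slide":[-0.030,-0.0265,0],"yaw":0,"gripper":1},{"slide":[-0.020,-0.0265,0],"yaw":0,"gripper":1},{"slide":[-0.01,-0.013,0],"yaw":0,"gripper":1},{"slide":[0,0,0],"yaw":5,"gripper":1},{"slide":[0,0,0],"yaw":10,"gripper":1},{"slide":[0,0,0],"yaw":10,"gripper":1},{"slide":[0,0,0],"yaw":10,"gripper":1},{"slide":[0,0,0],"yaw":10,"gripper":1},{"slide":[0,0,0],"yaw":10,"gripper":1},{"slide":[0,0,0],"yaw":8.5,"gripper":1},{"slide":[0,0,0],"yaw":0,"gripper":1},{"slide":[0,0,0],"yaw":0,"gripper":1}]' 12
python3 - <<'E'
from h import *
s=robot.state(); shot("wrist","w29"); print(s["position"],s["tool_rot"][:,1])
E
```

```text
clock: 48.5
position: [0.4054, 0.2588, 0.2729]
tool_rot: [[0.447, -0.894, -0.0], [-0.894, -0.447, -0.001], [0.0, 0.001, -1.0]]
force: [0.1, -0.0, -2.6]
finger_gap: 0.0587
[0.4054245  0.25876464 0.27287372] [-8.94419128e-01 -4.47229069e-01  7.64143513e-04]
```

View pics/w29.png

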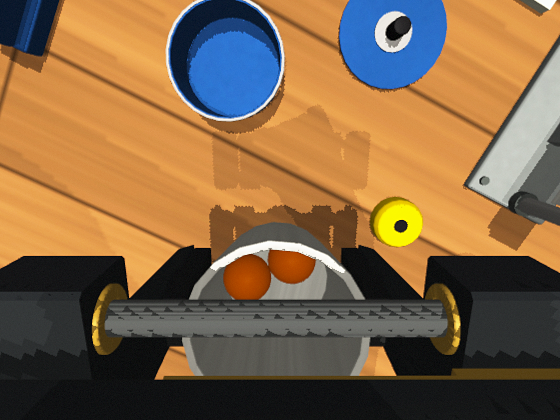

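Run:
```python
from h import *
np.set_printoptions(precision=4,suppress=True)
c=cam("w29");s=robot.state();R=s["tool_rot"];d=-R[:,1]
C=onz(c,225,57.5,.066);print("tin",C,"lid",onz(c,393,36,.01),"w25 tin",onz(cam("w25"),272.5,75,.066))
v=C-s["position"];print("x",v@R[:,0],"d",v@d)
```

```text
tin [0.4934 0.3527 0.066 ] lid [0.5983 0.2101 0.01  ] w25 tin [0.4836 0.307  0.066 ]
x -0.044638086688916036 d 0.12078800265412065
```

```bash
python3 -m pendant '[{"slide":[-0.0149,-0.0155,0],"yaw":0,"gripper":1},{"slide":[-0.0149,-0.031,0],"yaw":0,"gripper":1},{"slide":[-0.0149,-0.031,0],"yaw":0,"gripper":1},{"slide":[0,-0.0155,0],"yaw":0,"gripper":1},{"slide":[0,0,0.03],"yaw":0,"gripper":1},{"slide":[0,0,0.04],"yaw":0,"gripper":1},{"slide":[0,0,0.04],"yaw":0,"gripper":1},{"slide":[0,0,0.04],"yaw":0,"gripper":1},{"slide":[0,0,0.02],"yaw":0,"gripper":1},{"slide":[0,0,0],"yaw":0,"gripper":1},{"slide":[0,0,0],"yaw":0,"gripper":1}]' 8
python3 - <<'E'
from h import *
s=robot.state(); shot("wrist","w30"); print(s["position"],s["force"])
C=np.array([.4934,.3527,.066]);R=s["tool_rot"];v=C-s["position"];print("x",v@R[:,0],"X",.0535+v@R[:,1])
E
```

```text
clock: 49.92
position: [0.4693, 0.341, 0.1039]
tool_rot: [[0.446, -0.895, 0.001], [-0.895, -0.446, 0.001], [-0.0, -0.001, -1.0]]
force: [0.3, 1.1, -1.5]
finger_gap: 0.0588
[0.46926894 0.34100337 0.10394262] [ 0.29439195  1.12280647 -1.48632644]
x 0.0003055337808795317 X 0.02673646338636261
```

View pics/w30.png

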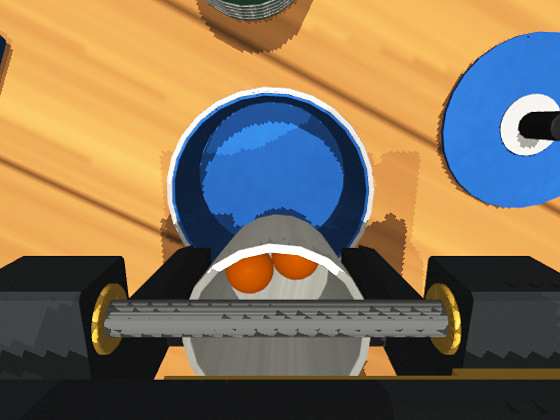

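```bash
python3 -m pendant '[{"slide":[0,0,0.008],"yaw":0,"gripper":1},{"slide":[0,0,0.008],"yaw":0,"gripper":1},{"slide":[0,-0.001,0.002],"yaw":0,"gripper":1},{"slide":[0,-0.0025,0.0022],"yaw":0,"gripper":1},{"slide":[0,-0.0025,0.0022],"yaw":0,"gripper":1},{"slide":[0,-0.0025,0.0022],"yaw":0,"gripper":1},{"slide":[0,-0.0025,0.0033],"yaw":0,"gripper":1},{"slide":[0,-0.0025,0.0033],"yaw":0,"gripper":1},{"slide":[0,0,0],"yaw":0,"gripper":1}]' 3
python3 - <<'E'
from h import *
s=robot.state(); shot("wrist","w31"); print(s["position"],s["force"])
C=np.array([.4934,.3527,.066]);R=s["tool_rot"];v=C-s["position"];print("x",v@R[:,0],"X",.0535+v@R[:,1],s["position"][2]+.019-.066)
E
```

```text
clock: 51.1
position: [0.4808, 0.3466, 0.0716]
tool_rot: [[0.445, -0.895, -0.0], [-0.895, -0.445, -0.0], [0.0, 0.0, -1.0]]
force: [-0.1, -0.3, -1.5]
finger_gap: 0.0596
[0.48077879 0.34655467 0.07162845] [-0.08802837 -0.322534   -1.47568657]
x 0.0001184561502993005 X 0.039460497827263886 0.024628454976446973
```

View pics/w31.png

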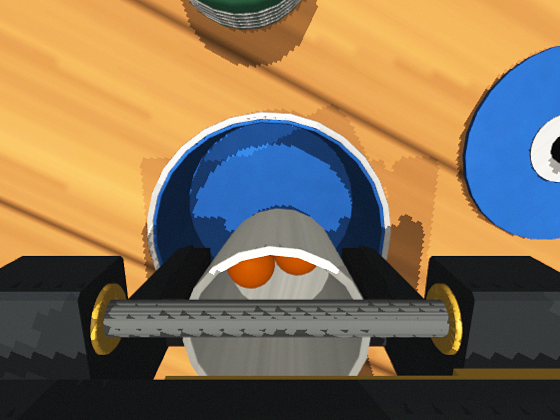

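```bash
python3 -m pendant '[{"slide":[0,0,-0.01],"yaw":0,"gripper":1},{"slide":[0,0,-0.02],"yaw":0,"gripper":1},{"slide":[0,0,-0.01],"yaw":0,"gripper":1},{"slide":[0,0.01,0],"yaw":0,"gripper":1},{"slide":[0,0.01,0],"yaw":0,"gripper":1},{"slide":[0,0,0],"yaw":0,"gripper":1},{"slide":[0,0,0],"yaw":0,"gripper":1}]' 5
python3 - <<'E'
from h import *
s=robot.state(); shot("wrist","w32"); print(s["position"],s["force"])
c=cam("w32")
C=np.array([.4934,.3527,.066]);R=s["tool_rot"];v=C-s["position"];print("x",v@R[:,0],"X",.0535+v@R[:,1],s["position"][2]+.019-.066)
E
```

```text
clock: 52.02
position: [0.4629, 0.3377, 0.1117]
tool_rot: [[0.446, -0.895, -0.0], [-0.895, -0.446, -0.0], [0.0, 0.0, -1.0]]
force: [0.2, -0.4, -2.7]
finger_gap: 0.0591
[0.46285052 0.33771563 0.11169002] [ 0.19281179 -0.4086319  -2.66559603]
x 0.00019144891484177784 X 0.019469067630396256 0.06469002400493723
```

View pics/w32.png

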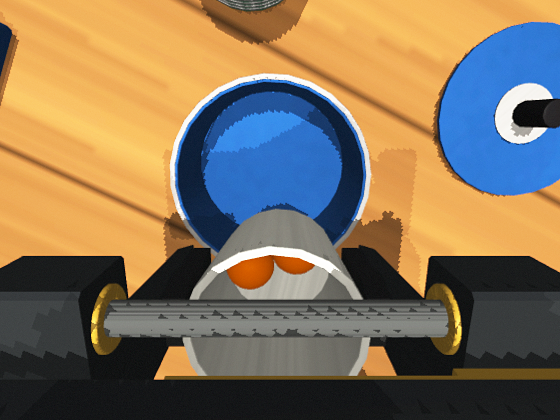

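```bash
python3 - <<'E'
from h import *
print(onz(cam("w32"),270.5,165,.066))
E
python3 -m pendant '[{"slide":[0,0,0.01],"yaw":0,"gripper":1},{"slide":[0,0,0.01],"yaw":0,"gripper":1},{"slide":[0,0,0.003],"yaw":0,"gripper":1},{"slide":[0,-0.001,0.0025],"yaw":0,"gripper":1},{"slide":[0,-0.003,0.002],"yaw":0,"gripper":1},{"slide":[0,-0.003,0.002],"yaw":0,"gripper":1},{"slide":[0,-0.002,0.0015],"yaw":0,"gripper":1},{"slide":[0,0,0],"yaw":0,"gripper":1}]' 3
python3 - <<'E'
from h import *
s=robot.state(); shot("wrist","w33"); print(s["position"],s["force"])
C=np.array([.4934,.3527,.066]);R=s["tool_rot"];v=C-s["position"];print("x",v@R[:,0],"X",.0535+v@R[:,1],s["position"][2]+.019-.066)
E
```

```text
[0.49932581 0.35581202 0.066     ]
clock: 53.08
position: [0.4711, 0.3418, 0.0809]
tool_rot: [[0.445, -0.895, 0.0], [-0.895, -0.445, 0.0], [0.0, -0.0, -1.0]]
force: [-0.5, 0.5, -2.4]
finger_gap: 0.0589
[0.47107509 0.34175464 0.08093862] [-0.54396644  0.53562984 -2.37683335]
x 0.0001424503392914824 X 0.028638684868009866 0.03393862062198448
```

View pics/w33.png

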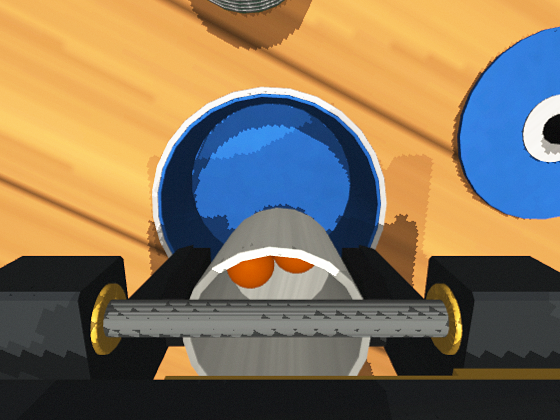

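Run:
```python
from h import *
np.set_printoptions(precision=4,suppress=True)
s=robot.state();d=-s["tool_rot"][:,1];d[2]=0
for f,p in [("w29",(225,-5)),("w30",(272,88)),("w32",(270,75)),("w33",(270,88))]:
    print(f,onz(cam(f),*p,.066)-.055*d)
for f,l,r,v in [("w32",170,370,172),("w33",153,386,200)]:
    print(onz(cam(f),l,v,.066),onz(cam(f),r,v,.066))
```

```text
w29 [0.4919 0.3498 0.066 ]
w30 [0.4926 0.3514 0.066 ]
w32 [0.4919 0.3522 0.066 ]
w33 [0.4925 0.3519 0.066 ]
[0.471  0.4041 0.066 ] [0.5205 0.3045 0.066 ]
[0.4716 0.404  0.066 ] [0.521  0.3046 0.066 ]
```

```bash
python3 -m pendant '[{"slide":[0,0,-0.02],"yaw":0,"gripper":1},{"slide":[0,0,-0.03],"yaw":0,"gripper":1},{"slide":[0,0,-0.03],"yaw":0,"gripper":1},{"slide":[0.012,0.027,0],"yaw":0,"gripper":1},{"slide":[0.012,0.027,0],"yaw":0,"gripper":1},{"slide":[0.012,0.027,0],"yaw":0,"gripper":1},{"slide":[0.012,0.027,0],"yaw":0,"gripper":1},{"slide":[0,0,0],"yaw":0,"gripper":1},{"slide":[0,0,0.04],"yaw":0,"gripper":1},{"slide":[0,0,0.04],"yaw":0,"gripper":1},{"slide":[0,0,0.04],"yaw":0,"gripper":1},{"slide":[0,0,0],"yaw":0,"gripper":1},{"slide":[0,0,0],"yaw":0,"gripper":1}]' 6
python3 - <<'E'
from h import *
s=robot.state(); print(s["position"],s["force"],s["joint_positions"])
shot("wrist","w34")
shot("side","s34");crop("s34",230,200,400,340,4.5,"s34c")
E
```

```text
clock: 54.75
position: [0.3964, 0.2515, 0.0419]
tool_rot: [[0.446, -0.895, 0.001], [-0.895, -0.446, 0.001], [-0.0, -0.002, -1.0]]
force: [-0.5, -0.0, -2.1]
finger_gap: 0.0588
[0.39639804 0.25146344 0.04188962] [-0.48364819 -0.04608024 -2.08497687] [ -36.22469996   49.67746591   -2.92248371  124.08755444   19.88942593
    6.55282398 -121.41647815]
```

View pics/w34.png

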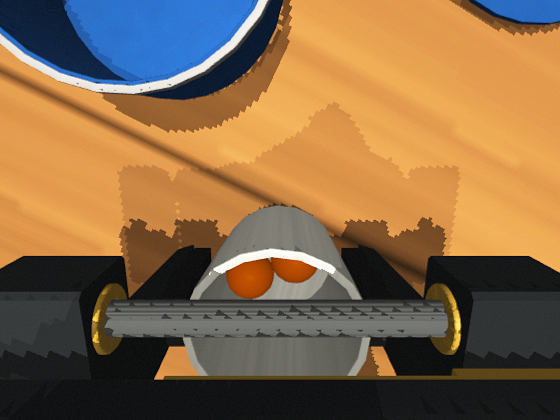

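View pics/s34c.png

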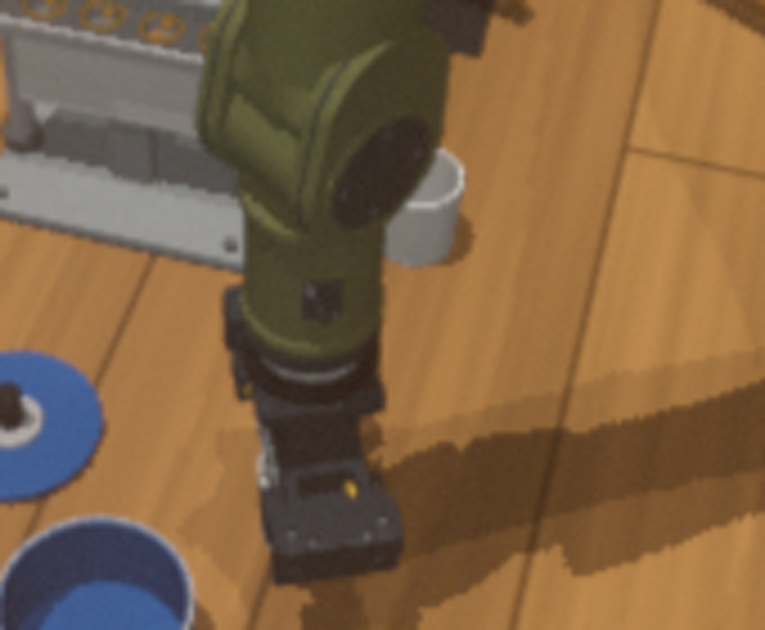

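```bash
python3 -m pendant '[{"slide":[0,0,-0.02],"yaw":0,"gripper":1},{"slide":[0.027,-0.0083,0],"yaw":0,"gripper":1},{"slide":[0.027,-0.0083,0],"yaw":0,"gripper":1},{"slide":[0.027,-0.0083,0],"yaw":0,"gripper":1},{"slide":[0,0,0],"yaw":0,"gripper":1},{"slide":[0,0,0.02],"yaw":0,"gripper":1},{"slide":[0,0,0.01],"yaw":0,"gripper":1},{"slide":[0,0,0.005],"yaw":0,"gripper":1},{"slide":[0,0,0],"yaw":0,"gripper":1},{"slide":[0,0,0],"yaw":0,"gripper":1}]' 6
python3 - <<'E'
from h import *
s=robot.state(); print(s["position"],s["force"],s["joint_positions"])
shot("wrist","w35")
E
```

```text
clock: 56.1
position: [0.4541, 0.1894, 0.0264]
tool_rot: [[0.446, -0.895, 0.0], [-0.895, -0.446, 0.0], [0.0, -0.0, -1.0]]
force: [0.6, 0.1, -1.4]
finger_gap: 0.059
[0.45407936 0.18939445 0.02635767] [ 0.56008174  0.09503087 -1.44271044] [ -25.28481547   51.85455523   -4.47678519  120.25623561   24.005629
    8.68716587 -115.34647189]
```

View pics/w35.png

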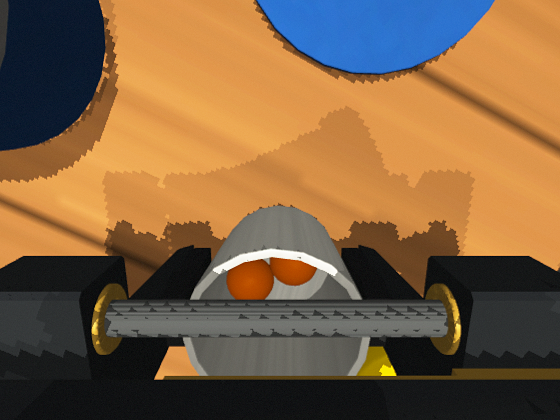

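```bash
python3 -m pendant '[{"slide":[0,0,0.005],"yaw":0,"gripper":1},{"slide":[0,0,0],"yaw":0,"gripper":1}]' | grep -E "force|position"; python3 -m pendant '[{"slide":[0,0,0.005],"yaw":0,"gripper":1},{"slide":[0,0,0],"yaw":0,"gripper":1}]' | grep -E "force|position"
python3 -m pendant '[{"slide":[0,0,0.004],"yaw":0,"gripper":1},{"slide":[0,0,0],"yaw":0,"gripper":1}]' | grep -E "force|position"
```

```text
position: [0.4538, 0.1891, 0.0207]
force: [-0.7, -0.3, -2.4]
position: [0.4539, 0.1891, 0.0157]
force: [-0.7, 0.1, -1.8]
position: [0.4543, 0.1882, 0.0121]
force: [0.7, -2.2, 1.4]
```

```bash
python3 -m pendant '[{"slide":[0,0,0],"yaw":0,"gripper":0.2},{"slide":[0,0,0],"yaw":0,"gripper":0.15},{"slide":[0,0,0],"yaw":0,"gripper":0.1},{"slide":[0,0,-0.02],"yaw":0,"gripper":0.1},{"slide":[0,0,-0.024],"yaw":0,"gripper":0.1},{"slide":[0,0,0],"yaw":0,"gripper":0.1},{"slide":[0,0,0],"yaw":0,"gripper":0.1}]' 6
python3 - <<'E'
from h import *
s=robot.state(); print(s["position"],s["force"],s["finger_gap"])
shot("wrist","w36");shot("side","s36");crop("s36",200,180,380,340,4.5,"s36c")
E
```

```text
clock: 57.78
position: [0.4538, 0.1892, 0.0556]
tool_rot: [[0.446, -0.895, -0.0], [-0.895, -0.446, -0.0], [-0.0, 0.0, -1.0]]
force: [-0.5, -0.3, 0.5]
finger_gap: 0.0793
[0.4538196  0.18918841 0.05563876] [-0.50699725 -0.31931301  0.45303093] 0.07931798090287268
```

View pics/w36.png

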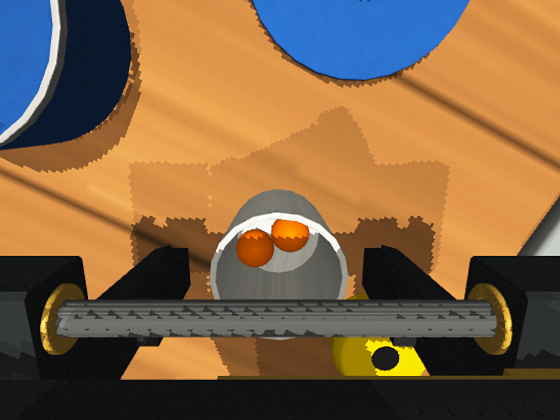

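View pics/s36c.png

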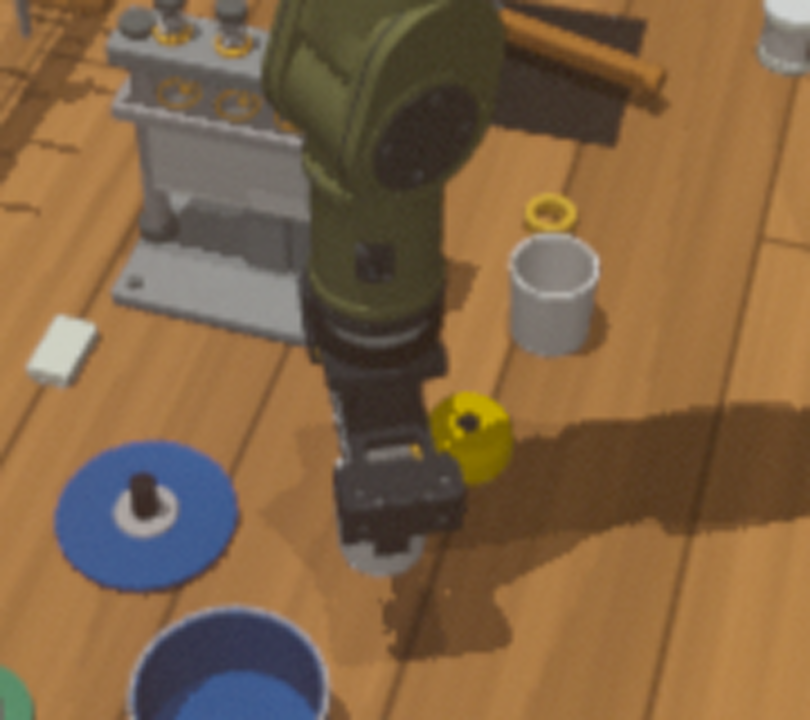

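Run:
```python
from h import *
s=robot.state();R=s["tool_rot"]
C=onz(cam("w36"),278,213,.064)+R[:,1]*.0305
v=C-s["position"];print(C,"x",v@R[:,0],"y",v@R[:,1])
A=onz(cam("w36"),211,280,.064);B=onz(cam("w36"),348,280,.064);print(A,B,np.linalg.norm(A-B),((A+B)/2-s["position"])@R[:,0],((A+B)/2-s["position"])@R[:,1])
```

```text
[0.45344353 0.18472661 0.06403741] x 0.0038225607641528474 y 0.002032241746102864
[0.44085955 0.21087296 0.064     ] [0.46727339 0.15766851 0.064     ] 0.05940037043769314 0.004508276709601914 0.0016777031437676501
```

```bash
python3 -m pendant '[{"slide":[0.004,0,0],"yaw":0,"gripper":0.1},{"slide":[0,0,0],"yaw":0,"gripper":1},{"slide":[0,0,0],"yaw":0,"gripper":1},{"slide":[0,0,0],"yaw":0,"gripper":1},{"slide":[0,0,0],"yaw":0,"gripper":1},{"slide":[0,0,-0.01],"yaw":0,"gripper":1},{"slide":[0,0,-0.02],"yaw":0,"gripper":1},{"slide":[0,0,0],"yaw":0,"gripper":1},{"slide":[0,0,0],"yaw":0,"gripper":1}]' 9
python3 - <<'E'
from h import *
s=robot.state(); print(s["position"],s["force"],s["finger_gap"])
shot("wrist","w37");shot("side","s37");crop("s37",200,180,380,340,4.5,"s37c")
E
```

```text
clock: 59.0
position: [0.4556, 0.1852, 0.0859]
tool_rot: [[0.445, -0.895, -0.0], [-0.895, -0.445, -0.0], [0.0, 0.0, -1.0]]
force: [0.3, -0.4, -1.5]
finger_gap: 0.059
[0.45563803 0.18524307 0.08586601] [ 0.26491346 -0.35502402 -1.48082401] 0.058960597675623484
```

View pics/w37.png

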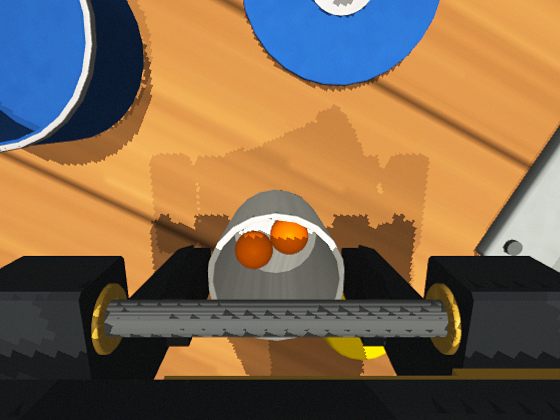

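View pics/s37c.png

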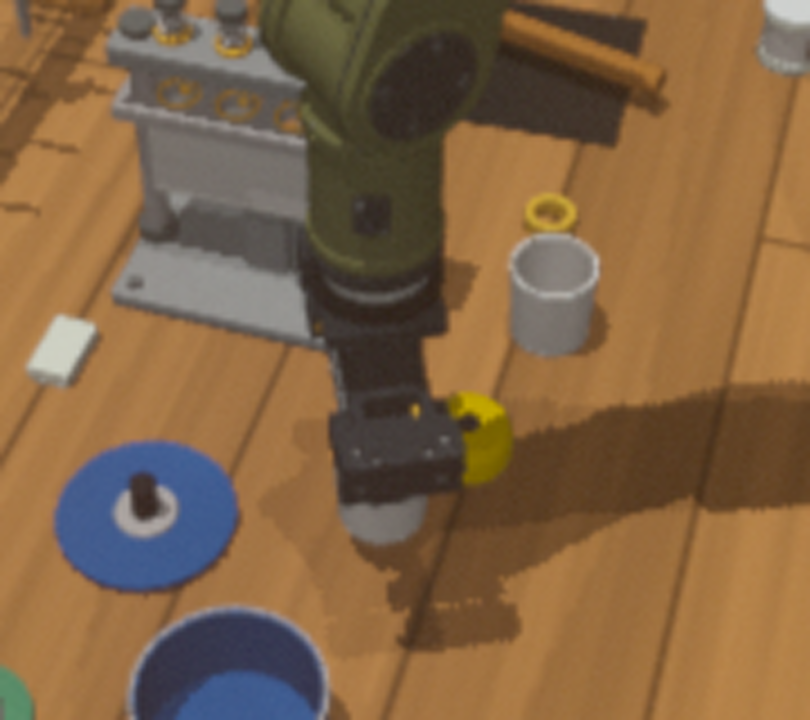

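```bash
python3 -m pendant '[{"slide":[0,0,-0.02],"yaw":0,"gripper":1},{"slide":[0,0,-0.03],"yaw":0,"gripper":1},{"slide":[0,0,-0.025],"yaw":0,"gripper":1},{"slide":[-0.016,-0.0029,0],"yaw":0,"gripper":1},{"slide":[-0.026,-0.0047,0],"yaw":0,"gripper":1},{"slide":[-0.026,-0.0047,0],"yaw":0,"gripper":1},{"slide":[-0.026,-0.0047,0],"yaw":0,"gripper":1},{"slide":[-0.026,-0.0047,0],"yaw":0,"gripper":1},{"slide":[-0.012,-0.002,0],"yaw":0,"gripper":1},{"slide":[0,0,0],"yaw":0,"gripper":1},{"slide":[0,0,0],"yaw":0,"gripper":1}]' 9
python3 - <<'E'
from h import *
s=robot.state(); print(s["position"],s["force"],s["finger_gap"])
shot("wrist","w38")
R=s["tool_rot"]
C=np.array([.4925,.3515,.066]);v=C-s["position"];print(v@R[:,0],v@R[:,1])
E
```

```text
clock: 60.48
position: [0.4183, 0.3129, 0.1605]
tool_rot: [[0.444, -0.896, -0.001], [-0.896, -0.444, -0.002], [0.002, 0.001, -1.0]]
force: [-0.1, -0.8, -2.5]
finger_gap: 0.0592
[0.41830677 0.31286287 0.1604804 ] [-0.13550149 -0.7814631  -2.46273307] 0.05917192309825066
-0.0018010336894040677 -0.0837616115852595
```

View pics/w38.png

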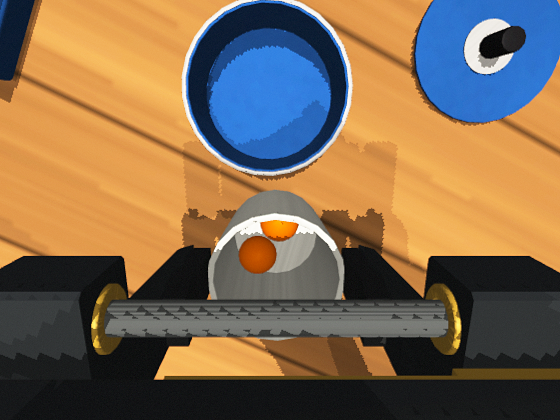

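```bash
python3 -m pendant '[{"slide":[-0.003,0,0.015],"yaw":0,"gripper":1},{"slide":[0,0,0.02],"yaw":0,"gripper":1},{"slide":[0,0,0.011],"yaw":0,"gripper":1},{"slide":[0,0,0],"yaw":0,"gripper":1},{"slide":[0,-0.004,0],"yaw":0,"gripper":1},{"slide":[0,-0.004,-0.001],"yaw":0,"gripper":1},{"slide":[0,-0.004,-0.001],"yaw":0,"gripper":1},{"slide":[0,-0.004,-0.001],"yaw":0,"gripper":1},{"slide":[0,-0.002,0],"yaw":0,"gripper":1},{"slide":[0,0,0],"yaw":0,"gripper":1}]' 6
python3 - <<'E'
from h import *
s=robot.state(); print(s["position"],s["force"],s["finger_gap"])
shot("wrist","w39")
R=s["tool_rot"]
C=np.array([.4925,.3515,.066]);v=C-s["position"];print(v@R[:,0],v@R[:,1])
E
```

```text
clock: 61.78
position: [0.4331, 0.3251, 0.118]
tool_rot: [[0.445, -0.895, 0.0], [-0.895, -0.445, 0.0], [-0.0, -0.0, -1.0]]
force: [-0.2, -0.4, -1.3]
finger_gap: 0.0584
[0.43306231 0.32513444 0.11802891] [-0.20973206 -0.4393428  -1.34576587] 0.05841654443257749
0.002868870462165703 -0.0649507378496255
```

View pics/w39.png

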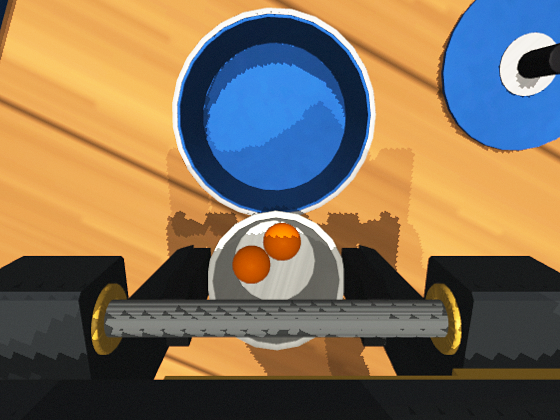

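```bash
python3 -m pendant '[{"slide":[0,-0.004,0],"yaw":0,"gripper":1},{"slide":[0,-0.004,-0.001],"yaw":0,"gripper":1},{"slide":[0,-0.004,0],"yaw":0,"gripper":1},{"slide":[0,-0.004,0],"yaw":0,"gripper":1},{"slide":[0,-0.004,0],"yaw":0,"gripper":1},{"slide":[0,-0.004,0.001],"yaw":0,"gripper":1},{"slide":[0,-0.004,0.001],"yaw":0,"gripper":1},{"slide":[0,-0.003,0.001],"yaw":0,"gripper":1},{"slide":[0,0,0],"yaw":0,"gripper":1}]' 6
python3 - <<'E'
from h import *
s=robot.state(); print(s["position"],s["force"],s["finger_gap"])
shot("wrist","w40")
R=s["tool_rot"]
C=np.array([.4925,.3515,.066]);v=C-s["position"];print(v@R[:,0],v@R[:,1])
E
```

```text
clock: 62.95
position: [0.4612, 0.3392, 0.1161]
tool_rot: [[0.445, -0.895, 0.001], [-0.895, -0.445, 0.001], [-0.0, -0.001, -1.0]]
force: [-0.6, -0.1, 0.4]
finger_gap: 0.0588
[0.4612017  0.33917967 0.11609684] [-0.63823241 -0.05376525  0.40933084] 0.058827132815917914
0.002915584458719623 -0.033462927845864965
```

View pics/w40.png

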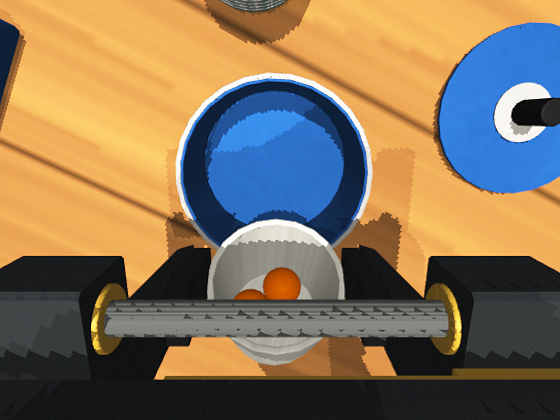

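```bash
python3 -m pendant '[{"slide":[0,-0.0045,0.0018],"yaw":0,"gripper":1},{"slide":[0,-0.0045,0.0025],"yaw":0,"gripper":1},{"slide":[0,-0.004,0.0027],"yaw":0,"gripper":1},{"slide":[0,-0.004,0.003],"yaw":0,"gripper":1},{"slide":[0,-0.0036,0.0033],"yaw":0,"gripper":1},{"slide":[0,-0.0034,0.0037],"yaw":0,"gripper":1},{"slide":[0,0,0],"yaw":0,"gripper":1}]' 6
python3 - <<'E'
from h import *
s=robot.state(); print(s["position"],s["force"],s["finger_gap"])
shot("wrist","w41")
R=s["tool_rot"]
C=np.array([.4925,.3515,.066]);v=C-s["position"];print(v@R[:,0],v@R[:,1])
E
```

```text
clock: 63.88
position: [0.4826, 0.3498, 0.0987]
tool_rot: [[0.445, -0.895, 0.0], [-0.895, -0.445, 0.0], [-0.0, -0.0, -1.0]]
force: [0.6, 0.7, 1.3]
finger_gap: 0.0591
[0.48257784 0.34980431 0.0987433 ] [0.62071381 0.73281868 1.30090805] 0.059111216315575
0.0029039546103687124 -0.009624046371597927
```

View pics/w41.png

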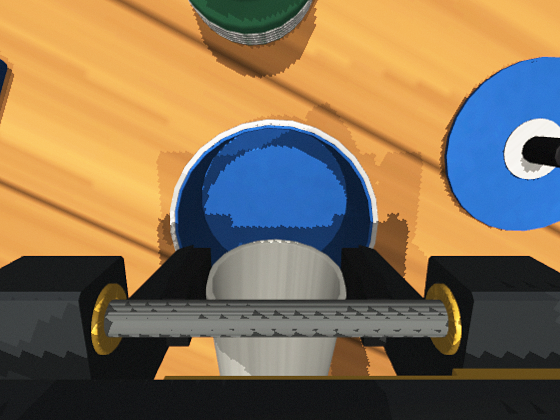

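```bash
python3 -m pendant '[{"slide":[0,-0.003,0.004],"yaw":0,"gripper":1},{"slide":[0,-0.0025,0.0045],"yaw":0,"gripper":1},{"slide":[0,-0.0025,0.0045],"yaw":0,"gripper":1},{"slide":[0,-0.0015,0.0045],"yaw":0,"gripper":1},{"slide":[0,-0.001,0.0045],"yaw":0,"gripper":1},{"slide":[0,0,0],"yaw":0,"gripper":1},{"slide":[0,0,0],"yaw":0,"gripper":1}]' 6
python3 - <<'E'
from h import *
s=robot.state(); print(s["position"],s["force"],s["finger_gap"])
shot("wrist","w42");shot("top","t42");crop("t42",60,120,220,240,5,"t42c")
R=s["tool_rot"]
C=np.array([.4925,.3515,.066]);v=C-s["position"];print(v@R[:,0],v@R[:,1])
E
```

```text
clock: 64.8
position: [0.4911, 0.354, 0.0768]
tool_rot: [[0.446, -0.895, -0.001], [-0.895, -0.446, -0.001], [0.0, 0.001, -1.0]]
force: [2.4, 1.6, -0.1]
finger_gap: 0.0591
[0.49107436 0.35400021 0.07679126] [ 2.43132515  1.55963272 -0.08986371] 0.05908283384112117
0.0028713418107345337 -0.00017429280600355374
```

View pics/w42.png

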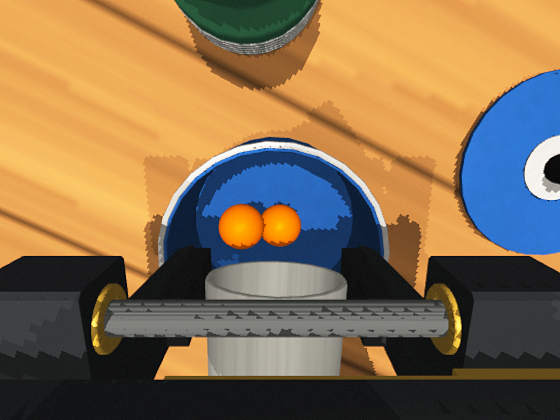

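View pics/t42c.png

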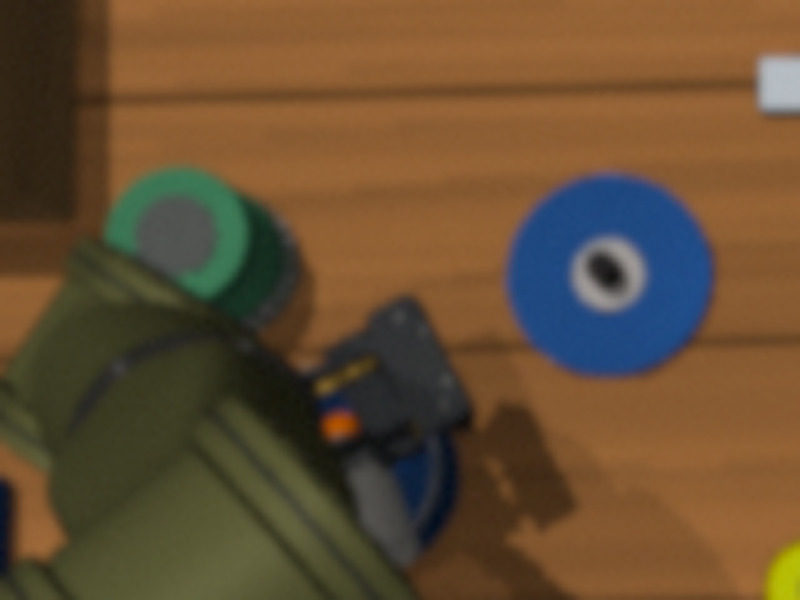

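```bash
python3 -m pendant '[{"slide":[0,0.001,-0.005],"yaw":0,"gripper":1},{"slide":[0,0.003,-0.008],"yaw":0,"gripper":1},{"slide":[0,0.006,-0.01],"yaw":0,"gripper":1},{"slide":[0,0.01,-0.01],"yaw":0,"gripper":1},{"slide":[0,0.012,-0.01],"yaw":0,"gripper":1},{"slide":[0,0.012,-0.015],"yaw":0,"gripper":1},{"slide":[0,0.012,-0.02],"yaw":0,"gripper":1},{"slide":[0,0.015,-0.03],"yaw":0,"gripper":1},{"slide":[0,0.015,-0.03],"yaw":0,"gripper":1},{"slide":[0,0,0],"yaw":0,"gripper":1},{"slide":[0,0,0],"yaw":0,"gripper":1}]' 6
python3 - <<'E'
from h import *
s=robot.state(); print(s["position"],s["force"],s["finger_gap"])
shot("wrist","w43");shot("side","s43");crop("s43",160,200,360,380,4,"s43c")
E
```

```text
clock: 66.28
position: [0.4147, 0.3157, 0.2147]
tool_rot: [[0.445, -0.895, 0.0], [-0.895, -0.445, -0.0], [0.0, -0.0, -1.0]]
force: [-1.1, 0.8, -2.4]
finger_gap: 0.059
[0.41469263 0.31569941 0.21471669] [-1.14103219  0.80331285 -2.36332845] 0.05899742456323287
```

View pics/w43.png

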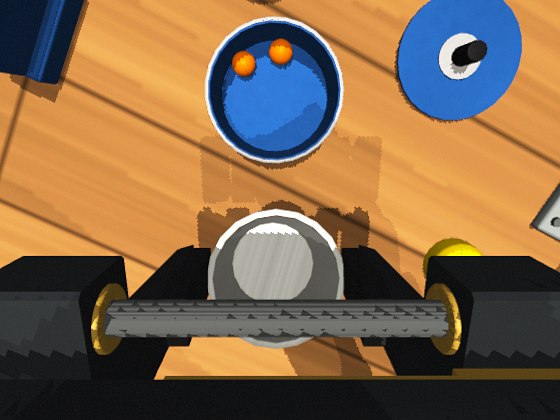

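View pics/s43c.png

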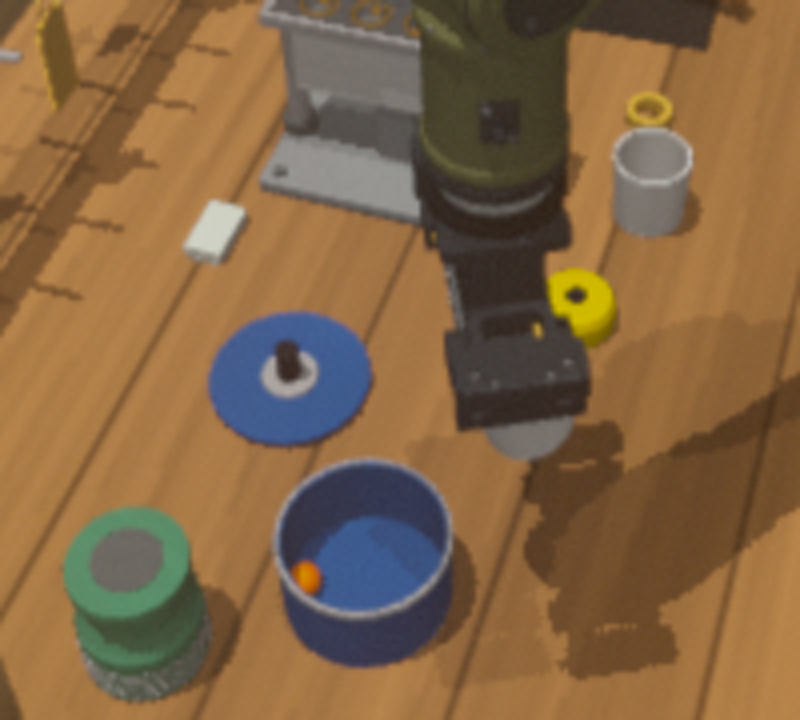

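```bash
python3 -m pendant '[{"slide":[0.02,0.0032,0],"yaw":0,"gripper":1},{"slide":[0.03,0.0047,0],"yaw":0,"gripper":1},{"slide":[0.03,0.0047,0],"yaw":0,"gripper":1},{"slide":[0.03,0.0047,0],"yaw":0,"gripper":1},{"slide":[0.025,0.004,0],"yaw":0,"gripper":1},{"slide":[0,0,0],"yaw":0,"gripper":1},{"slide":[0,0,0.04],"yaw":0,"gripper":1},{"slide":[0,0,0.04],"yaw":0,"gripper":1},{"slide":[0,0,0.04],"yaw":0,"gripper":1},{"slide":[0,0,0.02],"yaw":0,"gripper":1},{"slide":[0,0,0.008],"yaw":0,"gripper":1},{"slide":[0,0,0.005],"yaw":0,"gripper":1},{"slide":[0,0,0.004],"yaw":0,"gripper":1},{"slide":[0,0,0],"yaw":0,"gripper":1}]' 6
python3 - <<'E'
from h import *
s=robot.state(); print(s["position"],s["force"],s["finger_gap"])
shot("wrist","w44")
E
```

```text
clock: 68.12
position: [0.4558, 0.186, 0.0587]
tool_rot: [[0.446, -0.895, 0.001], [-0.895, -0.446, 0.001], [-0.0, -0.001, -1.0]]
force: [-0.3, 0.3, 0.3]
finger_gap: 0.0592
[0.45583807 0.18596895 0.05870289] [-0.30164474  0.25805703  0.28614299] 0.059208361541762136
```

View pics/w44.png

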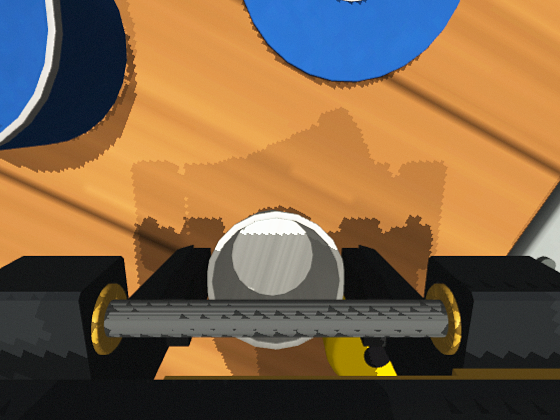

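Both balls are in the tin. The cup is touching down and still tilted about 15°. I press a little further, release, and regrip it lower.

```bash
python3 -m pendant '[{"slide":[0,0,0.003],"yaw":0,"gripper":1},{"slide":[0,0,0],"yaw":0,"gripper":1},{"slide":[0,0,0],"yaw":0,"gripper":0.25},{"slide":[0,0,0],"yaw":0,"gripper":0.1},{"slide":[0,0,0],"yaw":0,"gripper":0},{"slide":[0,0,0],"yaw":0,"gripper":0},{"slide":[0,0,0],"yaw":0,"gripper":0}]' 4
python3 - <<'E'
from h import *
s=robot.state(); print(s["position"],s["force"],s["finger_gap"])
shot("wrist","w45")
R=s["tool_rot"]
E
```

```text
clock: 69.05
position: [0.4557, 0.1855, 0.055]
tool_rot: [[0.445, -0.895, -0.0], [-0.895, -0.445, -0.0], [0.0, 0.0, -1.0]]
force: [-0.0, 0.0, -0.3]
finger_gap: 0.0884
[0.45567553 0.18553297 0.05495091] [-0.00235167  0.0102814  -0.26950953] 0.08835352050882524
```

View pics/w45.png

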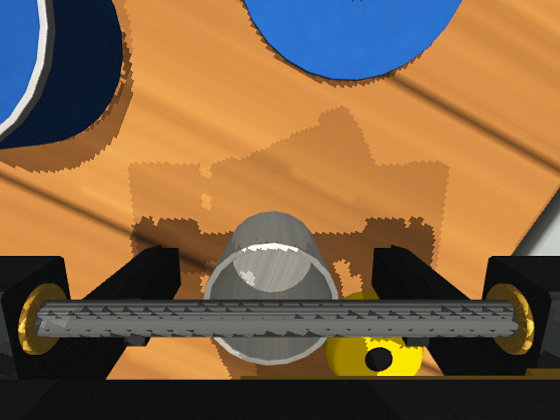

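Run:
```python
from h import *
s=robot.state();R=s["tool_rot"];c=cam("w45")
C=onz(c,271,243,.064)+R[:,1]*.0305
v=C-s["position"];print(C,"x",v@R[:,0],"y",v@R[:,1])
A=onz(c,205,305,.064);B=onz(c,338,305,.064);print(((A+B)/2-s["position"])@R[:,0],((A+B)/2-s["position"])@R[:,1])
```

```text
[0.44251235 0.17797931 0.06400089] x 0.0009226691144719442 y 0.015159814281585473
0.0010305172279709304 0.01366355759130983
```

```bash
python3 -m pendant '[{"slide":[0.001,0.01,0],"yaw":0,"gripper":0},{"slide":[0,0,0.016],"yaw":0,"gripper":0},{"slide":[0,0,0.016],"yaw":0,"gripper":0},{"slide":[0,0,0],"yaw":0,"gripper":0},{"slide":[0,0,0],"yaw":0,"gripper":1},{"slide":[0,0,0],"yaw":0,"gripper":1},{"slide":[0,0,0],"yaw":0,"gripper":1},{"slide":[0,0,0],"yaw":0,"gripper":1},{"slide":[0,0,0],"yaw":0,"gripper":1},{"slide":[0,0,0],"yaw":0,"gripper":1}]' 15
python3 - <<'E'
from h import *
s=robot.state(); print(s["position"],s["force"],s["finger_gap"],s["joint_positions"])
E
python3 -m pendant '[{"slide":[0,0,-0.01],"yaw":0,"gripper":1},{"slide":[0,0,-0.03],"yaw":0,"gripper":1},{"slide":[0,0,-0.05],"yaw":0,"gripper":1},{"slide":[0,0,-0.05],"yaw":0,"gripper":1},{"slide":[0,0,-0.05],"yaw":0,"gripper":1},{"slide":[0,0,-0.05],"yaw":0,"gripper":1},{"slide":[0,0,-0.05],"yaw":0,"gripper":1},{"slide":[0,0,-0.04],"yaw":0,"gripper":1},{"slide":[0,0,0],"yaw":0,"gripper":1}]' 15
python3 - <<'E'
from h import *
s=robot.state(); print(s["position"],s["force"],s["finger_gap"]); 
print(np.array([.5975,-.117,.36])-s["position"], totool(np.array([.5975,-.117,.36])-s["position"]))
E
```

```text
clock: 70.35
position: [0.4473, 0.1809, 0.0233]
tool_rot: [[0.446, -0.895, 0.001], [-0.895, -0.446, 0.001], [-0.001, -0.001, -1.0]]
force: [-0.2, 1.5, 5.1]
finger_gap: 0.0579
[0.44725368 0.18087851 0.0233403 ] [-0.19414186  1.50329367  5.14081316] 0.05790618599567385 [ -25.32159185   52.07580858   -3.51766231  121.92246336   24.60648792
    6.58849684 -115.45639416]
clock: 71.47
position: [0.4482, 0.1802, 0.3557]
tool_rot: [[0.444, -0.896, 0.005], [-0.896, -0.444, 0.002], [0.001, -0.006, -1.0]]
force: [1.4, -0.7, -2.7]
finger_gap: 0.0579
[0.44817722 0.1801665  0.35565639] [ 1.357799   -0.72196858 -2.73047195] 0.05787455020405638
[ 0.14932278 -0.2971665   0.00434361] [ 0.3325727  -0.00182133 -0.00402094]
```

```bash
python3 -m pendant '[{"slide":[0.016,0,0],"yaw":0,"gripper":1},{"slide":[0.032,0,0],"yaw":0,"gripper":1},{"slide":[0.032,0,0],"yaw":0,"gripper":1},{"slide":[0.032,0,0],"yaw":0,"gripper":1},{"slide":[0.032,0,0],"yaw":0,"gripper":1},{"slide":[0.032,0,0],"yaw":0,"gripper":1},{"slide":[0.032,0,0],"yaw":0,"gripper":1},{"slide":[0.032,0,0],"yaw":0,"gripper":1},{"slide":[0.032,0,0],"yaw":0,"gripper":1},{"slide":[0.032,0,0],"yaw":0,"gripper":1},{"slide":[0.0285,-0.002,0],"yaw":0,"gripper":1},{"slide":[0,0,0],"yaw":0,"gripper":1}]' 15
python3 -m pendant '[{"slide":[0,0,0],"yaw":5,"gripper":1},{"slide":[0,0,0],"yaw":10,"gripper":1},{"slide":[0,0,0],"yaw":10,"gripper":1},{"slide":[0,0,0],"yaw":10,"gripper":1},{"slide":[0,0,0],"yaw":10,"gripper":1},{"slide":[0,0,0],"yaw":10,"gripper":1},{"slide":[0,0,0],"yaw":10,"gripper":1},{"slide":[0,0,0],"yaw":10,"gripper":1},{"slide":[0,0,0],"yaw":10,"gripper":1},{"slide":[0,0,0],"yaw":10,"gripper":1},{"slide":[0,0,0],"yaw":4.5,"gripper":1},{"slide":[0,0,0],"yaw":0,"gripper":1},{"slide":[0,0,0],"yaw":0,"gripper":1}]' 15
python3 - <<'E'
from h import *
s=robot.state(); print(s["position"],s["force"],s["finger_gap"],s["joint_positions"]); 
print(totool(np.array([.598,-.119,.025])-s["position"]))
shot("wrist","w46")
E
```

```text
clock: 72.97
position: [0.5959, -0.1212, 0.3499]
tool_rot: [[0.44, -0.898, -0.005], [-0.898, -0.44, -0.002], [-0.001, 0.006, -1.0]]
force: [-0.4, 0.4, -2.2]
finger_gap: 0.0581
clock: 74.6
position: [0.5964, -0.1163, 0.3522]
tool_rot: [[-0.956, -0.293, -0.002], [-0.293, 0.956, 0.0], [0.002, 0.001, -1.0]]
force: [0.3, 0.5, -2.2]
finger_gap: 0.0577
[ 0.59643503 -0.11630935  0.35220061] [ 0.26972921  0.47100102 -2.1649922 ] 0.057693141875693923 [   0.77270574   31.97399834   10.53761663   84.22709074   -6.15578706
   64.47314233 -150.54030358]
[-0.00127208 -0.00328795  0.32719642]
```

View pics/w46.png

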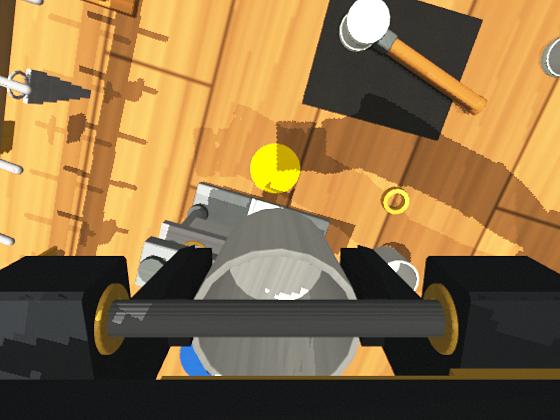

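```bash
python3 -m pendant '[{"slide":[-0.0013,-0.0033,0.02],"yaw":-1,"gripper":1},{"slide":[0,0,0.04],"yaw":0,"gripper":1},{"slide":[0,0,0.05],"yaw":0,"gripper":1},{"slide":[0,0,0.05],"yaw":0,"gripper":1},{"slide":[0,0,0.04],"yaw":0,"gripper":1},{"slide":[0,0,0.03],"yaw":0,"gripper":1},{"slide":[0,0,0.03],"yaw":0,"gripper":1},{"slide":[0,0,0.03],"yaw":0,"gripper":1},{"slide":[0,0,0.02],"yaw":0,"gripper":1},{"slide":[0,0,0],"yaw":0,"gripper":1},{"slide":[0,0,0],"yaw":0,"gripper":1}]' 15
python3 - <<'E'
from h import *
s=robot.state(); print(s["position"],s["force"],s["joint_positions"]); 
print(totool(np.array([.598,-.119,.0235])-s["position"]))
shot("wrist","w47")
E
```

```text
clock: 76.03
position: [0.6001, -0.1196, 0.044]
tool_rot: [[-0.951, -0.308, 0.002], [-0.308, 0.951, -0.0], [-0.002, -0.001, -1.0]]
force: [-0.4, -0.1, -2.1]
finger_gap: 0.0578
[ 0.60011497 -0.11963578  0.04395989] [-0.42319584 -0.1298639  -2.05702769] [   4.07308681   54.19791252    5.18259998   99.67231514   -9.45241836
   26.44570827 -146.46642734]
[0.00184933 0.00127507 0.02045577]
```

View pics/w47.png

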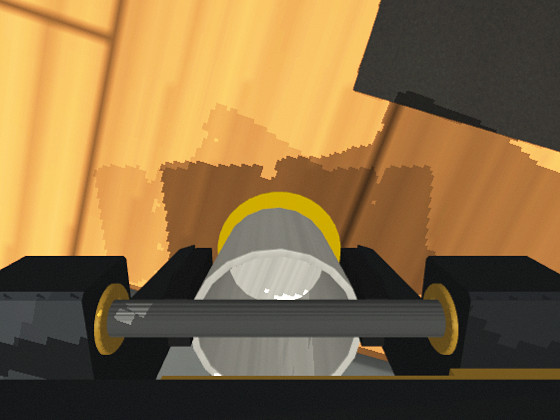

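```bash
python3 -m pendant '[{"slide":[0.0018,0.001,0.01],"yaw":0,"gripper":1},{"slide":[0,0,0.007],"yaw":0,"gripper":1},{"slide":[0,0,0.004],"yaw":0,"gripper":1},{"slide":[0,0,0],"yaw":0,"gripper":1},{"slide":[0,0,0],"yaw":0,"gripper":1}]' 12
python3 -m pendant '[{"slide":[0,0,0],"yaw":0,"gripper":0.3},{"slide":[0,0,0],"yaw":0,"gripper":0.15},{"slide":[0,0,0],"yaw":0,"gripper":0},{"slide":[0,0,0],"yaw":0,"gripper":0},{"slide":[0,0,-0.02],"yaw":0,"gripper":0},{"slide":[0,0,-0.04],"yaw":0,"gripper":0},{"slide":[0,0,-0.05],"yaw":0,"gripper":0},{"slide":[0,0,-0.05],"yaw":0,"gripper":0},{"slide":[0,0,-0.05],"yaw":0,"gripper":0},{"slide":[0,0,-0.05],"yaw":0,"gripper":0},{"slide":[0,0,-0.05],"yaw":0,"gripper":0},{"slide":[0,0,0],"yaw":0,"gripper":0},{"slide":[0,0,0],"yaw":0,"gripper":0}]' 5
python3 - <<'E'
from h import *
s=robot.state(); print(s["position"],s["force"],s["joint_positions"]); 
shot("wrist","w48");shot("top","t48");crop("w48",180,90,400,260,3.5,"w48c")
E
```

```text
clock: 76.7
position: [0.597, -0.1194, 0.0229]
tool_rot: [[-0.951, -0.308, -0.0], [-0.308, 0.951, -0.0], [0.0, -0.0, -1.0]]
force: [-1.9, 0.6, 7.5]
finger_gap: 0.0581
clock: 78.32
position: [0.5965, -0.1187, 0.3323]
tool_rot: [[-0.951, -0.308, -0.0], [-0.308, 0.951, 0.0], [0.0, 0.0, -1.0]]
force: [0.0, -0.1, -0.1]
finger_gap: 0.0883
[ 0.59652651 -0.11871085  0.33225844] [ 0.04551035 -0.0949499  -0.14441694] [   0.25637174   33.01027517   11.85461715   86.15734988   -7.324792
   61.6108011  -148.30688345]
```

View pics/w48c.png

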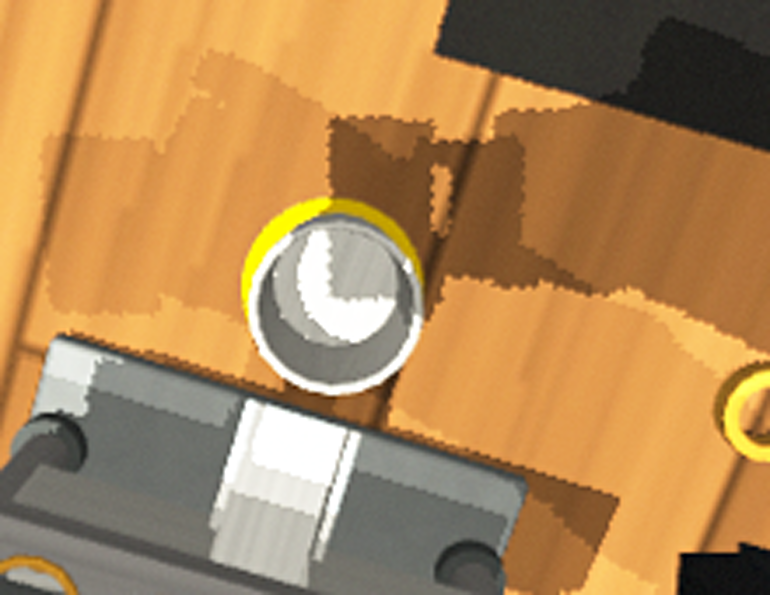

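View pics/t48.png

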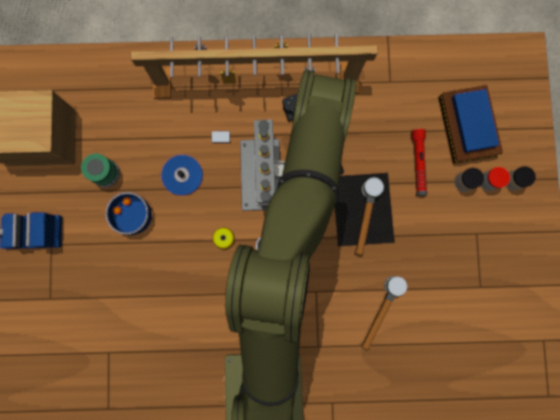

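```bash
python3 -m pendant '[{"slide":[0,0,-0.02],"yaw":-10.6,"gripper":0},{"slide":[0,0,0],"yaw":-10.6,"gripper":0},{"slide":[0,0,0],"yaw":-10.6,"gripper":0},{"slide":[0,0,0],"yaw":-10.6,"gripper":0},{"slide":[0,0,0],"yaw":-10.6,"gripper":0},{"slide":[0,0,0],"yaw":-10.6,"gripper":0},{"slide":[0,0,0],"yaw":-10.6,"gripper":0},{"slide":[0,0,0],"yaw":-10.6,"gripper":0},{"slide":[0,0,0],"yaw":-10.6,"gripper":0},{"slide":[0,0,0],"yaw":-10.6,"gripper":0},{"slide":[0,0,0],"yaw":-10.6,"gripper":0},{"slide":[0,0,0],"yaw":-10.6,"gripper":0},{"slide":[0,0,0],"yaw":-5,"gripper":0},{"slide":[0,0,0],"yaw":0,"gripper":0}]'
python3 - <<'E'
from h import *
s=robot.state(); print(s["position"],totool(np.array([.585,.165,.35])-s["position"]))
E
```

```text
clock: 80.18
position: [0.5966, -0.119, 0.3506]
tool_rot: [[0.867, -0.498, -0.003], [-0.498, -0.867, 0.001], [-0.003, 0.001, -1.0]]
force: [0.5, -0.7, -0.2]
finger_gap: 0.0878
[ 0.59656056 -0.11904208  0.35063595] [-0.15160791 -0.24047506  0.00086202]
```

```bash
python3 -m pendant '[{"slide":[-0.0253,-0.0401,0],"yaw":0,"gripper":0},{"slide":[-0.0253,-0.0401,0],"yaw":0,"gripper":0},{"slide":[-0.0253,-0.0401,0],"yaw":0,"gripper":0},{"slide":[-0.0253,-0.0401,0],"yaw":0,"gripper":0},{"slide":[-0.0253,-0.0401,0],"yaw":0,"gripper":0},{"slide":[-0.0253,-0.0401,0],"yaw":0,"gripper":0},{"slide":[0,0,0],"yaw":0,"gripper":0},{"slide":[0,0,0],"yaw":0,"gripper":0}]'
python3 - <<'E'
from h import *
s=robot.state(); print(s["position"])
shot("wrist","w49")
E
```

```text
clock: 81.18
position: [0.5853, 0.1644, 0.3513]
tool_rot: [[0.867, -0.499, -0.001], [-0.499, -0.867, -0.002], [-0.0, 0.002, -1.0]]
force: [-0.2, -0.6, -0.8]
finger_gap: 0.0882
[0.5852516  0.16440452 0.35132756]
```

View pics/w49.png

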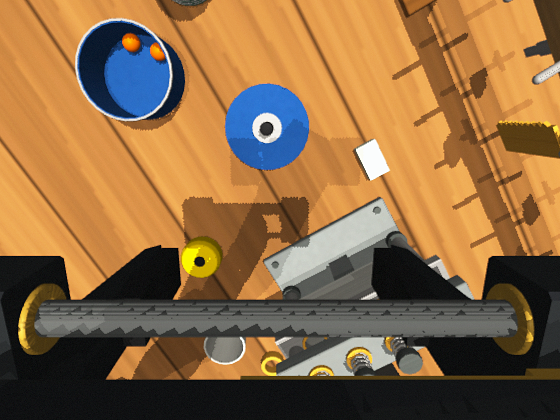

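Run:
```python
from h import *
np.set_printoptions(precision=4,suppress=True)
c=cam("w49");s=robot.state()
k=onz(c,266,129,.04);print(k,onz(c,266.5,126.5,.01),"tin",onz(c,124,69.5,.066))
print(tri([(cam("w38"),511,40),(c,266,129)]))
print(totool([.6005,.2145,.1]-s["position"]))
```

```text
[0.6016 0.2119 0.04  ] [0.6026 0.214  0.01  ] tin [0.4936 0.353  0.066 ]
(array([0.6015, 0.212 , 0.0358]), [0.0001986849930152644, 0.00019868499301532453])
[-0.0125 -0.0521  0.2513]
```

```bash
python3 -m pendant '[{"slide":[-0.0109,-0.0504,0],"yaw":0,"gripper":0.3},{"slide":[0,0,0.05],"yaw":0,"gripper":0.3},{"slide":[0,0,0.05],"yaw":0,"gripper":0.3},{"slide":[0,0,0.05],"yaw":0,"gripper":0.3},{"slide":[0,0,0.05],"yaw":0,"gripper":0.3},{"slide":[0,0,0.03],"yaw":0,"gripper":0.3},{"slide":[0,0,0],"yaw":0,"gripper":0.3},{"slide":[0,0,0],"yaw":0,"gripper":0.3}]' 25
python3 - <<'E'
from h import *
s=robot.state(); print(s["position"])
shot("wrist","w50");c=cam("w50");R=s["tool_rot"]
for P in [(.601,.213,.04),(.6016,.212,.04),(.602,.2135,.01)]: print(proj(c,P))
E
```

```text
clock: 82.22
position: [0.6022, 0.2139, 0.1233]
tool_rot: [[0.866, -0.499, 0.002], [-0.499, -0.866, 0.0], [0.002, -0.002, -1.0]]
force: [0.4, 0.4, 0.1]
finger_gap: 0.0615
[0.60219845 0.21385621 0.12331981]
[270.67023424 216.48394364]
[272.15360719 217.27359106]
[271.92173373 204.59449382]
```

View pics/w50.png

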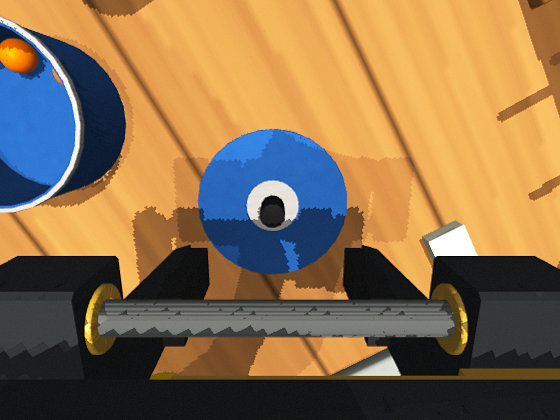

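```bash
python3 -m pendant '[{"slide":[0,0.001,0.04],"yaw":0,"gripper":0.3},{"slide":[0,0,0.04],"yaw":0,"gripper":0.3},{"slide":[0,0,0.028],"yaw":0,"gripper":0.3},{"slide":[0,0,0],"yaw":0,"gripper":0.3},{"slide":[0,0,0],"yaw":0,"gripper":0.3},{"slide":[0,0,0],"yaw":0,"gripper":1},{"slide":[0,0,0],"yaw":0,"gripper":1},{"slide":[0,0,0],"yaw":0,"gripper":1},{"slide":[0,0,0],"yaw":0,"gripper":1},{"slide":[0,0,0],"yaw":0,"gripper":1},{"slide":[0,0,0],"yaw":0,"gripper":1}]' 25
python3 -m pendant '[{"slide":[0,0,-0.01],"yaw":0,"gripper":1},{"slide":[0,0,-0.03],"yaw":0,"gripper":1},{"slide":[0,0,-0.04],"yaw":0,"gripper":1},{"slide":[0,0,-0.04],"yaw":0,"gripper":1},{"slide":[0,0,-0.02],"yaw":0,"gripper":1},{"slide":[0,0,0],"yaw":0,"gripper":1},{"slide":[0,0,0],"yaw":0,"gripper":1}]' 25
python3 - <<'E'
from h import *
s=robot.state(); print(s["position"],s["force"],s["finger_gap"])
shot("wrist","w51")
E
```

```text
clock: 83.65
position: [0.6003, 0.2136, 0.014]
tool_rot: [[0.867, -0.498, -0.0], [-0.498, -0.867, -0.0], [-0.0, 0.0, -1.0]]
force: [-0.9, -0.2, 0.8]
finger_gap: 0.0172
clock: 84.52
position: [0.5998, 0.213, 0.1531]
tool_rot: [[0.867, -0.498, -0.002], [-0.498, -0.867, -0.001], [-0.001, 0.002, -1.0]]
force: [0.5, 0.5, -2.4]
finger_gap: 0.0176
[0.59977457 0.21299247 0.15311825] [ 0.52478906  0.46536793 -2.35553384] 0.017601175706882743
```

View pics/w51.png

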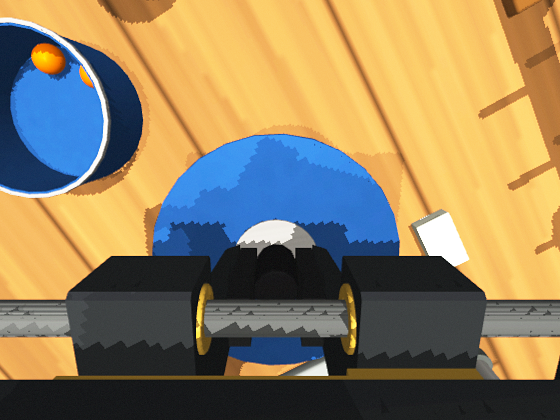

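```bash
python3 -m pendant '[{"slide":[0,0,-0.03],"yaw":0,"gripper":1},{"slide":[0,0,-0.04],"yaw":0,"gripper":1},{"slide":[-0.02,0.005,-0.03],"yaw":0,"gripper":1},{"slide":[-0.036,0.0092,0],"yaw":0,"gripper":1},{"slide":[-0.036,0.0092,0],"yaw":0,"gripper":1},{"slide":[-0.036,0.0092,0],"yaw":0,"gripper":1},{"slide":[-0.034,0.009,0],"yaw":0,"gripper":1},{"slide":[0,0,0],"yaw":0,"gripper":1},{"slide":[0,0,0],"yaw":0,"gripper":1}]' 25
python3 - <<'E'
from h import *
s=robot.state(); print(s["position"],s["force"],s["finger_gap"])
shot("wrist","w52")
E
```

```text
clock: 85.7
position: [0.4398, 0.2577, 0.2534]
tool_rot: [[0.867, -0.498, -0.0], [-0.498, -0.867, -0.001], [0.0, 0.001, -1.0]]
force: [0.1, -0.5, -1.2]
finger_gap: 0.0169
[0.43979319 0.25769015 0.25342373] [ 0.08347658 -0.53873615 -1.15165979] 0.016854154587636623
```

View pics/w52.png

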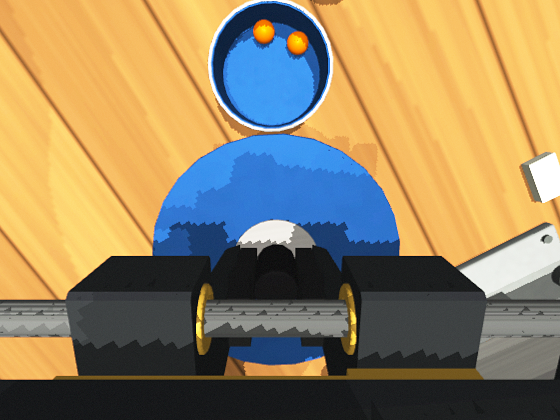

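Run:
```python
from h import *
from scipy.optimize import least_squares
np.set_printoptions(precision=4,suppress=True)
c=cam("w52");s=robot.state();R=s["tool_rot"];p=s["position"]
im=cv2.imread("pics/w52.png")
# tin rim: bright white pixels in region
reg=np.zeros(im.shape[:2],bool);reg[0:133,200:340]=1
w=(im.min(axis=2)>190)&reg
ys,xs=np.nonzero(w);P=np.array([onz(c,x,y,.066)[:2] for x,y in zip(xs,ys)])
r=least_squares(lambda q:np.hypot(P[:,0]-q[0],P[:,1]-q[1])-.0535,[.4935,.353],loss="soft_l1",f_scale=.002);tin=r.x
print("tin",tin,len(P),np.std(r.fun))
zl=p[2]-.003
hsv=cv2.cvtColor(im,cv2.COLOR_BGR2HSV)
blue=((hsv[:,:,0]>100)&(hsv[:,:,0]<125)&(hsv[:,:,1]>120)).astype(np.uint8)
pts=[]
for x in range(160,395,5):
    col=[y for y in range(132,250) if blue[y,x]]
    if col: pts.append(onz(c,x,col[0],zl)[:2])
pts=np.array(pts)
r=least_squares(lambda q:np.hypot(pts[:,0]-q[0],pts[:,1]-q[1])-.058,p[:2],loss="soft_l1",f_scale=.002);lid=r.x
print("lid",lid,np.std(r.fun),"lid-tcp tool",(R.T@np.append(lid-p[:2],0)))
print("move",R.T@np.append(tin-lid,0), "tcp target",p[:2]+tin-lid)
```

```text
tin [0.4917 0.3523] 1184 0.0007900203691641865
lid [0.4418 0.2558] 0.00035050056808624803 lid-tcp tool [0.0022 0.0007 0.    ]
move [-0.0049 -0.1084 -0.0001] tcp target [0.49   0.3539]
```

```bash
python3 -m pendant '[{"slide":[-0.0012,-0.027,0],"yaw":0,"gripper":1},{"slide":[-0.0012,-0.027,0],"yaw":0,"gripper":1},{"slide":[-0.0012,-0.027,0],"yaw":0,"gripper":1},{"slide":[-0.0013,-0.0274,0],"yaw":0,"gripper":1},{"slide":[0,0,0.04],"yaw":0,"gripper":1},{"slide":[0,0,0.04],"yaw":0,"gripper":1},{"slide":[0,0,0.04],"yaw":0,"gripper":1},{"slide":[0,0,0.035],"yaw":0,"gripper":1},{"slide":[0,0,0],"yaw":0,"gripper":1},{"slide":[0,0,0],"yaw":0,"gripper":1}]' 25
python3 - <<'E'
from h import *
s=robot.state(); print(s["position"],s["force"])
print(totool(np.array([.490,.3539,.0735])-s["position"]))
shot("wrist","w53")
E
```

```text
clock: 87.0
position: [0.4901, 0.3549, 0.0998]
tool_rot: [[0.867, -0.499, 0.001], [-0.499, -0.867, 0.001], [0.001, -0.002, -1.0]]
force: [0.4, -0.2, -0.9]
finger_gap: 0.017
[0.49013661 0.35488942 0.0998077 ] [ 0.36300659 -0.23417384 -0.87078088]
[0.00035567 0.00096867 0.02630642]
```

View pics/w53.png

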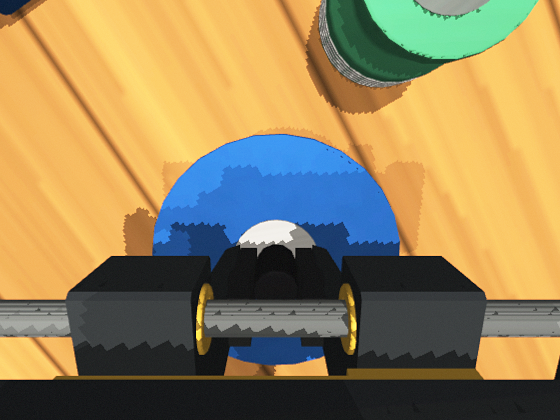

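```bash
python3 -m pendant '[{"slide":[0.0003,0.0008,0.01],"yaw":0,"gripper":1},{"slide":[0,0,0.008],"yaw":0,"gripper":1},{"slide":[0,0,0],"yaw":0,"gripper":1}]' 25;python3 -m pendant '[{"slide":[0,0,0.005],"yaw":0,"gripper":1},{"slide":[0,0,0.003],"yaw":0,"gripper":1},{"slide":[0,0,0],"yaw":0,"gripper":1},{"slide":[0,0,0],"yaw":0,"gripper":1}]' 25
```

```text
clock: 87.42
position: [0.4884, 0.3533, 0.0804]
tool_rot: [[0.867, -0.498, -0.001], [-0.498, -0.867, -0.001], [-0.0, 0.001, -1.0]]
force: [0.4, -0.2, -1.6]
finger_gap: 0.0169
clock: 87.92
position: [0.4888, 0.3538, 0.074]
tool_rot: [[0.867, -0.498, 0.001], [-0.498, -0.867, -0.0], [0.001, -0.0, -1.0]]
force: [-2.4, -2.1, 7.1]
finger_gap: 0.0173
```

```bash
python3 -m pendant '[{"slide":[0,0,0],"yaw":0,"gripper":0.6},{"slide":[0,0,0],"yaw":0,"gripper":0.5},{"slide":[0,0,0],"yaw":0,"gripper":0.4},{"slide":[0,0,-0.01],"yaw":0,"gripper":0.4},{"slide":[0,0,-0.04],"yaw":0,"gripper":0.2},{"slide":[0,0,-0.05],"yaw":0,"gripper":0},{"slide":[0,0,-0.05],"yaw":0,"gripper":0},{"slide":[0,0.04,-0.05],"yaw":0,"gripper":0},{"slide":[0,0.05,-0.04],"yaw":0,"gripper":0},{"slide":[0,0,0],"yaw":0,"gripper":0},{"slide":[0,0,0],"yaw":0,"gripper":0}]' 8
python3 - <<'E'
from h import *
s=robot.state(); print(s["position"],s["force"])
shot("wrist","w54");shot("side","s54");shot("top","t54");crop("s54",150,270,310,390,5,"s54c")
E
```

```text
clock: 89.3
position: [0.4453, 0.2779, 0.311]
tool_rot: [[0.867, -0.498, 0.001], [-0.498, -0.867, 0.001], [0.0, -0.001, -1.0]]
force: [0.1, -0.1, -0.6]
finger_gap: 0.088
[0.44527225 0.27792468 0.31104191] [ 0.11369075 -0.07367469 -0.64987206]
```

View pics/w54.png

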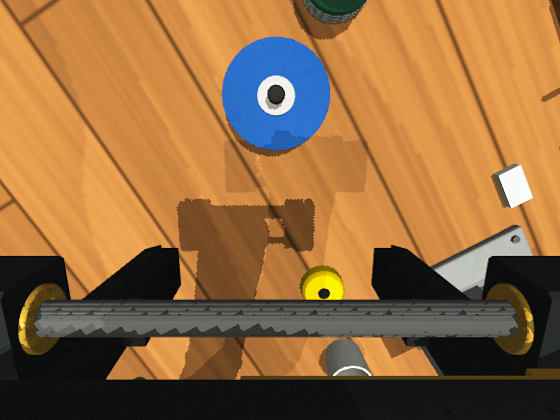

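View pics/s54c.png

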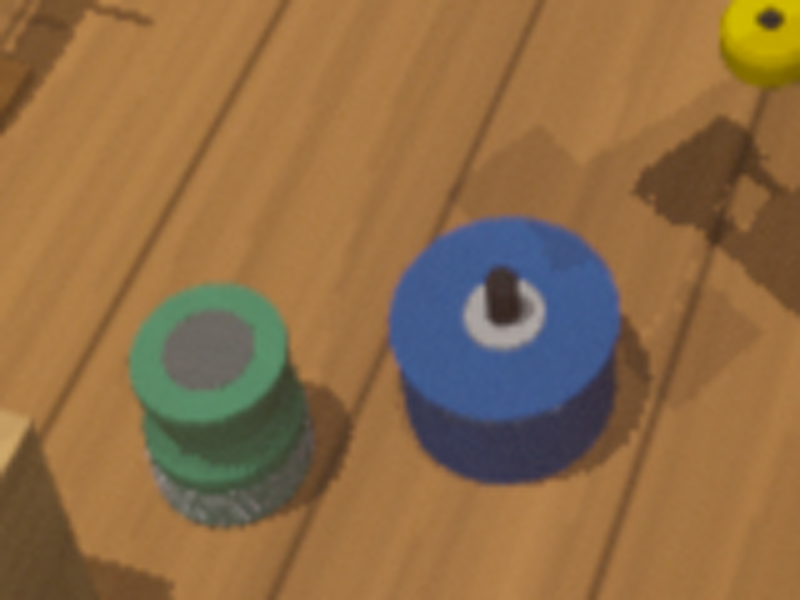

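View pics/t54.png

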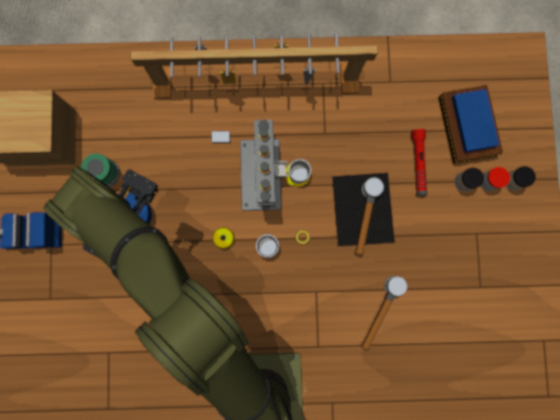

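Run:
```python
from h import *
from scipy.optimize import least_squares
np.set_printoptions(precision=4,suppress=True)
c=cam("w54");im=cv2.imread("pics/w54.png")
hsv=cv2.cvtColor(im,cv2.COLOR_BGR2HSV)
b=((hsv[:,:,0]>100)&(hsv[:,:,0]<125)&(hsv[:,:,1]>120)).astype(np.uint8);b[160:]=0
cn=max(cv2.findContours(b,cv2.RETR_EXTERNAL,cv2.CHAIN_APPROX_NONE)[0],key=cv2.contourArea)[:,0]
cn=cn[cn[:,1]<100]
for z in(.07,):
    P=np.array([onz(c,x,y,z)[:2] for x,y in cn])
    r=least_squares(lambda q:np.hypot(P[:,0]-q[0],P[:,1]-q[1])-q[2],[.49,.353,.058]);print(z,r.x,np.std(r.fun))
T=cam("t54")
print("cup",onz(T,299,172.3,.064),"mark",onz(cam("t22"),298,174,0),"mallet",onz(T,374.5,188,.056))
crop("t54",250,130,420,260,4.5,"t54c")
```

```text
0.07 [0.4913 0.3523 0.0567] 0.0003054401762851502
cup [ 0.5905 -0.1119  0.064 ] mark [ 0.5972 -0.1129  0.    ] mallet [ 0.5434 -0.3162  0.056 ]
```

View pics/t54c.png

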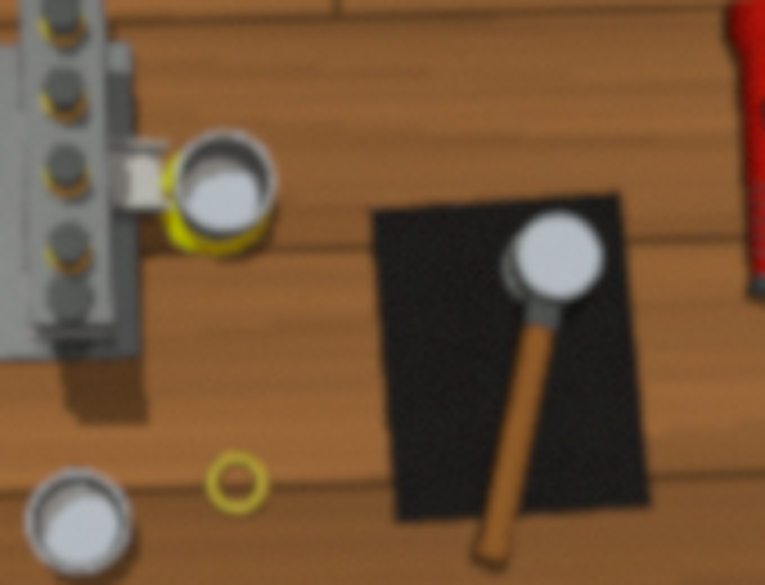

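```bash
python3 -c "
from plant import robot
s=robot.state();print(s['clock'],s['force'],s['finger_gap'])
print(robot.finish_job())"
```

```text
89.45 [-0.42370077 -0.69195283 -0.34700183] 0.08811400529653089
the job is handed in; nothing more can be done
None
```

I handed the job in at 89 s of the 210 s allowed; the interface reports no verdict.

**What I did:** Only seats 3 and 4 held balls. I struck pins 4 and 3 with the mallet and both balls ran into the cup. I stood the mallet back on the mat and set the lid aside. I poured both balls into the tin by pulling the rim-held cup against the tin's edge until it tipped. Then the cup went back on its mark and the lid back on the tin.

**What my last checks showed:**
- **Balls:** both were visible in the tin before I put the lid on.
- **Lid:** it looks flat on the upright tin. Its fitted centre is (0.491, 0.352), within about 1 mm of the tin's.
- **Cup:** it is empty and upright on the yellow mark, a few millimetres off centre by eye. My last numeric pick gave about 7 mm, within the 20 mm allowed.
- **Mallet:** it stands on its face with its head on the mat.
- **Bystanders:** none looked moved, and the gripper was clear of everything.

**What went wrong or disagreed:**
- **First pour attempts:** I pressed the cup's foot on the tin rim and on the stand base. This only slid the cup up in the grip and briefly tilted the tin, which settled flat again.
- **Tin knocked:** it shifted about 47 mm partway through, so I measured it again before pouring and before fitting the lid.
- **Heights:** some heights measured from two views came out 3 to 9 mm low. One close pair of wrist views gave a useless value for the cup rim. I relied on the given heights and the contact forces there.

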